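# Draw and gauge the amplifier tie rods

## Robot

A 6-joint arm with a two-finger parallel gripper is mounted at the origin on the work surface. World frame = base frame: x ahead of the robot, y to its left, z up, the work surface at z = 0. Lengths are in m, angles in rad, forces in N, time in s.
With the tool pointing down it reaches from about 0.325 to 0.775 m from the base axis. Payload 5.5 kg.
Tool frame: the origin (TCP) lies at the very end of the fingers, on their centre line; the grasp point (between the pads) lies 19 mm behind it (robot.pinch_z is the distance from the TCP to the grasp point, in m); z points along the fingers, x is the direction in which the jaws open and shut, and the axes are right-handed (so a half turn about z gives the same grasp; the last joint's range is limited). The gripper opens to 85 mm and grips with 20 to 120 N. Pads are 22 mm wide; open, the fingers measure 114 mm over their backs; the gripper's body (76 mm by 85 mm) begins 54 mm behind the grasp point. The pads swing forward as they close: fully open they stand 13 mm farther back than shut.
Start: joints at [1.281, 0.091, 1.231, -0, 1.82, -0.057], TCP at [0.138, 0.584, 0.231] pointing down, gripper open.
Joint ranges: [-2.87, 2.87], [-0.86, 2.18], [0.17, 2.46], [-1.51, 4.65], [0.06, 2.69], [-2.65, 2.65]. Speed limits (rad/s): [2.57, 2.57, 3.01, 3.14, 3.14, 3.14].

## Interface

Orientations are given as a 3x3 rotation matrix whose columns are the frame's x, y, z axes.
In Python, from cell import robot gives the robot as it stands.
- The arm moves only by the tool play_rows, never from a script. Its argument "increments" is a list of rows, each an object with "grip": the finger opening in mm, from 0 to 85.4; "travel": the shift along the tool's x, y, z in mm, a list of three; "rot": the turn, a rotation vector about the tool's x, y, z in rad, a list of three. In form: [{"grip": grip, "travel": [dx, dy, dz], "rot": [wx, wy, wz]}, ...]. A call has 1 to 5 rows; each row is the pose to reach, as a shift and turn from the pose measured when the call began, along the tool's axes at that moment; what a row does not reach only later rows make up. A row lasts 1/10 s, in which the tool goes at most 50 mm and 8.59 degrees, less where a joint would pass 70% of its speed; a pose out of reach is approached as far as the arm can. A call with a gripper value outside its range is refused whole. The fingers move at their own pace and stop on an object; the grip force is fixed at half the most. Time passes only in rows, so rows that repeat a pose let the fingers close. It gives the time, the measured TCP pose, the force and the opening at its end, in the units of the state.
- robot.state(): the state, without advancing time (a new reading comes with each control period).
- robot.snapshot(name): name is "side" or "top" or "wrist"; returns a dict with "color" (420x560x3 uint8, red, green, blue), "K" (3x3 intrinsics, pixels), "R" (3x3) and "t" (3): a world point X has camera coordinates R X + t; the wrist camera has in their place "hand_eye" (4x4, takes a point from camera to tool coordinates, whose origin is the TCP and whose axes are the tool frame's). Camera axes: x right, y down, z forward; pixel columns grow to the right and rows downward; lengths in m; the calibration is good to about 2 mm. A picture is of the moment at which its call begins: read the wrist's pose just before it. There is no depth.
- robot.close_job(): hands the job in, once; it reports no verdict.
The state is a dict: "time": time; "qpos": joint angles; "qvel": joint speeds; "joint_torque": joint torques, N m; "ee_pos": TCP position; "tcp_rot": TCP orientation; "ft_force": force on the tool from outside, world axes, zero at the start; "torque": the same for the moment, N m; "opening": finger opening in m.
Only numpy, scipy, OpenCV 4.12 (cv2) and the standard library are available. Lean on these libraries where they do the work, as an engineer would, in place of code of your own. Each camera call takes 0.05 s, during which the arm holds its last target.

## Task

Check the tie rods one after another in the order red, yellow, blue (one may be missing): draw the rod out of its tube hand over hand, regrasping along its length, lay it centred in the two vees of the gauge and let go, then press the gauge's red button down until the foot rests on the rod, hold it there for a second and let it spring back. Put each checked rod in a free lane of the stand, so that in the end every rod lies home in the stand and the gauge is empty, without disturbing the capacitor, transformer and toroid.

Things in the scene. Friction and masses are not known exactly. Their poses are not given: they have to be found in the camera images.
- rod_red: straight red rod, 260 mm long, 14 mm diameter, about 90 g; the last 8 mm at its +x end is a steel square, 14 mm across flats. Origin mid-rod on its axis, x along the rod. It starts in one of the rack's tubes (any), plain end out, 45 to 60 mm showing. May be absent.
- rod_yellow: straight yellow rod, 260 mm long, 14 mm diameter, about 90 g; the last 8 mm at its +x end is a steel square, 14 mm across flats. Origin mid-rod on its axis, x along the rod. It starts in one of the rack's tubes (any), plain end out, 45 to 60 mm showing. May be absent.
- rod_blue: straight blue rod, 260 mm long, 14 mm diameter, about 90 g; the last 8 mm at its +x end is a steel square, 14 mm across flats. Origin mid-rod on its axis, x along the rod. It starts in one of the rack's tubes (any), plain end out, 45 to 60 mm showing. May be absent.
- rack: fixed rack of three level grey tubes, 230 mm long, bore 21, outside 27 mm, at y = -70, 0, +70 mm. Origin on the table below the middle tube's mouth; x runs into the tubes (rods come out to -x), z up. A rod in a tube has its axis 70 mm above the table and slides freely; it is free once its middle is over 130 mm before the mouth. Base plate 10 mm high.
- rack_forks (a point): middle fork's floor centre, 120 mm before the tube mouths. A dark cross bar, 10 mm thick, has an open-topped fork 24 mm wide before each tube, floor 61.5 and prong tops 85.5 mm above the table. The emerging rod passes through and rests on it, and can be lifted up out of it; fingers gripping the rod cannot pass it. Between mouths and forks there is free space.
- gauge: fixed height gauge, dark base 340 x 70 x 10 mm. Origin on the table, x along the rod it measures, z up. Two upward vees (12 mm thick, mouth 28 mm wide, lips 56 mm above the table) at x = -90 and +105 mm hold a rod with its axis 50 mm above the table at y = 0; its middle belongs at x = 0 (within 10 mm), either way round.
- gauge_arm (a point): underside of the gauge's blue arm above the foot, at gauge x = +85 mm, 115 mm up. The arm (24 mm wide, top 135 mm up) runs from x = 73 to a blue column at x = 166 to 194 mm. The sprung foot hanging from it (16 mm across) is 92 mm above the table when raised: a rod cannot be lowered past it, but goes in sideways (along y) below it and above the vees.
- gauge_reading (a joint): travel of the gauge's plunger in m: 0 raised (where its spring returns it), growing as it is pressed down, stop at 0.048. It meets a seated rod at 0.035. The spring needs about 3 N to start and 6.5 N at 0.035.
- gauge_foot: the gauge's sprung plunger; origin at the centre of the underside of its foot (16 mm across), 92 mm above the table when raised, 57 mm when it rests on a seated rod.
- gauge_head (a point): centre of the top face of the plunger's red button, 34 mm across, 175 mm above the table when raised, straight above the foot; it moves down with the plunger.
- stand: loose black stand, base 200 x 150 x 10 mm, 0.9 kg, three lanes of green vees. Origin on the table below its centre, x along the lanes, z up. Lanes at y = -45, 0, +45 mm, each with two vees (12 mm thick, mouth 28 mm wide, lips 56 mm high) at x = -80 and +80 mm; a rod at home has its axis 50 mm up and its middle within 35 mm of x = 0, either way round. One rod a lane.
- capacitor: bystander: upright red capacitor can, 44 mm across, 62 mm high; origin under its centre.
- transformer: bystander: dark transformer with orange winding, 60 x 66 x 45 mm; origin under its centre.
- toroid: bystander: copper toroid coil lying flat, 64 mm across, 26 mm high; origin under its centre.
There are look-alikes about, which are no part of the job. Several things have the shape of the stand; the one meant has the colours described above.

How it is judged:
On the way, in this order (a step that is already met when the one before it is completed fails the run):
1. the red rod, out of its tube, lies home in both vees of the gauge, let go (x of rod_red in the frame of gauge between -0.015 and 0.015 m and y of rod_red in the frame of gauge between -0.004 and 0.004 m and z of rod_red in the frame of gauge between 0.046 and 0.054 m and angle between the x axis of rod_red and the x axis of gauge, either way round below 0.05 rad and linear speed of rod_red below 0.02 m/s and contact force between the fingers and rod_red below 0.2 N), for 0.2 s.
2. the gauge foot is pressed down onto the red rod and held there (x of rod_red in the frame of gauge between -0.015 and 0.015 m and y of rod_red in the frame of gauge between -0.004 and 0.004 m and z of rod_red in the frame of gauge between 0.046 and 0.054 m and angle between the x axis of rod_red and the x axis of gauge, either way round below 0.05 rad and z of rod_red in the frame of gauge_foot between -0.0097 and -0.0043 m), for 0.7 s.
3. the yellow rod, out of its tube, lies home in both vees of the gauge, let go (x of rod_yellow in the frame of gauge between -0.015 and 0.015 m and y of rod_yellow in the frame of gauge between -0.004 and 0.004 m and z of rod_yellow in the frame of gauge between 0.046 and 0.054 m and angle between the x axis of rod_yellow and the x axis of gauge, either way round below 0.05 rad and linear speed of rod_yellow below 0.02 m/s and contact force between the fingers and rod_yellow below 0.2 N), for 0.2 s.
4. the gauge foot is pressed down onto the yellow rod and held there (x of rod_yellow in the frame of gauge between -0.015 and 0.015 m and y of rod_yellow in the frame of gauge between -0.004 and 0.004 m and z of rod_yellow in the frame of gauge between 0.046 and 0.054 m and angle between the x axis of rod_yellow and the x axis of gauge, either way round below 0.05 rad and z of rod_yellow in the frame of gauge_foot between -0.0097 and -0.0043 m), for 0.7 s.
5. the blue rod, out of its tube, lies home in both vees of the gauge, let go (x of rod_blue in the frame of gauge between -0.015 and 0.015 m and y of rod_blue in the frame of gauge between -0.004 and 0.004 m and z of rod_blue in the frame of gauge between 0.046 and 0.054 m and angle between the x axis of rod_blue and the x axis of gauge, either way round below 0.05 rad and linear speed of rod_blue below 0.02 m/s and contact force between the fingers and rod_blue below 0.2 N), for 0.2 s.
6. the gauge foot is pressed down onto the blue rod and held there (x of rod_blue in the frame of gauge between -0.015 and 0.015 m and y of rod_blue in the frame of gauge between -0.004 and 0.004 m and z of rod_blue in the frame of gauge between 0.046 and 0.054 m and angle between the x axis of rod_blue and the x axis of gauge, either way round below 0.05 rad and z of rod_blue in the frame of gauge_foot between -0.0097 and -0.0043 m), for 0.7 s.
At the end, for the whole second after the job is handed in: every rod that is present lies at rest in a lane of the stand: axis 45 to 55 mm above the stand's underside, middle within 35 mm of the lane's middle, parallel within 0.06 rad; the gauge's plunger is raised again (within 4 mm) and the stand stands flat and still (x of rod_red in the frame of stand between -0.035 and 0.035 m and y of rod_red in the frame of stand between -0.055 and 0.055 m and z of rod_red in the frame of stand between 0.045 and 0.055 m and angle between the x axis of each of rod_red, rod_yellow, rod_blue and the x axis of stand, either way round below 0.06 rad and linear speed of each of rod_red, rod_yellow, rod_blue, stand below 0.02 m/s and x of rod_yellow in the frame of stand between -0.035 and 0.035 m and y of rod_yellow in the frame of stand between -0.055 and 0.055 m and z of rod_yellow in the frame of stand between 0.045 and 0.055 m and x of rod_blue in the frame of stand between -0.035 and 0.035 m and y of rod_blue in the frame of stand between -0.055 and 0.055 m and z of rod_blue in the frame of stand between 0.045 and 0.055 m and value of joint gauge_reading below 0.004 m and angle between stand's own z axis and vertical below 0.05 rad); the robot touches nothing.
It fails at once if the capacitor is moved by more than 30 mm or tipped over (distance of capacitor from where it was at the start of the episode above 0.03 m or angle between capacitor's own z axis and vertical above 0.5 rad).
It fails at once if the transformer is moved by more than 30 mm or tipped over (distance of transformer from where it was at the start of the episode above 0.03 m or angle between transformer's own z axis and vertical above 0.5 rad).
It fails at once if the toroid is moved by more than 30 mm or tipped over (distance of toroid from where it was at the start of the episode above 0.03 m or angle between toroid's own z axis and vertical above 0.5 rad).
Of rod_red, rod_yellow, rod_blue only 2 to 3 are there at a start; the rules pass over those that are not, and their reading is None.
At some moment in a run one of stand may be knocked a few centimetres aside while the robot is not near it.
Once in a run the grip may slacken for a moment while it holds something.
It also fails if it takes over 210 s, if anything falls off the work surface, if the arm or the gripper's body presses on something with over 40 N, if the wrist force passes 120 N, or if a joint passes its speed limit or range.

## Working session

There is one attempt and no reset: what is moved stays moved. The work goes in short steps, Python scripts to look and compute and a tool call to move; the robot and the scene stay as the last step left them, time stands still between calls to the robot, and variables do not carry over. Pictures are saved under pics/ and viewed, and the job is handed in when it is done.

Besides the shell and the picture viewer there is one more tool, called after "Request:" as name(argument=value, ...), one argument or row to a line, values as JSON. play_rows: Moves the arm, as the interface text tells. Its arguments: {"type":"object","properties":{"increments":{"type":"array","items":{"type":"object","properties":{"grip":{"type":"number"},"travel":{"type":"array","items":{"type":"number"}},"rot":{"type":"array","items":{"type":"number"}}}}}},"required":["increments"]}

```bash
ls -la; mkdir -p pics
python3 - <<'E'
from cell import robot
import cv2
s=robot.state();print(s)
for n in("side","top","wrist"):
    d=robot.snapshot(n);cv2.imwrite(f"pics/{n}0.png",d["color"][:,:,::-1])
    print(n,{k:v.round(4).tolist() for k,v in d.items() if k!="color"})
E
```

```text
total 12
drwxr-xr-x  3 agent agent 4096 Dec  6 04:02 .
drwxr-xr-x 23 root  root  4096 Dec  6 04:02 ..
drwxr-xr-x  2 agent agent 4096 Dec  6 04:02 pics
{'time': 0.0, 'qpos': array([ 1.28129906e+00,  9.18346995e-02,  1.23193288e+00,  2.66619905e-05,
        1.81979392e+00, -5.67257776e-02]), 'qvel': array([-3.30085578e-04,  2.23856997e-03,  5.12332036e-04, -9.19229075e-06,
       -2.11142345e-03, -2.73604548e-04]), 'joint_torque': array([-2.84001226e-05, -4.58729339e+01, -4.18017375e+01, -1.11164295e-04,
        1.18166700e-02, -1.45810890e-05]), 'ee_pos': array([0.13832864, 0.58353237, 0.2301388 ]), 'tcp_rot': array([[ 2.30668202e-01,  9.73032289e-01, -5.86809098e-04],
       [ 9.73030484e-01, -2.30668908e-01, -1.87953180e-03],
       [-1.96420375e-03, -1.37434919e-04, -9.99998062e-01]]), 'ft_force': array([-0.57377843, -0.03349538,  0.83602681]), 'torque': array([-0.02341254, -0.00979148, -0.01336853]), 'opening': 0.08549238547546754}
side {'K': [[472.3406, 0.0, 281.2431], [0.0, 472.3406, 212.7881], [0.0, 0.0, 1.0]], 'R': [[0.6797, -0.7334, 0.0055], [-0.4974, -0.4665, -0.7314], [0.539, 0.4944, -0.6819]], 't': [-0.3597, 0.3024, 1.0009]}
top {'K': [[468.6223, 0.0, 281.1542], [0.0, 468.6223, 206.7331], [0.0, 0.0, 1.0]], 'R': [[-0.0247, -0.9997, 0.0035], [-0.9898, 0.024, -0.1407], [0.1406, -0.007, -0.99]], 't': [-0.0357, 0.5047, 1.4874]}
wrist {'K': [[353.4615, 0.0, 277.395], [0.0, 353.4615, 207.9698], [0.0, 0.0, 1.0]], 'hand_eye': [[1.0, 0.0002, 0.0014, -0.0008], [-0.0006, 0.9583, 0.2858, -0.0726], [-0.0013, -0.2858, 0.9583, -0.143], [0.0, 0.0, 0.0, 1.0]]}
```

View pics/top0.png

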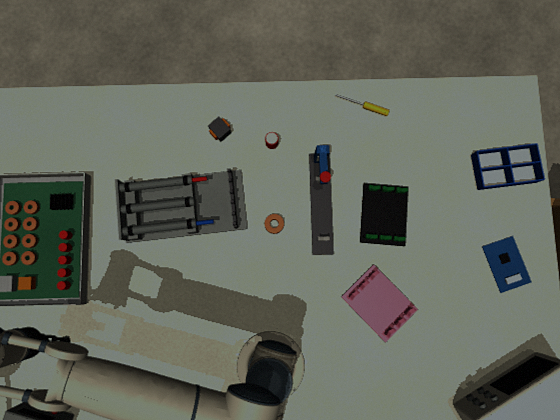

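View pics/side0.png

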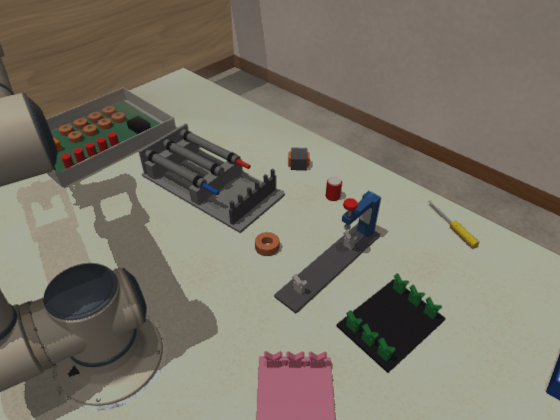

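View pics/wrist0.png

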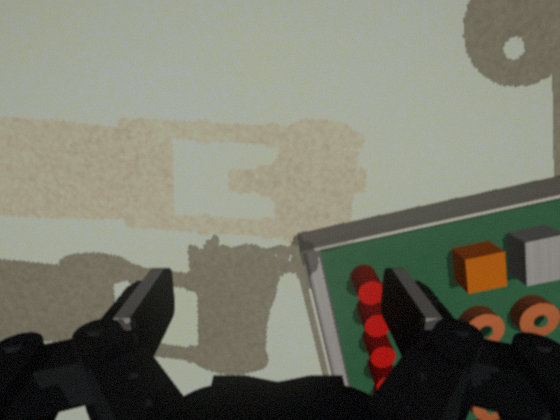

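The top view shows the rack on the left with red at (200,179) and blue at (207,221). The gauge is near (322,200), the stand near (385,214), and the pink one is a decoy. I see no yellow rod, so I'll enlarge to check.

```bash
cat > h.py <<'E'
from cell import robot
import cv2,numpy as np
np.set_printoptions(precision=4,suppress=True)
def snap(n):
    s=robot.state();d=robot.snapshot(n)
    if n=="wrist":
        T=np.eye(4);T[:3,:3]=s["tcp_rot"];T[:3,3]=s["ee_pos"]
        M=np.linalg.inv(T@d["hand_eye"]);d["R"]=M[:3,:3];d["t"]=M[:3,3]
    return d
def ray(d,px):
    px=np.atleast_2d(px).astype(float);c=-d["R"].T@d["t"]
    v=np.c_[px,np.ones(len(px))]@np.linalg.inv(d["K"]).T@d["R"]
    return c,v/np.linalg.norm(v,axis=1)[:,None]
def plane(d,px,z):
    c,v=ray(d,px);return c+v*((z-c[2])/v[:,2])[:,None]
def proj(d,X):
    q=np.atleast_2d(X)@d["R"].T+d["t"];p=q@d["K"].T;return p[:,:2]/p[:,2:]
def tri(d1,p1,d2,p2):
    A=[];b=[]
    for d,p in((d1,p1),(d2,p2)):
        c,v=ray(d,p);P=np.eye(3)-np.outer(v[0],v[0]);A.append(P);b.append(P@c)
    A=np.vstack(A);b=np.hstack(b);x,r,*_=np.linalg.lstsq(A,b,rcond=None);return x,np.sqrt(r)
def save(d,name,roi=None,f=1):
    im=d["color"][:,:,::-1]
    if roi: x0,y0,x1,y1=roi;im=im[y0:y1,x0:x1]
    cv2.imwrite("pics/"+name,cv2.resize(im,None,fx=f,fy=f,interpolation=cv2.INTER_CUBIC))
def mask(d,lo,hi):
    h=cv2.cvtColor(d["color"],cv2.COLOR_RGB2HSV);return cv2.inRange(h,np.array(lo),np.array(hi))
def blobs(m,amin=15):
    n,l,st,c=cv2.connectedComponentsWithStats(m)
    return [(st[i].tolist(),c[i].round(1).tolist()) for i in range(1,n) if st[i,4]>=amin]
E
python3 - <<'E'
from h import *
t=snap("top");s=snap("side")
save(t,"t1.png",(105,120,425,260),2.5);save(s,"s1.png",(130,120,450,360),2.5)
E
```

```text
(no output)
```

View pics/t1.png

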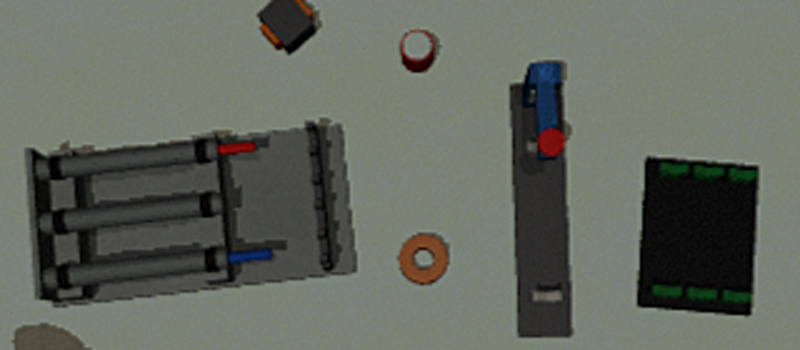

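View pics/s1.png

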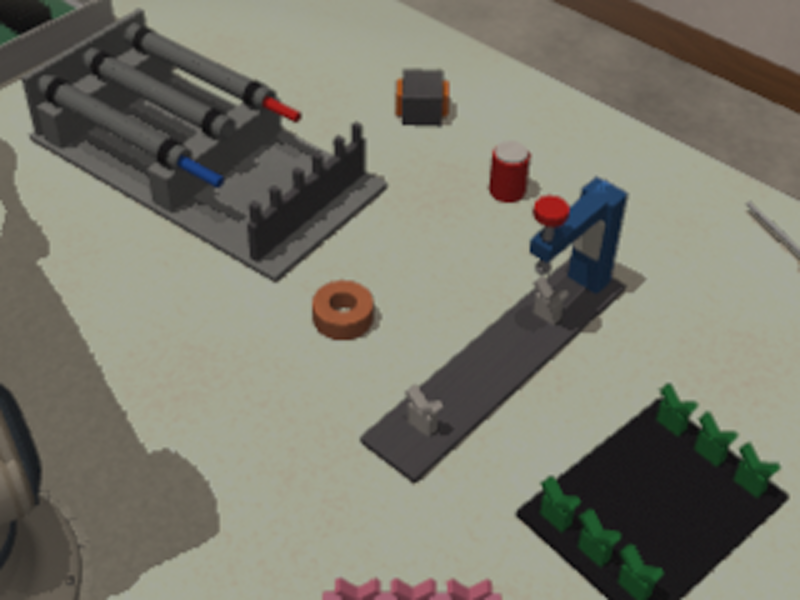

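No yellow rod is present and the middle tube is empty. Next I'll measure the layout.

Run:
```python
from h import *
t=snap("top");s=snap("side")
M={"red":([0,150,60],[8,255,255]),"blue":([105,150,40],[125,255,255]),"green":([50,120,30],[75,255,255]),"orange":([8,120,60],[18,255,255])}
for n,d in(("top",t),("side",s)):
    for k,(lo,hi) in M.items():
        m=mask(d,lo,hi)
        print(n,k,[(b[0],b[1]) for b in blobs(m,12)])
        if k in("red","blue") :
            for c in cv2.findContours(m,0,1)[0]:
                if cv2.contourArea(c)>20: 
                    r=cv2.minAreaRect(c); print("   rect",np.round(r[0],1),np.round(r[1],1),round(r[2],1),np.round(cv2.boxPoints(r),1).tolist())
```

```text
top red [([320, 172, 11, 10, 94], [325.1, 176.6]), ([192, 177, 15, 5, 55], [199.0, 178.7]), ([59, 230, 9, 9, 58], [62.8, 234.1]), ([58, 243, 9, 9, 58], [62.2, 246.8]), ([58, 256, 9, 8, 59], [61.9, 259.5]), ([57, 268, 9, 9, 58], [61.2, 272.2]), ([57, 281, 9, 9, 63], [60.9, 285.1])]
   rect [ 61. 285.] [8. 8.] 90.0 [[57.0, 281.0], [65.0, 281.0], [65.0, 289.0], [57.0, 289.0]]
   rect [ 61. 272.] [8. 8.] 90.0 [[57.0, 268.0], [65.0, 268.0], [65.0, 276.0], [57.0, 276.0]]
   rect [ 62.  259.5] [7. 8.] 90.0 [[58.0, 256.0], [66.0, 256.0], [66.0, 263.0], [58.0, 263.0]]
   rect [ 62.3 246.8] [7.1 7.8] 45.0 [[57.0, 247.0], [62.5, 241.5], [67.5, 246.5], [62.0, 252.0]]
   rect [ 62.8 234.3] [7.1 7.8] 45.0 [[57.5, 234.5], [63.0, 229.0], [68.0, 234.0], [62.5, 239.5]]
   rect [199.  178.7] [ 3.8 14.2] 84.3 [[191.8000030517578, 177.5], [205.89999389648438, 176.10000610351562], [206.3000030517578, 179.89999389648438], [192.10000610351562, 181.3000030517578]]
   rect [325.  176.5] [ 9. 10.] 90.0 [[320.0, 172.0], [330.0, 172.0], [330.0, 181.0], [320.0, 181.0]]
top blue [([316, 145, 13, 27, 239], [322.7, 
[... 3925 characters left out ...]
], [399.1, 284.6]), ([408, 286, 16, 20, 178], [414.7, 296.3]), ([424, 298, 17, 21, 184], [430.9, 308.8]), ([346, 311, 16, 22, 202], [352.9, 321.8]), ([361, 324, 17, 23, 223], [368.1, 335.0]), ([377, 338, 18, 23, 237], [384.7, 349.4])]
side orange [([234, 56, 6, 12, 40], [236.0, 62.2]), ([213, 59, 14, 7, 38], [219.8, 62.2]), ([103, 106, 22, 17, 177], [113.4, 114.4]), ([89, 112, 22, 17, 207], [99.6, 120.3]), ([74, 118, 23, 18, 216], [85.1, 126.6]), ([59, 124, 23, 19, 222], [70.3, 133.3]), ([381, 125, 179, 91, 2631], [476.9, 169.8]), ([53, 137, 9, 14, 61], [57.1, 143.9]), ([289, 152, 2, 14, 28], [289.5, 158.5]), ([307, 152, 2, 15, 28], [307.5, 159.0]), ([255, 233, 24, 23, 446], [266.6, 243.7])]
```

Run:
```python
from h import *
t=snap("top");s=snap("side")
print("button",tri(t,[325.1,176.6],s,[350,204.5]))
print("redtip",plane(t,[206.1,178],.07),"root",plane(t,[192,179.4],.07), tri(t,[206.1,178],s,[248.7,166.6]))
print("bluetip",plane(t,[212.9,220.9],.07),"root",plane(t,[195.8,222.8],.07), tri(t,[212.9,220.9],s,[217.7,192.5]))
G=plane(t,[[374.1,187.2],[387.9,188.3],[401.5,189.5],[371.3,236.1],[385.3,237.2],[398.8,238.3]],.045);print("stand",G,G.mean(0))
for a,b in(([374.1,187.2],[399.1,284.6]),([387.9,188.3],[414.7,296.3]),([401.5,189.5],[430.9,308.8]),([371.3,236.1],[352.9,321.8]),([398.8,238.3],[384.7,349.4])): print(tri(t,a,s,b))
print("toroid",plane(t,[273.9,223.2],.02),"cap",plane(t,[272,137],.06),"trans",plane(t,[220,128],.045))
# gauge: top-crop px /2.5 + (105,120)
f=lambda a:np.array(a)/2.5+[105,120]
print("gauge base corners",plane(t,f([[511,84],[519,336],[571,334],[552,160]]),.01))
print("vee far", plane(t,f([[547,295]]),.05))
```

```text
button (array([ 0.5724, -0.1802,  0.166 ]), array([0.0018]))
redtip [[0.5976 0.1902 0.07  ]] root [[0.5941 0.2353 0.07  ]] (array([0.5971, 0.1909, 0.069 ]), array([0.0013]))
bluetip [[0.4589 0.169  0.07  ]] root [[0.4541 0.223  0.07  ]] (array([0.4584, 0.1695, 0.0692]), array([0.001]))
stand [[ 0.5592 -0.3518  0.045 ]
 [ 0.5545 -0.3965  0.045 ]
 [ 0.5495 -0.4405  0.045 ]
 [ 0.4004 -0.3344  0.045 ]
 [ 0.3958 -0.3791  0.045 ]
 [ 0.3912 -0.4221  0.045 ]] [ 0.4751 -0.3874  0.045 ]
(array([ 0.5603, -0.3529,  0.0274]), array([0.0045]))
(array([ 0.5554, -0.3979,  0.0279]), array([0.0046]))
(array([ 0.5506, -0.4426,  0.0271]), array([0.0045]))
(array([ 0.3999, -0.3355,  0.0311]), array([0.0031]))
(array([ 0.3907, -0.4241,  0.0307]), array([0.0031]))
toroid [[ 0.4522 -0.0231  0.02  ]] cap [[ 0.731  -0.0237  0.06  ]] trans [[0.7703 0.1477 0.045 ]]
gauge base corners [[ 0.6854 -0.1476  0.01  ]
 [ 0.348  -0.1468  0.01  ]
 [ 0.3489 -0.2148  0.01  ]
 [ 0.5802 -0.1988  0.01  ]]
vee far [[ 0.3977 -0.1815  0.05  ]]
```

The gauge origin is about (0.488,-0.181) with yaw near 0, and the rack's -x axis points at about -85° in world. I'll move over the rack for closer wrist views.

Request:
play_rows(
  increments=[
    {"grip": 60, "travel": [-160, 250, -20], "rot": [0, 0, 0.626]},
    {"grip": 60, "travel": [-160, 250, -20], "rot": [0, 0, 0.626]},
    {"grip": 60, "travel": [-160, 250, -20], "rot": [0, 0, 0.626]},
    {"grip": 60, "travel": [-160, 250, -20], "rot": [0, 0, 0.626]},
    {"grip": 60, "travel": [-160, 250, -20], "rot": [0, 0, 0.626]},
  ],
)

```text
time: 0.95
ee_pos: [0.3128, 0.403, 0.2484]
tcp_rot: [[0.76, 0.65, 0.0], [0.65, -0.76, 0.0], [0.001, 0.0, -1.0]]
ft_force: [1.1, 1.0, 0.4]
opening: 0.0599
```

```bash
cat >> h.py <<'E'
def goto(p,ang):
    "needed travel(mm), rotvec for tool-down with tool y at world angle ang(deg)"
    from scipy.spatial.transform import Rotation as Ro
    s=robot.state();R=s["tcp_rot"];a=np.radians(ang)
    y=np.array([np.cos(a),np.sin(a),0]);z=np.array([0,0,-1.]);x=np.cross(y,z)
    Rt=np.c_[x,y,z]
    print("t",round(s["time"],2),"pos",s["ee_pos"],"F",s["ft_force"].round(1),"open",round(s["opening"]*1e3,1),"yang",np.degrees(np.arctan2(R[1,1],R[0,1])).round(2))
    print("travel",(1e3*R.T@(np.array(p)-s["ee_pos"])).round(1),"rot",Ro.from_matrix(R.T@Rt).as_rotvec().round(4))
E
python3 -c "
from h import *
goto([.55,.15,.25],-85)"
```

```text
t 0.95 pos [0.3128 0.403  0.2484] F [1.1 1.  0.4] open 59.9 yang -49.44
travel [ 15.7 346.4  -1.6] rot [-0.0001 -0.0006  0.6206]
```

Request:
play_rows(
  increments=[
    {"grip": 60, "travel": [8, 173, 0], "rot": [0, 0, 0.62]},
    {"grip": 60, "travel": [15, 346, 0], "rot": [0, 0, 0.62]},
    {"grip": 60, "travel": [15, 346, 0], "rot": [0, 0, 0.62]},
    {"grip": 60, "travel": [15, 346, 0], "rot": [0, 0, 0.62]},
    {"grip": 60, "travel": [15, 346, 0], "rot": [0, 0, 0.62]},
  ],
)

```text
time: 1.45
ee_pos: [0.4834, 0.2199, 0.2486]
tcp_rot: [[0.997, 0.083, 0.001], [0.083, -0.997, 0.001], [0.001, -0.001, -1.0]]
ft_force: [0.3, 0.5, 1.5]
opening: 0.0601
```

Request:
play_rows(
  increments=[
    {"grip": 60, "travel": [0, 110, 0], "rot": [0, 0, 0]},
    {"grip": 60, "travel": [0, 110, 0], "rot": [0, 0, 0]},
    {"grip": 60, "travel": [0, 110, 0], "rot": [0, 0, 0]},
    {"grip": 60, "travel": [0, 110, 0], "rot": [0, 0, 0]},
  ],
)

```text
time: 1.85
ee_pos: [0.4928, 0.1087, 0.2488]
tcp_rot: [[0.997, 0.08, 0.002], [0.08, -0.997, 0.001], [0.002, -0.001, -1.0]]
ft_force: [-0.9, -0.4, -0.4]
opening: 0.0603
```

```bash
python3 -c "
from h import *
goto([.55,.15,.25],-85)
d=snap('wrist');save(d,'w1.png',f=1.4)"
```

```text
t 1.85 pos [0.4928 0.1087 0.2488] F [-0.9 -0.4 -0.4] open 60.3 yang -85.43
travel [ 60.4 -36.6  -1. ] rot [-0.0008 -0.0019 -0.0076]
```

View pics/w1.png

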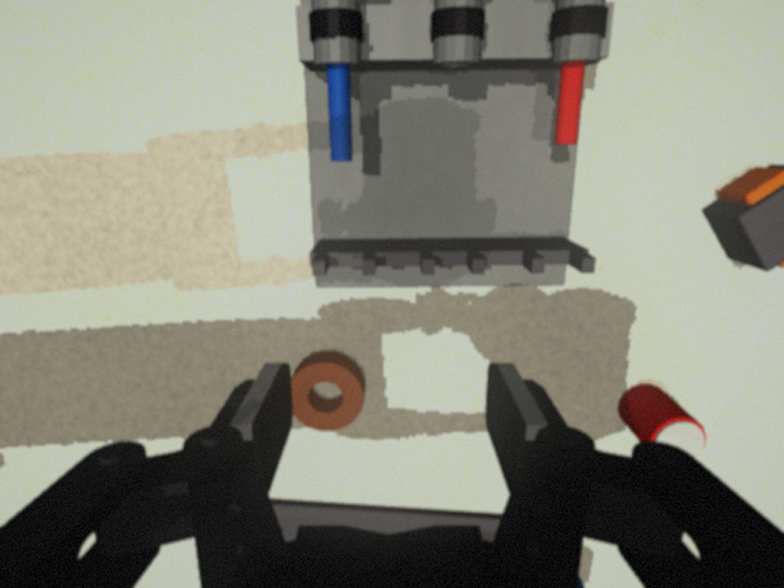

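The wrist view shows the blue rod at (340,65-160), the red rod at (570,65-145), an empty middle tube and forks at row ~260. I'll measure now, then take a second view from closer.

```bash
cat >> h.py <<'E'
RED=([0,170,70],[6,255,255]);RED2=([174,170,70],[180,255,255]);BLUE=([105,150,40],[125,255,255])
def rodends(d,col,z=.07,roi=None,amin=150):
    m=mask(d,*BLUE) if col=="blue" else mask(d,*RED)|mask(d,*RED2)
    if roi: 
        k=np.zeros_like(m);k[roi[1]:roi[3],roi[0]:roi[2]]=1;m=m*k
    out=[]
    for c in cv2.findContours(m,0,1)[0]:
        if cv2.contourArea(c)<amin: continue
        (cx,cy),(w,h),a=cv2.minAreaRect(c)
        b=cv2.boxPoints(((cx,cy),(w,h),a))
        if np.linalg.norm(b[0]-b[1])<np.linalg.norm(b[1]-b[2]): e=((b[0]+b[1])/2,(b[2]+b[3])/2)
        else: e=((b[1]+b[2])/2,(b[3]+b[0])/2)
        e=np.array(sorted(e,key=lambda p:p[1]));X=plane(d,e,z)
        print(col,"rect",round(w,1),round(h,1),"px",e.round(1).tolist(),"XYZ",X.round(4).tolist(),"ang",np.degrees(np.arctan2(*(X[1]-X[0])[[1,0]])).round(2))
E
python3 - <<'E'
from h import *
d=snap('wrist');rodends(d,"blue");rodends(d,"red")
np.save("w1.npy",[d["R"],np.c_[d["t"],d["t"],d["t"]]])
f=lambda a:np.array(a)/1.4
print("forks prongs top",plane(d,f([[320,262],[370,266],[428,264],[477,264],[533,262],[587,264]]),.0855))
print("mouth edges",plane(d,f([[338,64],[458,64],[572,60]]),.0835))
E
```

```text
blue rect 67.0 15.0 px [[241.5, 48.0], [241.5, 115.0]] XYZ [[0.4535, 0.2238, 0.07], [0.4564, 0.1695, 0.07]] ang -86.93
red rect 39.0 42.3 px [[488.79998779296875, 284.8999938964844], [449.3999938964844, 300.6000061035156]] XYZ [[0.7158, 0.0232, 0.07], [0.6799, 0.0022, 0.07]] ang -149.65
red rect 15.0 57.8 px [[408.8999938964844, 46.5], [404.5, 104.19999694824219]] XYZ [[0.5931, 0.2365, 0.07], [0.5979, 0.1904, 0.07]] ang -84.05
forks prongs top [[0.4497 0.1072 0.0855]
 [0.4815 0.1072 0.0855]
 [0.5181 0.1115 0.0855]
 [0.5492 0.1141 0.0855]
 [0.5845 0.1183 0.0855]
 [0.619  0.1198 0.0855]]
mouth edges [[0.4547 0.2237 0.0835]
 [0.5232 0.2293 0.0835]
 [0.5879 0.2368 0.0835]]
```

Request:
play_rows(
  increments=[
    {"grip": 40, "travel": [95, -92, 60], "rot": [0, 0, 0]},
    {"grip": 40, "travel": [95, -92, 60], "rot": [0, 0, 0]},
    {"grip": 40, "travel": [95, -92, 60], "rot": [0, 0, 0]},
    {"grip": 40, "travel": [95, -92, 60], "rot": [0, 0, 0]},
    {"grip": 40, "travel": [95, -92, 60], "rot": [0, 0, 0]},
  ],
)

```text
time: 2.45
ee_pos: [0.5786, 0.2134, 0.1867]
tcp_rot: [[0.996, 0.087, -0.003], [0.087, -0.996, 0.001], [-0.002, -0.001, -1.0]]
ft_force: [-0.3, -0.2, -0.1]
opening: 0.0399
```

Run:
```python
from h import *
goto([.596,.21,.19],-85.4)
d=snap('wrist');save(d,'w2.png',f=1.4);rodends(d,"red")
```

```text
t 2.45 pos [0.5786 0.2134 0.1867] F [-0.3 -0.2 -0.1] open 39.9 yang -84.99
travel [17.   4.9 -3.3] rot [-0.0009  0.0025  0.0072]
red rect 45.7 18.9 px [[394.20001220703125, 380.1000061035156], [411.20001220703125, 422.5]] XYZ [[0.6971, 0.0576, 0.07], [0.7216, 0.0114, 0.07]] ang -62.07
red rect 52.0 16.0 px [[299.0, 181.0], [299.0, 233.0]] XYZ [[0.5931, 0.2308, 0.07], [0.5975, 0.1895, 0.07]] ang -83.96
```

View pics/w2.png

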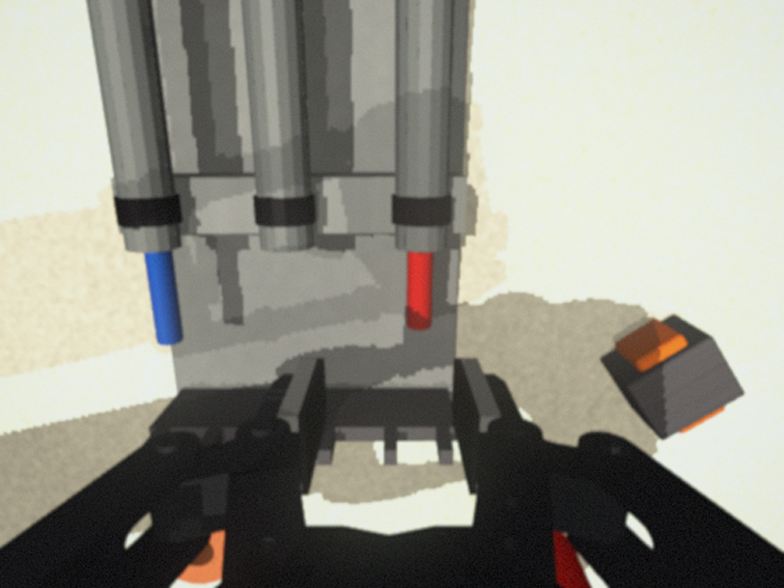

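Both views put the tip at about (0.598,0.190) on z=0.070, so the height agrees with the text. Descending to grasp.

Request:
play_rows(
  increments=[
    {"grip": 40, "travel": [17, 4, 60], "rot": [0, 0.002, 0]},
    {"grip": 40, "travel": [17, 4, 100], "rot": [0, 0.002, 0]},
    {"grip": 40, "travel": [17, 4, 135], "rot": [0, 0.002, 0]},
    {"grip": 40, "travel": [17, 4, 135], "rot": [0, 0.002, 0]},
  ],
)

```text
time: 2.9
ee_pos: [0.5927, 0.2091, 0.0489]
tcp_rot: [[0.996, 0.086, -0.006], [0.086, -0.996, -0.001], [-0.006, 0.0, -1.0]]
ft_force: [-0.2, -0.6, 0.2]
opening: 0.0402
```

Request:
play_rows(
  increments=[
    {"grip": 5, "travel": [0, 0, 0], "rot": [0, 0, 0]},
    {"grip": 5, "travel": [0, 0, 0], "rot": [0, 0, 0]},
    {"grip": 5, "travel": [0, 0, 0], "rot": [0, 0, 0]},
    {"grip": 5, "travel": [0, 0, 0], "rot": [0, 0, 0]},
    {"grip": 5, "travel": [0, 0, 0], "rot": [0, 0, 0]},
  ],
)

```text
time: 3.4
ee_pos: [0.5942, 0.2094, 0.052]
tcp_rot: [[0.996, 0.086, -0.001], [0.086, -0.996, 0.0], [-0.001, -0.0, -1.0]]
ft_force: [-0.8, -1.1, 6.6]
opening: 0.0121
```

Run:
```python
from h import *
goto([.602,.142,.051],-85)
d=snap('wrist');save(d,'w3.png',f=1.4);rodends(d,"red")
```

```text
t 3.4 pos [0.5942 0.2094 0.052 ] F [-0.8 -1.1  6.6] open 12.1 yang -85.08
travel [ 2.  67.8  1. ] rot [-0.0005  0.0011 -0.0014]
red rect 93.0 35.0 px [[277.5, 249.0], [277.5, 342.0]] XYZ [[0.5926, 0.2278, 0.07], [0.5962, 0.1862, 0.07]] ang -85.04
```

View pics/w3.png

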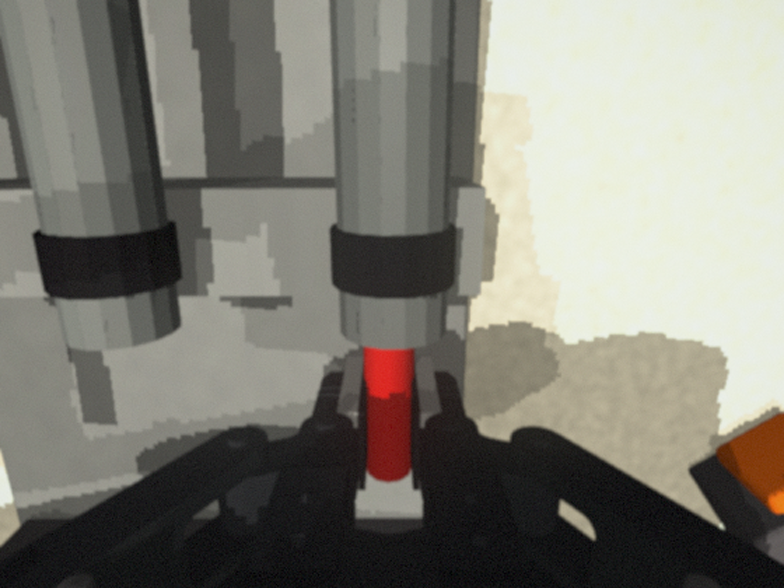

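Gripped. First pull.

Request:
play_rows(
  increments=[
    {"grip": 5, "travel": [0, 20, 0], "rot": [0, 0, 0]},
    {"grip": 5, "travel": [1, 40, 0], "rot": [0, 0, 0]},
    {"grip": 5, "travel": [1, 55, 0], "rot": [0, 0, 0]},
    {"grip": 5, "travel": [1, 66, 0], "rot": [0, 0, 0]},
    {"grip": 5, "travel": [1, 66, 0], "rot": [0, 0, 0]},
  ],
)

```text
time: 3.95
ee_pos: [0.6012, 0.1424, 0.0523]
tcp_rot: [[0.996, 0.084, -0.001], [0.084, -0.996, 0.0], [-0.001, -0.0, -1.0]]
ft_force: [0.8, -0.7, 0.7]
opening: 0.012
```

Request:
play_rows(
  increments=[
    {"grip": 30, "travel": [0, 0, 0], "rot": [0, 0, 0]},
    {"grip": 30, "travel": [0, 0, 0], "rot": [0, 0, 0]},
    {"grip": 30, "travel": [0, 0, 0], "rot": [0, 0, 0]},
  ],
)

```text
time: 4.25
ee_pos: [0.601, 0.143, 0.0522]
tcp_rot: [[0.996, 0.085, -0.001], [0.085, -0.996, 0.0], [-0.001, -0.0, -1.0]]
ft_force: [-0.6, 1.1, 0.5]
opening: 0.0298
```

Run:
```python
from h import *
goto([.594,.212,.051],-85)
d=snap('wrist');save(d,'w4.png',f=1.4);rodends(d,"red")
```

```text
t 4.25 pos [0.601  0.143  0.0522] F [-0.6  1.1  0.5] open 29.8 yang -85.14
travel [ -1.2 -69.3   1.2] rot [-0.0003  0.0008 -0.0025]
red rect 42.0 317.0 px [[278.0, 27.0], [278.0, 344.0]] XYZ [[0.5931, 0.238, 0.07], [0.6034, 0.1187, 0.07]] ang -85.08
```

View pics/w4.png

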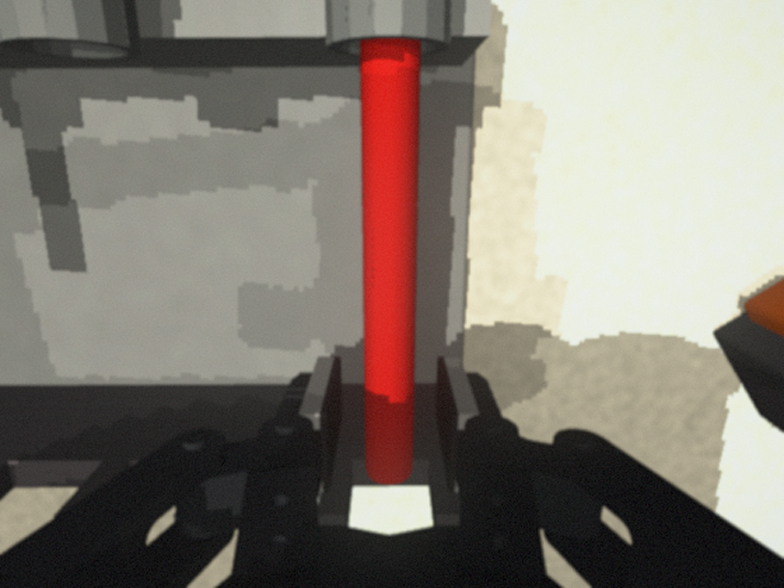

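The first pull gave 67 mm; the tip is at y≈0.12, entering the fork. Sliding back and regrasping.

Request:
play_rows(
  increments=[
    {"grip": 30, "travel": [-1, -35, 1], "rot": [0, 0, 0]},
    {"grip": 30, "travel": [-1, -69, 1], "rot": [0, 0, 0]},
    {"grip": 30, "travel": [-1, -69, 1], "rot": [0, 0, 0]},
    {"grip": 30, "travel": [-1, -69, 1], "rot": [0, 0, 0]},
  ],
)

```text
time: 4.7
ee_pos: [0.5939, 0.2125, 0.0511]
tcp_rot: [[0.996, 0.087, -0.001], [0.087, -0.996, -0.0], [-0.001, 0.0, -1.0]]
ft_force: [0.5, -0.9, -1.0]
opening: 0.0305
```

Request:
play_rows(
  increments=[
    {"grip": 5, "travel": [0, 0, 0], "rot": [0, 0, 0]},
    {"grip": 5, "travel": [0, 0, 0], "rot": [0, 0, 0]},
    {"grip": 5, "travel": [0, 0, 0], "rot": [0, 0, 0]},
    {"grip": 5, "travel": [0, 0, 0], "rot": [0, 0, 0]},
  ],
)

```text
time: 5.1
ee_pos: [0.594, 0.2118, 0.0511]
tcp_rot: [[0.996, 0.086, -0.001], [0.086, -0.996, -0.001], [-0.001, 0.0, -1.0]]
ft_force: [0.3, 0.7, 0.6]
opening: 0.0121
```

Run:
```python
from h import *
goto([.601,.140,.051],-85)
```

```text
t 5.1 pos [0.594  0.2118 0.0511] F [0.3 0.7 0.6] open 12.1 yang -85.07
travel [ 0.8 72.1  0.1] rot [ 0.0004  0.0011 -0.0012]
```

Request:
play_rows(
  increments=[
    {"grip": 5, "travel": [0, 20, 0], "rot": [0, 0, 0]},
    {"grip": 5, "travel": [1, 40, 0], "rot": [0, 0, 0]},
    {"grip": 5, "travel": [1, 60, 0], "rot": [0, 0, 0]},
    {"grip": 5, "travel": [1, 71, 0], "rot": [0, 0, 0]},
    {"grip": 5, "travel": [1, 71, 0], "rot": [0, 0, 0]},
  ],
)

```text
time: 5.6
ee_pos: [0.6013, 0.1396, 0.0511]
tcp_rot: [[0.996, 0.084, -0.001], [0.084, -0.996, -0.001], [-0.001, 0.001, -1.0]]
ft_force: [0.1, -0.5, -0.4]
opening: 0.0122
```

Request:
play_rows(
  increments=[
    {"grip": 30, "travel": [0, 0, 0], "rot": [0, 0, 0]},
    {"grip": 30, "travel": [0, 0, 0], "rot": [0, 0, 0]},
    {"grip": 30, "travel": [0, 0, -50], "rot": [0, 0, 0]},
    {"grip": 30, "travel": [0, 0, -60], "rot": [0, 0, 0]},
    {"grip": 30, "travel": [0, 0, -60], "rot": [0, 0, 0]},
  ],
)

```text
time: 6.1
ee_pos: [0.6031, 0.1408, 0.115]
tcp_rot: [[0.996, 0.085, 0.006], [0.085, -0.996, 0.001], [0.006, -0.0, -1.0]]
ft_force: [0.5, 0.3, -0.1]
opening: 0.0301
```

Run:
```python
from h import *
goto([.607,.070,.111],-85)
d=snap('wrist');save(d,'w5.png',f=1.4);rodends(d,"red");t=snap("top");rodends(t,"red",amin=20)
```

```text
t 6.1 pos [0.6031 0.1408 0.115 ] F [ 0.5  0.3 -0.1] open 30.1 yang -85.14
travel [-2.2 70.9  4. ] rot [-0.     -0.0058 -0.0024]
red rect 52.5 16.8 px [[380.1000061035156, 383.8999938964844], [413.79998779296875, 424.20001220703125]] XYZ [[0.679, 0.0432, 0.07], [0.7076, 0.0118, 0.07]] ang -47.67
red rect 320.0 27.0 px [[276.5, 51.0], [276.5, 371.0]] XYZ [[0.5947, 0.2368, 0.07], [0.6108, 0.0479, 0.07]] ang -85.15
red rect 8.0 8.0 px [[65.0, 285.0], [57.0, 285.0]] XYZ [[0.2702, 0.6276, 0.07], [0.2709, 0.6524, 0.07]] ang 88.58
red rect 8.0 8.0 px [[61.0, 268.0], [61.0, 276.0]] XYZ [[0.3228, 0.6422, 0.07], [0.2982, 0.6411, 0.07]] ang -177.64
red rect 7.0 8.0 px [[66.0, 259.5], [58.0, 259.5]] XYZ [[0.3488, 0.6277, 0.07], [0.3494, 0.6526, 0.07]] ang 88.59
red rect 7.8 7.8 px [[65.30000305175781, 244.3000030517578], [59.79999923706055, 249.8000030517578]] XYZ [[0.3965, 0.6319, 0.07], [0.3797, 0.6484, 0.07]] ang 135.51
red rect 7.1 7.8 px [[65.5, 231.5], [60.0, 237.0]] XYZ [[0.4366, 0.6327, 0.07], [0.4196, 0.6493, 0.07]] ang 135.63
red rect 3.6 20.2 px [[212.0, 177.1999969482422], [191.89999389648438, 178.89999389648438]] XYZ [[0.5997, 0.1712, 0.07], [0.5958, 0.2356, 0.07]] ang 93.49
red rect 3.6 14.2 px [[249.10000610351562, 173.6999969482422], [234.89999389648438, 175.0]] XYZ [[0.6083, 0.0524, 0.07], [0.6051, 0.0979, 0.07]] ang 93.93
red rect 10.0 10.0 px [[330.0, 176.0], [320.0, 176.0]] XYZ [[0.5946, -0.2069, 0.07], [0.5954, -0.1749, 0.07]] ang 88.63
```

View pics/w5.png

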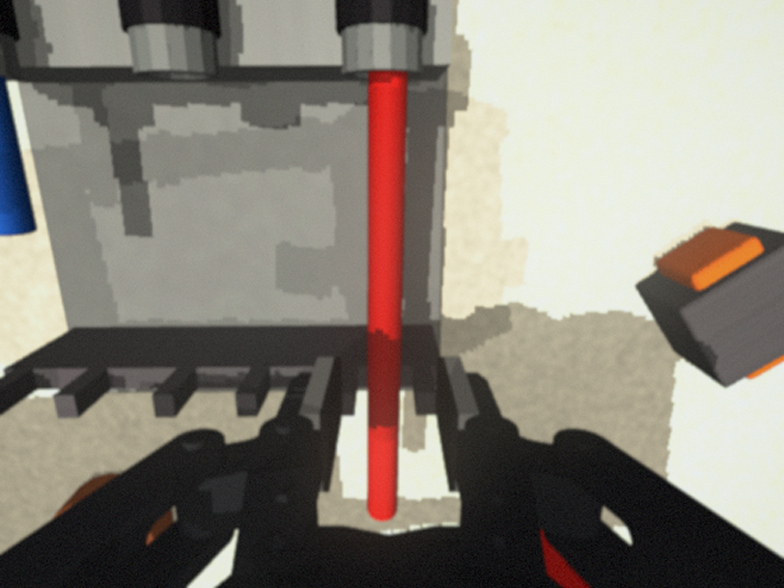

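Tip at y≈0.050, past the fork. Now I'll go over the fork and grasp beyond it.

Request:
play_rows(
  increments=[
    {"grip": 30, "travel": [-1, 35, 0], "rot": [0, -0.006, 0]},
    {"grip": 30, "travel": [-1, 71, 0], "rot": [0, -0.006, 0]},
    {"grip": 30, "travel": [-1, 71, 40], "rot": [0, -0.006, 0]},
    {"grip": 30, "travel": [-1, 71, 64], "rot": [0, -0.006, 0]},
    {"grip": 30, "travel": [-1, 71, 64], "rot": [0, -0.006, 0]},
  ],
)

```text
time: 6.7
ee_pos: [0.6022, 0.0689, 0.0395]
tcp_rot: [[0.996, 0.084, -0.019], [0.084, -0.996, -0.002], [-0.019, 0.0, -1.0]]
ft_force: [-0.5, 0.4, -1.5]
opening: 0.0298
```

Request:
play_rows(
  increments=[
    {"grip": 5, "travel": [0, 0, 0], "rot": [0, 0, 0]},
    {"grip": 5, "travel": [0, 0, 0], "rot": [0, 0, 0]},
    {"grip": 5, "travel": [0, 0, 0], "rot": [0, 0, 0]},
    {"grip": 5, "travel": [0, 0, 0], "rot": [0, 0, 0]},
  ],
)

```text
time: 7.1
ee_pos: [0.6028, 0.0692, 0.0408]
tcp_rot: [[0.996, 0.084, -0.017], [0.084, -0.996, -0.002], [-0.017, 0.0, -1.0]]
ft_force: [-1.0, 0.5, -0.7]
opening: 0.0127
```

Run:
```python
from h import *
goto([.613,.01,.051],-85)
```

```text
t 7.1 pos [0.6028 0.0692 0.0408] F [-1.   0.5 -0.7] open 12.7 yang -85.16
travel [  5.   59.8 -10.3] rot [ 0.0004  0.017  -0.0028]
```

The pose is ~10 mm low and slightly tilted, but the hold is good. I'll pull straight and then regrasp properly.

Request:
play_rows(
  increments=[
    {"grip": 5, "travel": [0, 20, 0], "rot": [0, 0, 0]},
    {"grip": 5, "travel": [0, 40, 0], "rot": [0, 0, 0]},
    {"grip": 5, "travel": [0, 59, 0], "rot": [0, 0, 0]},
    {"grip": 5, "travel": [0, 59, 0], "rot": [0, 0, 0]},
    {"grip": 5, "travel": [0, 59, 0], "rot": [0, 0, 0]},
  ],
)

```text
time: 7.6
ee_pos: [0.6081, 0.0104, 0.0414]
tcp_rot: [[0.996, 0.084, -0.016], [0.084, -0.996, -0.001], [-0.016, 0.0, -1.0]]
ft_force: [-0.1, 0.4, -0.5]
opening: 0.0124
```

Request:
play_rows(
  increments=[
    {"grip": 30, "travel": [0, 0, 0], "rot": [0, 0, 0]},
    {"grip": 30, "travel": [0, 0, 0], "rot": [0, 0, 0]},
    {"grip": 30, "travel": [0, 0, -35], "rot": [0, 0.017, 0]},
    {"grip": 30, "travel": [0, 0, -70], "rot": [0, 0.017, 0]},
    {"grip": 30, "travel": [0, 0, -70], "rot": [0, 0.017, 0]},
  ],
)

```text
time: 8.1
ee_pos: [0.612, 0.0112, 0.1185]
tcp_rot: [[0.996, 0.085, 0.012], [0.085, -0.996, -0.0], [0.012, 0.001, -1.0]]
ft_force: [0.1, -0.4, 0.9]
opening: 0.03
```

Run:
```python
from h import *
goto([.607,.088,.111],-85)
d=snap('wrist');save(d,'w6.png',f=1.4);rodends(d,"red");t=snap("top");rodends(t,"red",amin=20,roi=(190,165,300,190))
save(t,"t6.png",(105,120,425,260),2.5)
```

```text
t 8.1 pos [0.612  0.0112 0.1185] F [ 0.1 -0.4  0.9] open 30.0 yang -85.15
travel [  1.4 -77.    7.4] rot [ 0.0012 -0.0117 -0.0026]
red rect 45.9 65.4 px [[464.0, 253.60000610351562], [415.70001220703125, 297.70001220703125]] XYZ [[0.7239, 0.0071, 0.07], [0.701, -0.0243, 0.07]] ang -126.1
red rect 27.9 235.4 px [[274.6000061035156, -0.4000000059604645], [266.8999938964844, 234.89999389648438]] XYZ [[0.6011, 0.1302, 0.07], [0.6067, 0.0095, 0.07]] ang -87.35
red rect 3.8 37.3 px [[229.10000610351562, 176.0], [191.89999389648438, 179.39999389648438]] XYZ [[0.6024, 0.1165, 0.07], [0.5942, 0.2355, 0.07]] ang 93.93
red rect 3.4 19.1 px [[257.0, 173.60000610351562], [237.89999389648438, 175.39999389648438]] XYZ [[0.6079, 0.0271, 0.07], [0.6037, 0.0881, 0.07]] ang 93.93
```

View pics/w6.png

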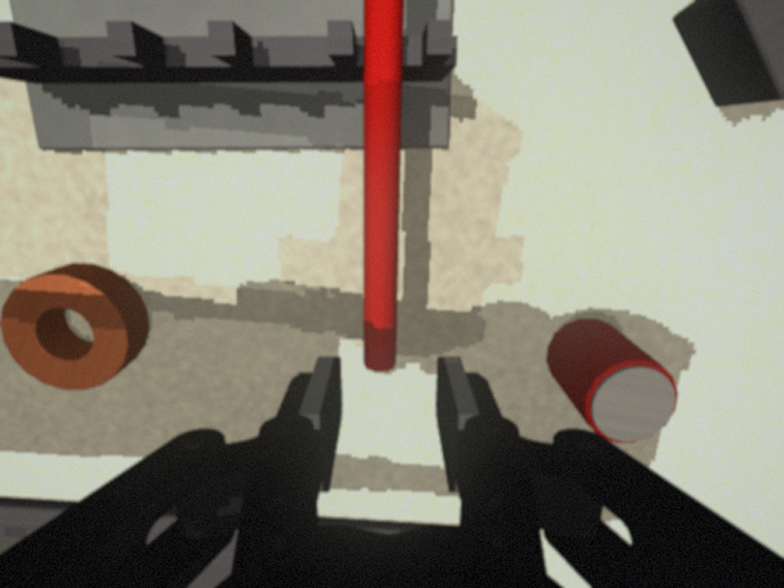

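View pics/t6.png

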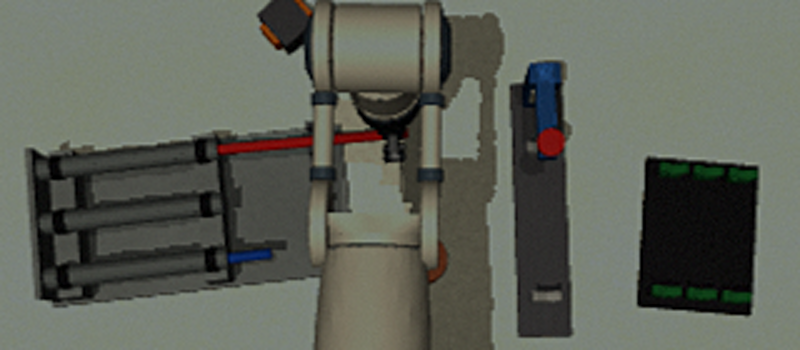

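The tip is at y≈0.010, so the pull slipped ~17 mm. I'll regrasp just beyond the fork, settling before closing.

Request:
play_rows(
  increments=[
    {"grip": 30, "travel": [0, -40, 0], "rot": [0, -0.012, 0]},
    {"grip": 30, "travel": [0, -77, 0], "rot": [0, -0.012, 0]},
    {"grip": 30, "travel": [0, -77, 30], "rot": [0, -0.012, 0]},
    {"grip": 30, "travel": [0, -77, 55], "rot": [0, -0.012, 0]},
    {"grip": 30, "travel": [0, -77, 60], "rot": [0, -0.012, 0]},
  ],
)

```text
time: 8.7
ee_pos: [0.6005, 0.0883, 0.0472]
tcp_rot: [[0.996, 0.086, -0.017], [0.086, -0.996, -0.002], [-0.017, 0.0, -1.0]]
ft_force: [-1.1, 0.2, -0.4]
opening: 0.03
```

Run:
```python
from h import *
goto([.607,.088,.051],-85)
```

```text
t 8.7 pos [0.6005 0.0883 0.0472] F [-1.1  0.2 -0.4] open 30.0 yang -85.09
travel [ 6.4  0.8 -3.9] rot [ 0.0003  0.0171 -0.0016]
```

Request:
play_rows(
  increments=[
    {"grip": 30, "travel": [6, 0, -4], "rot": [0, 0.017, 0]},
    {"grip": 30, "travel": [6, 0, -4], "rot": [0, 0.017, 0]},
    {"grip": 30, "travel": [6, 0, -4], "rot": [0, 0.017, 0]},
  ],
)

```text
time: 9.0
ee_pos: [0.6074, 0.0887, 0.0527]
tcp_rot: [[0.996, 0.085, 0.002], [0.085, -0.996, -0.0], [0.002, 0.0, -1.0]]
ft_force: [0.3, -0.3, 0.8]
opening: 0.03
```

Run:
```python
from h import *
goto([.607,.088,.051],-85)
```

```text
t 9.0 pos [0.6074 0.0887 0.0527] F [ 0.3 -0.3  0.8] open 30.0 yang -85.11
travel [-0.4  0.7  1.7] rot [ 0.0002 -0.0022 -0.0019]
```

Good. Closing, then a gentle pull of about 23 mm.

Request:
play_rows(
  increments=[
    {"grip": 5, "travel": [0, 0, 1.5], "rot": [0, 0, 0]},
    {"grip": 5, "travel": [0, 0, 1.5], "rot": [0, 0, 0]},
    {"grip": 5, "travel": [0, 0, 1.5], "rot": [0, 0, 0]},
    {"grip": 5, "travel": [0, 0, 1.5], "rot": [0, 0, 0]},
  ],
)

```text
time: 9.4
ee_pos: [0.6082, 0.0886, 0.0524]
tcp_rot: [[0.996, 0.085, 0.005], [0.085, -0.996, -0.0], [0.005, 0.001, -1.0]]
ft_force: [1.4, -1.2, 5.5]
opening: 0.012
```

Request:
play_rows(
  increments=[
    {"grip": 5, "travel": [0, 10, 0], "rot": [0, 0, 0]},
    {"grip": 5, "travel": [0, 20, 0], "rot": [0, 0, 0]},
    {"grip": 5, "travel": [0, 23, 0], "rot": [0, 0, 0]},
    {"grip": 5, "travel": [0, 23, 0], "rot": [0, 0, 0]},
  ],
)

```text
time: 9.8
ee_pos: [0.61, 0.0644, 0.052]
tcp_rot: [[0.996, 0.084, 0.004], [0.084, -0.997, -0.001], [0.004, 0.001, -1.0]]
ft_force: [0.7, -2.0, 0.5]
opening: 0.0119
```

Run:
```python
from h import *
goto([.607,.090,.051],-85)
d=snap('wrist');save(d,'w7.png',f=1.4);rodends(d,"red");s=snap("side");save(s,"s7.png",(130,100,450,340),2.5)
```

```text
t 9.8 pos [0.61   0.0644 0.052 ] F [ 0.7 -2.   0.5] open 11.9 yang -85.21
travel [ -0.9 -25.8   1. ] rot [ 0.0011 -0.0039 -0.0036]
red rect 381.0 42.0 px [[275.0, 0.0], [275.0, 381.0]] XYZ [[0.6005, 0.1669, 0.07], [0.6125, 0.0213, 0.07]] ang -85.29
```

View pics/w7.png

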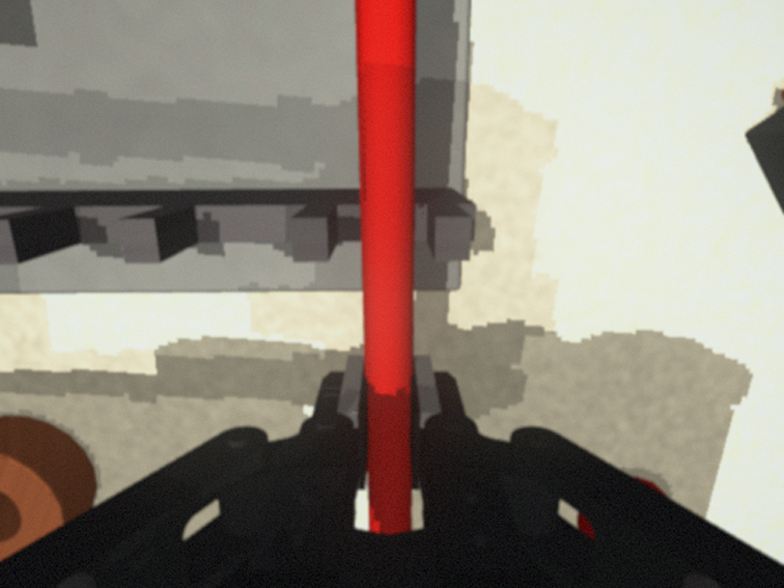

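View pics/s7.png

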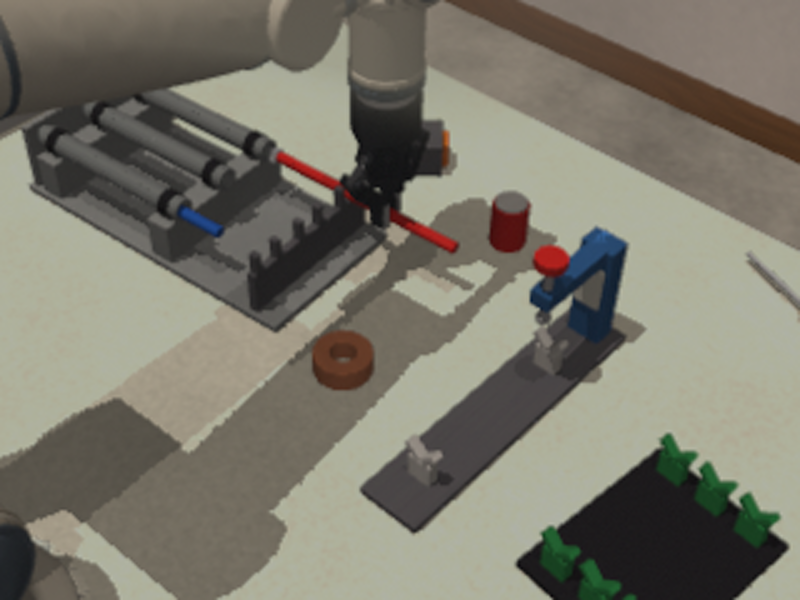

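Run:
```python
from h import *
s=snap("side");print(plane(s,[[312.8,199.0],[241.2,162.4]],.07))
rodends(s,"red",amin=20,roi=(230,150,320,210))
```

```text
[[ 0.6136 -0.0366  0.07  ]
 [ 0.5945  0.2208  0.07  ]]
red rect 29.5 4.2 px [[285.5, 185.0], [311.6000061035156, 198.8000030517578]] XYZ [[0.6067, 0.0564, 0.07], [0.6118, -0.0337, 0.07]] ang -86.74
red rect 26.4 3.1 px [[240.89999389648438, 162.1999969482422], [264.5, 174.0]] XYZ [[0.5946, 0.2222, 0.07], [0.6021, 0.133, 0.07]] ang -85.16
```

The side view puts the tip at y≈-0.035, so nothing slipped and the rod is already out of the mouth. It is held ~31 mm from its middle on the plain-end side. Lifting.

Request:
play_rows(
  increments=[
    {"grip": 5, "travel": [0, 0, -25], "rot": [0, 0, 0]},
    {"grip": 5, "travel": [0, 0, -50], "rot": [0, 0, 0]},
    {"grip": 5, "travel": [0, 0, -80], "rot": [0, 0, 0]},
    {"grip": 5, "travel": [0, 0, -110], "rot": [0, 0, 0]},
    {"grip": 5, "travel": [0, 0, -110], "rot": [0, 0, 0]},
  ],
)

```text
time: 10.45
ee_pos: [0.6115, 0.0659, 0.1678]
tcp_rot: [[0.996, 0.085, 0.013], [0.085, -0.996, 0.0], [0.013, 0.001, -1.0]]
ft_force: [0.8, 0.3, 0.2]
opening: 0.0118
```

Run:
```python
from h import *
goto([.52,-.04,.17],-180)
s=snap("side");save(s,"s8.png",(130,60,450,300),2.5)
```

```text
t 10.45 pos [0.6115 0.0659 0.1678] F [0.8 0.3 0.2] open 11.8 yang -85.11
travel [-100.1   97.8   -3.4] rot [-0.01   -0.0104  1.6561]
```

View pics/s8.png

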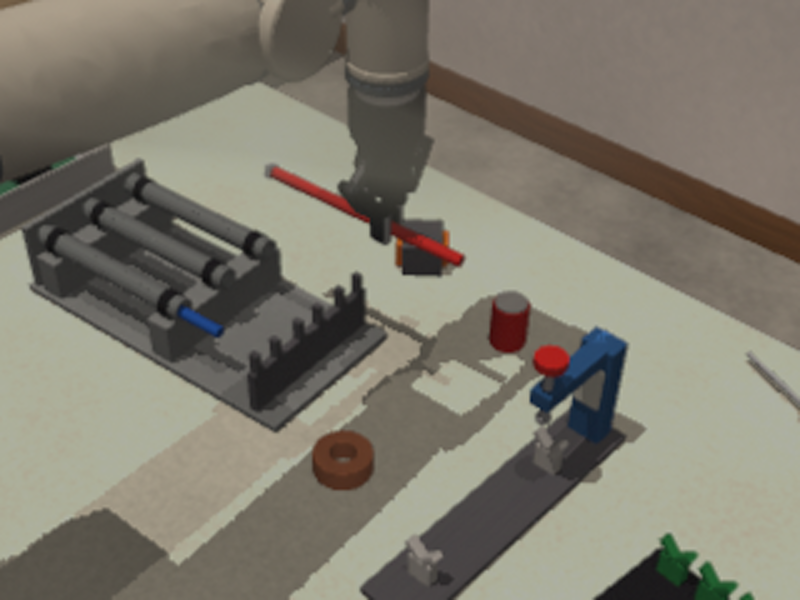

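Request:
play_rows(
  increments=[
    {"grip": 5, "travel": [-15, 12, 0], "rot": [0, 0, 0.12]},
    {"grip": 5, "travel": [-30, 24, 0], "rot": [0, 0, 0.25]},
    {"grip": 5, "travel": [-45, 36, 0], "rot": [0, 0, 0.38]},
    {"grip": 5, "travel": [-60, 48, 0], "rot": [0, 0, 0.5]},
    {"grip": 5, "travel": [-75, 60, 0], "rot": [0, 0, 0.62]},
  ],
)

```text
time: 11.0
ee_pos: [0.5397, -0.0005, 0.1618]
tcp_rot: [[0.858, -0.514, 0.006], [-0.514, -0.858, 0.0], [0.005, -0.003, -1.0]]
ft_force: [-0.1, 0.5, -0.5]
opening: 0.0121
```

Run:
```python
from h import *
goto([.457,-.085,.17],-180)
```

```text
t 11.0 pos [ 0.5397 -0.0005  0.1618] F [-0.1  0.5 -0.5] open 12.1 yang -120.9
travel [-27.5 114.9  -8.7] rot [-0.0054 -0.0026  1.0315]
```

Request:
play_rows(
  increments=[
    {"grip": 5, "travel": [-5, 20, -2], "rot": [0, 0, 0.13]},
    {"grip": 5, "travel": [-10, 40, -4], "rot": [0, 0, 0.26]},
    {"grip": 5, "travel": [-15, 60, -6], "rot": [0, 0, 0.39]},
    {"grip": 5, "travel": [-20, 80, -8], "rot": [0, 0, 0.52]},
    {"grip": 5, "travel": [-27, 100, -8], "rot": [0, 0, 0.65]},
  ],
)

```text
time: 11.5
ee_pos: [0.464, -0.0727, 0.1674]
tcp_rot: [[0.368, -0.93, 0.003], [-0.93, -0.368, 0.001], [0.0, -0.003, -1.0]]
ft_force: [0.1, -0.2, 0.4]
opening: 0.0121
```

Run:
```python
from h import *
goto([.457,-.09,.17],-180)
```

```text
t 11.5 pos [ 0.464  -0.0727  0.1674] F [ 0.1 -0.2  0.4] open 12.1 yang -158.43
travel [13.5 12.8 -2.6] rot [-0.0033  0.0004  0.3764]
```

Request:
play_rows(
  increments=[
    {"grip": 5, "travel": [6, 6, -2], "rot": [0, 0, 0.13]},
    {"grip": 5, "travel": [13, 13, -2], "rot": [0, 0, 0.26]},
    {"grip": 5, "travel": [13, 13, -2], "rot": [0, 0, 0.376]},
    {"grip": 5, "travel": [13, 13, -2], "rot": [0, 0, 0.376]},
  ],
)

```text
time: 11.9
ee_pos: [0.4559, -0.0895, 0.1674]
tcp_rot: [[-0.001, -1.0, 0.0], [-1.0, 0.001, 0.002], [-0.002, -0.0, -1.0]]
ft_force: [0.3, -0.6, -0.8]
opening: 0.0116
```

Run:
```python
from h import *
goto([.457,-.09,.10],-180)
d=snap('wrist');save(d,'w9.png',f=1.4);t=snap("top");save(t,"t9.png",(225,120,425,260),4)
s=snap("side");save(s,"s9.png",(230,100,470,280),3.3)
```

```text
t 11.9 pos [ 0.4559 -0.0895  0.1674] F [ 0.3 -0.6 -0.8] open 11.6 yang 179.95
travel [ 0.6 -1.1 67.4] rot [-0.0003  0.0019 -0.0009]
```

View pics/w9.png

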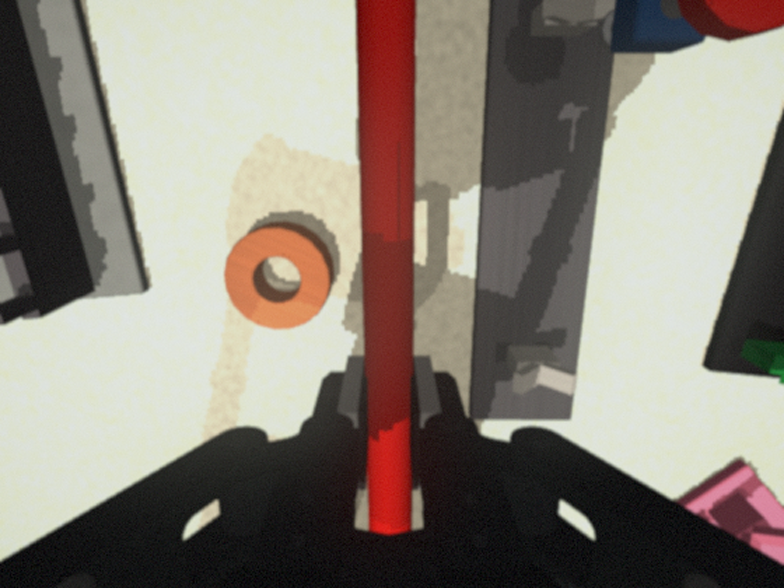

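View pics/t9.png

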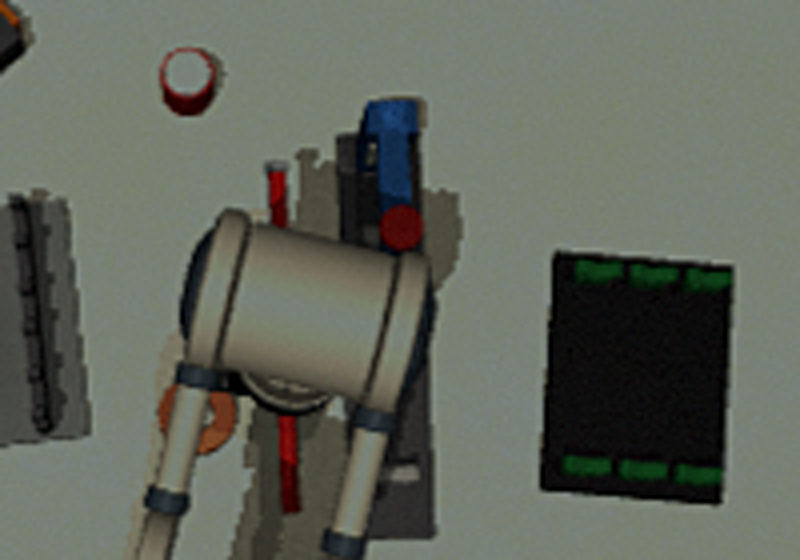

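View pics/s9.png

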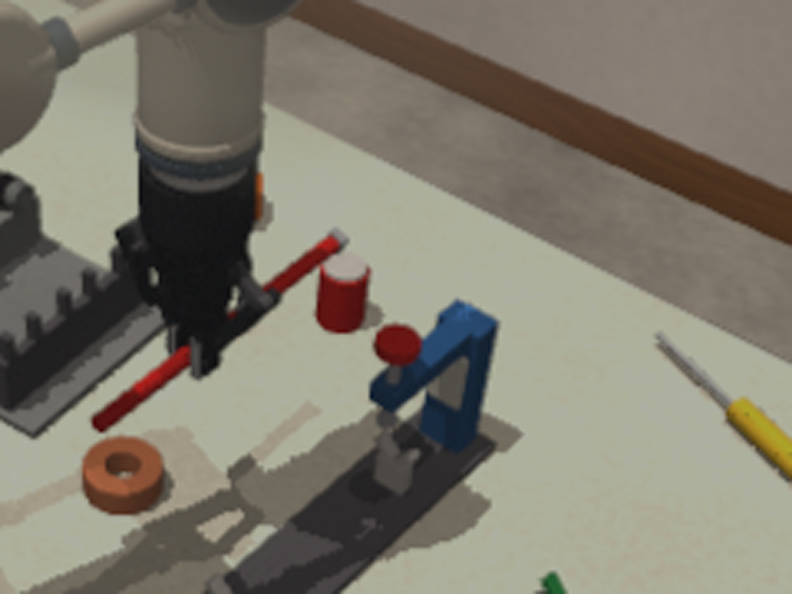

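Run:
```python
from h import *
t=snap("top");d=snap("wrist")
f=lambda a:np.array(a)/4+[225,120]
print("rod",plane(t,f([[277,161],[291,513]]),.186))
print("gauge top edge L/R",plane(t,f([[337,136],[435,540],[425,420]]),.01),"farvee",plane(t,f([[405,474]]),.05),"button",plane(t,f([[402,227]]),.175), "arm centre", plane(t,f([[397,180]]),.135))
w=lambda a:np.array(a)/1.4
P=plane(d,w([[490,10],[470,418],[572,418],[607,120]]),.01);print("wrist base",P)
print("vee(-90) lips",plane(d,w([[557,379],[518,382]]),.053),"vee+105",plane(d,w([[575,15]]),.05))
s=snap("side");
g=lambda a:np.array(a)/3.3+[230,100]
print("rod side",plane(s,g([[340,238],[100,424]]),.186))
```

```text
rod [[ 0.6208 -0.0893  0.186 ]
 [ 0.36   -0.092   0.186 ]]
gauge top edge L/R [[ 0.684  -0.1471  0.01  ]
 [ 0.3444 -0.2157  0.01  ]
 [ 0.4427 -0.2115  0.01  ]] farvee [[ 0.3959 -0.1893  0.05  ]] button [[ 0.5709 -0.1814  0.175 ]] arm centre [[ 0.616  -0.1831  0.135 ]]
wrist base [[ 0.5995 -0.1443  0.01  ]
 [ 0.3491 -0.146   0.01  ]
 [ 0.3494 -0.2161  0.01  ]
 [ 0.5431 -0.2152  0.01  ]]
vee(-90) lips [[ 0.4002 -0.1867  0.053 ]
 [ 0.3982 -0.1645  0.053 ]] vee+105 [[ 0.5881 -0.1774  0.05  ]]
rod side [[ 0.6194 -0.089   0.186 ]
 [ 0.357  -0.0966  0.186 ]]
```

Rod in hand: ends at x 0.36 and 0.62, middle ≈0.489, parallel to the gauge within 0.5°. The gauge centreline is y≈-0.1805. Descending beside the gauge.

Request:
play_rows(
  increments=[
    {"grip": 5, "travel": [0, 0, 30], "rot": [0, 0.002, 0]},
    {"grip": 5, "travel": [0, 0, 60], "rot": [0, 0.002, 0]},
    {"grip": 5, "travel": [0, 0, 90], "rot": [0, 0.002, 0]},
    {"grip": 5, "travel": [0, 0, 110], "rot": [0, 0.002, 0]},
    {"grip": 5, "travel": [0, 0, 110], "rot": [0, 0.002, 0]},
  ],
)

```text
time: 12.7
ee_pos: [0.4548, -0.0885, 0.0554]
tcp_rot: [[0.003, -1.0, -0.004], [-1.0, -0.003, 0.001], [-0.001, 0.004, -1.0]]
ft_force: [-0.4, 0.1, -1.0]
opening: 0.0121
```

Run:
```python
from h import *
goto([.455,-.1805,.056],-179.7)
```

```text
t 12.7 pos [ 0.4548 -0.0885  0.0554] F [-0.4  0.1 -1. ] open 12.1 yang -179.81
travel [92.   0.1 -0.7] rot [ 0.0038  0.001  -0.0019]
```

Request:
play_rows(
  increments=[
    {"grip": 5, "travel": [25, 0, -1], "rot": [0.003, 0, 0]},
    {"grip": 5, "travel": [50, 0, -1], "rot": [0.003, 0, 0]},
    {"grip": 5, "travel": [75, 0, -1], "rot": [0.003, 0, 0]},
    {"grip": 5, "travel": [92, 0, -1], "rot": [0.003, 0, 0]},
    {"grip": 5, "travel": [92, 0, -1], "rot": [0.003, 0, 0]},
  ],
)

```text
time: 13.2
ee_pos: [0.4557, -0.1825, 0.0581]
tcp_rot: [[0.002, -1.0, 0.001], [-1.0, -0.002, -0.001], [0.001, -0.001, -1.0]]
ft_force: [-0.2, -0.0, -0.5]
opening: 0.0118
```

Run:
```python
from h import *
goto([.455,-.1805,.032],-179.7)
s=snap("side");save(s,"s10.png",(230,140,450,305),3.6);d=snap("wrist");save(d,"w10.png",f=1.4)
```

```text
t 13.2 pos [ 0.4557 -0.1825  0.0581] F [-0.2 -0.  -0.5] open 11.8 yang -179.91
travel [-2.   0.8 26.1] rot [-0.0012 -0.0006 -0.0036]
```

View pics/s10.png

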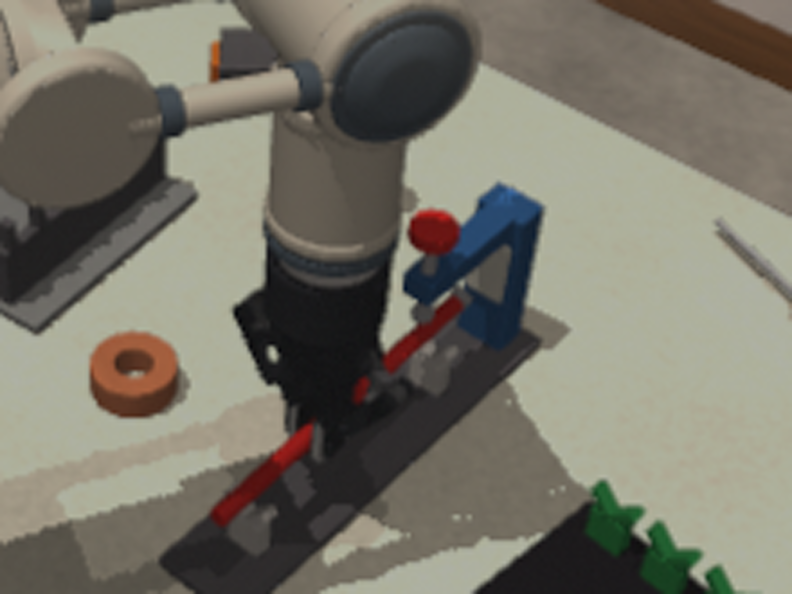

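View pics/w10.png

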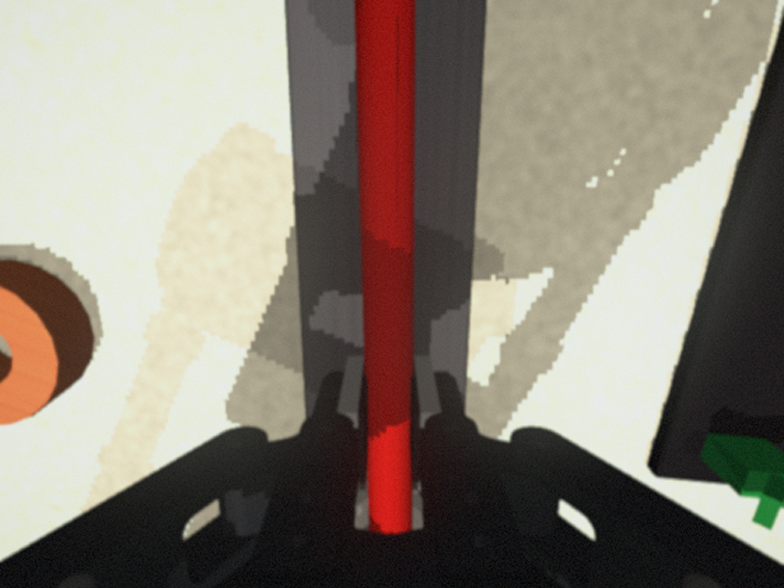

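The rod is beneath the foot and above the vees, well centred over the base. Lowering it in.

Request:
play_rows(
  increments=[
    {"grip": 5, "travel": [-2, 0, 8], "rot": [0, 0, -0.003]},
    {"grip": 5, "travel": [-2, 0, 16], "rot": [0, 0, -0.003]},
    {"grip": 5, "travel": [-2, 0, 23], "rot": [0, 0, -0.003]},
    {"grip": 5, "travel": [-2, 0, 26], "rot": [0, 0, -0.003]},
    {"grip": 5, "travel": [-2, 0, 26], "rot": [0, 0, -0.003]},
  ],
)

```text
time: 13.8
ee_pos: [0.456, -0.1795, 0.0348]
tcp_rot: [[0.006, -1.0, 0.002], [-1.0, -0.006, -0.003], [0.003, -0.002, -1.0]]
ft_force: [-8.8, 0.3, 19.5]
opening: 0.0121
```

Run:
```python
from h import *
goto([.455,-.1805,.032],-179.7)
```

```text
t 13.8 pos [ 0.456  -0.1795  0.0348] F [-8.8  0.3 19.5] open 12.1 yang -179.67
travel [1.  1.  2.8] rot [-0.002  -0.0026  0.0006]
```

Contact is made (19 N). Releasing.

Request:
play_rows(
  increments=[
    {"grip": 30, "travel": [0, 0, -1], "rot": [0, 0, 0]},
    {"grip": 30, "travel": [0, 0, -1], "rot": [0, 0, 0]},
    {"grip": 30, "travel": [0, 0, -1], "rot": [0, 0, 0]},
    {"grip": 30, "travel": [0, 0, -1], "rot": [0, 0, 0]},
  ],
)

```text
time: 14.2
ee_pos: [0.4557, -0.179, 0.035]
tcp_rot: [[0.006, -1.0, 0.001], [-1.0, -0.006, -0.002], [0.002, -0.001, -1.0]]
ft_force: [-0.5, 0.4, 1.1]
opening: 0.0299
```

Request:
play_rows(
  increments=[
    {"grip": 30, "travel": [0, 0, -50], "rot": [0, 0, 0]},
    {"grip": 30, "travel": [0, 0, -100], "rot": [0, 0, 0]},
    {"grip": 30, "travel": [0, 0, -150], "rot": [0, 0, 0]},
    {"grip": 30, "travel": [0, 0, -180], "rot": [0, 0, 0]},
    {"grip": 30, "travel": [0, 0, -180], "rot": [0, 0, 0]},
  ],
)

```text
time: 14.7
ee_pos: [0.4572, -0.1794, 0.2206]
tcp_rot: [[0.006, -1.0, 0.009], [-1.0, -0.006, -0.006], [0.006, -0.009, -1.0]]
ft_force: [-0.5, 0.4, 0.9]
opening: 0.0301
```

Run:
```python
from h import *
goto([.572,-.1805,.20],-179.7)
s=snap("side");save(s,"s11.png",(230,140,450,305),3.6);d=snap("wrist");save(d,"w11.png",f=1.4);rodends(d,"red",.05)
```

```text
t 14.7 pos [ 0.4572 -0.1794  0.2206] F [-0.5  0.4  0.9] open 30.1 yang -179.63
travel [   1.8 -114.6   21.7] rot [-0.0092 -0.0057  0.0012]
red rect 15.2 232.0 px [[278.6000061035156, 53.0], [276.70001220703125, 285.0]] XYZ [[0.5687, -0.1804, 0.05], [0.3592, -0.1802, 0.05]] ang 179.95
red rect 49.0 69.0 px [[315.0, 24.5], [246.0, 24.5]] XYZ [[0.5899, -0.2091, 0.05], [0.5895, -0.1543, 0.05]] ang 90.43
```

View pics/s11.png

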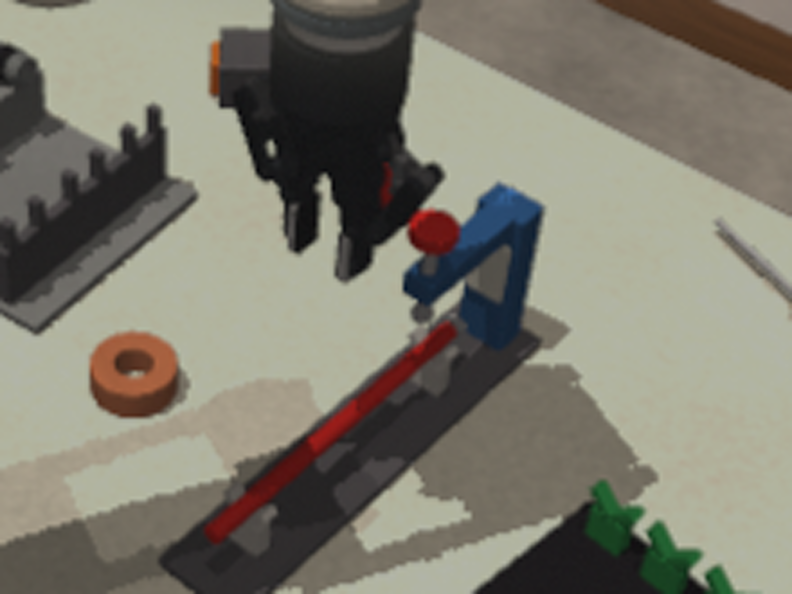

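View pics/w11.png

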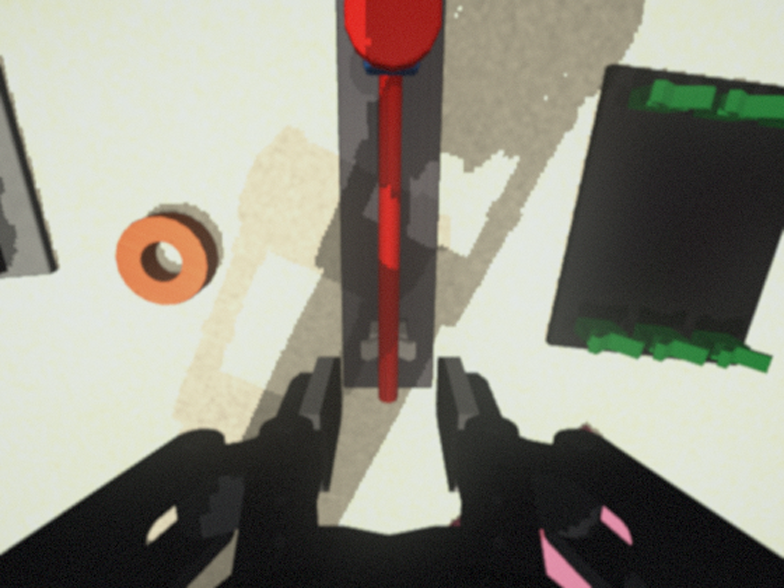

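The rod is seated at y=-0.1804 with its middle at x≈0.489, and the gripper is clear of it. Now over the button, closing the fingers.

Request:
play_rows(
  increments=[
    {"grip": 0, "travel": [2, -50, 0], "rot": [-0.009, -0.006, 0]},
    {"grip": 0, "travel": [2, -100, 0], "rot": [-0.009, -0.006, 0]},
    {"grip": 0, "travel": [2, -114, 0], "rot": [-0.009, -0.006, 0]},
    {"grip": 0, "travel": [2, -114, 0], "rot": [-0.009, -0.006, 0]},
    {"grip": 0, "travel": [2, -114, 0], "rot": [-0.009, -0.006, 0]},
  ],
)

```text
time: 15.3
ee_pos: [0.5689, -0.1797, 0.2126]
tcp_rot: [[0.007, -1.0, -0.012], [-1.0, -0.007, 0.005], [-0.005, 0.012, -1.0]]
ft_force: [-0.3, -0.4, -0.4]
opening: 0.0001
```

Run:
```python
from h import *
goto([.572,-.1805,.18],-179.7)
s=snap("side");save(s,"s12.png",(230,140,450,305),3.6)
```

```text
t 15.3 pos [ 0.5689 -0.1797  0.2126] F [-0.3 -0.4 -0.4] open 0.1 yang -179.62
travel [ 1.  -3.5 32.5] rot [0.0117 0.0054 0.0014]
```

View pics/s12.png

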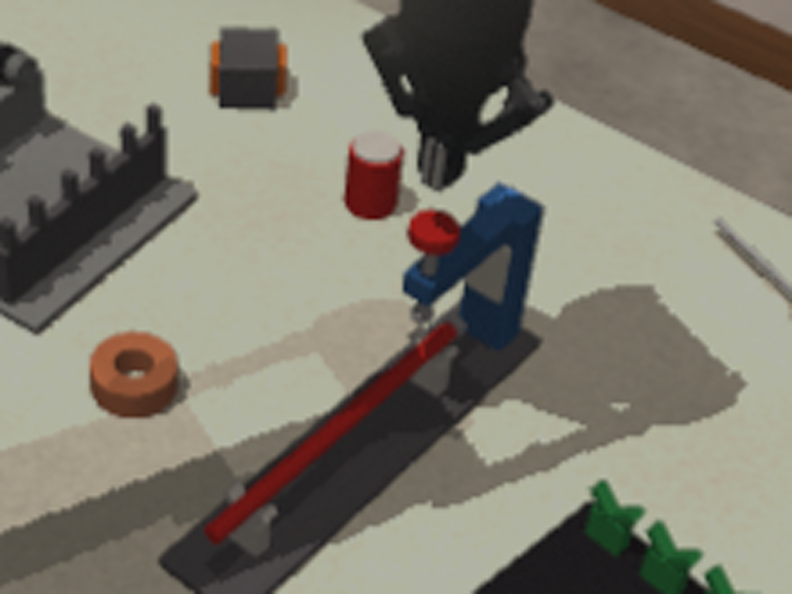

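Request:
play_rows(
  increments=[
    {"grip": 0, "travel": [0, -3, 15], "rot": [0.011, 0.005, 0]},
    {"grip": 0, "travel": [0, -3, 30], "rot": [0.011, 0.005, 0]},
    {"grip": 0, "travel": [0, -3, 40], "rot": [0.011, 0.005, 0]},
    {"grip": 0, "travel": [0, -3, 50], "rot": [0.011, 0.005, 0]},
    {"grip": 0, "travel": [0, -3, 58], "rot": [0.011, 0.005, 0]},
  ],
)

```text
time: 15.85
ee_pos: [0.5704, -0.1797, 0.1555]
tcp_rot: [[0.006, -1.0, 0.0], [-1.0, -0.006, -0.0], [0.0, -0.0, -1.0]]
ft_force: [-4.6, -0.1, 4.4]
opening: -0.0002
```

Run:
```python
from h import *
goto([.571,-.1805,.140],-179.7)
```

```text
t 15.85 pos [ 0.5704 -0.1797  0.1555] F [-4.6 -0.1  4.4] open -0.2 yang -179.67
travel [ 0.8 -0.6 15.5] rot [-0.0001 -0.0004  0.0006]
```

Request:
play_rows(
  increments=[
    {"grip": 0, "travel": [0, 0, 6], "rot": [0, 0, 0]},
    {"grip": 0, "travel": [0, 0, 11], "rot": [0, 0, 0]},
    {"grip": 0, "travel": [0, 0, 15], "rot": [0, 0, 0]},
    {"grip": 0, "travel": [0, 0, 16], "rot": [0, 0, 0]},
    {"grip": 0, "travel": [0, 0, 16], "rot": [0, 0, 0]},
  ],
)

```text
time: 16.35
ee_pos: [0.5704, -0.1797, 0.1402]
tcp_rot: [[0.006, -1.0, 0.001], [-1.0, -0.006, -0.001], [0.001, -0.001, -1.0]]
ft_force: [-3.2, 1.8, 5.7]
opening: 0.0003
```

Run:
```python
from h import *
goto([.571,-.1805,.140],-179.7)
s=snap("side");save(s,"s13.png",(230,140,450,305),3.6)
```

```text
t 16.35 pos [ 0.5704 -0.1797  0.1402] F [-3.2  1.8  5.7] open 0.3 yang -179.66
travel [ 0.8 -0.6  0.2] rot [-0.0006 -0.0006  0.0006]
```

View pics/s13.png

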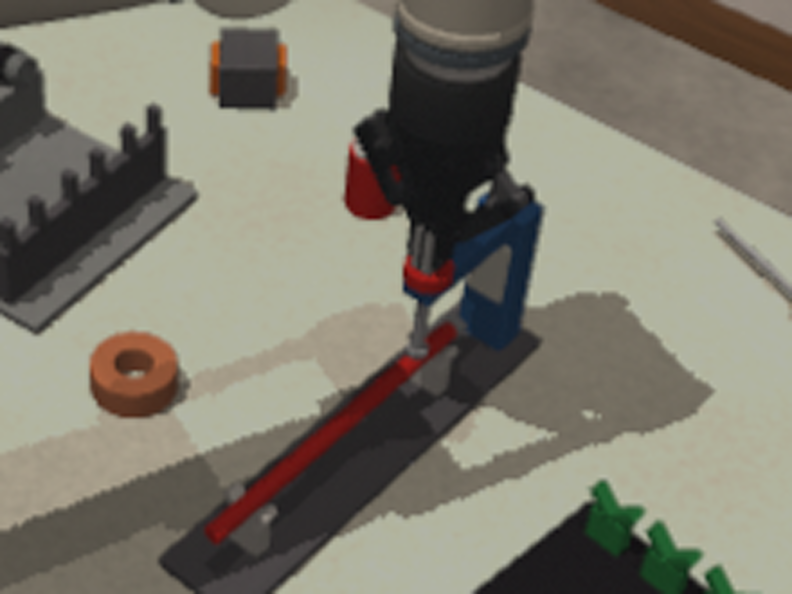

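The foot is at the rod. I'll press a little more and hold.

Request:
play_rows(
  increments=[
    {"grip": 0, "travel": [0, 0, 1], "rot": [0, 0, 0]},
    {"grip": 0, "travel": [0, 0, 2], "rot": [0, 0, 0]},
    {"grip": 0, "travel": [0, 0, 2], "rot": [0, 0, 0]},
    {"grip": 0, "travel": [0, 0, 2], "rot": [0, 0, 0]},
    {"grip": 0, "travel": [0, 0, 2], "rot": [0, 0, 0]},
  ],
)

```text
time: 16.9
ee_pos: [0.5704, -0.1797, 0.1399]
tcp_rot: [[0.006, -1.0, 0.002], [-1.0, -0.006, -0.001], [0.001, -0.002, -1.0]]
ft_force: [-4.5, 1.3, 7.6]
opening: -0.0001
```

Request:
play_rows(
  increments=[
    {"grip": 0, "travel": [0, 0, 0.5], "rot": [0, 0, 0]},
    {"grip": 0, "travel": [0, 0, 0.5], "rot": [0, 0, 0]},
    {"grip": 0, "travel": [0, 0, 0.5], "rot": [0, 0, 0]},
    {"grip": 0, "travel": [0, 0, 0.5], "rot": [0, 0, 0]},
    {"grip": 0, "travel": [0, 0, 0.5], "rot": [0, 0, 0]},
  ],
)

```text
time: 17.4
ee_pos: [0.5704, -0.1797, 0.1402]
tcp_rot: [[0.006, -1.0, 0.002], [-1.0, -0.006, -0.001], [0.001, -0.002, -1.0]]
ft_force: [-4.5, 1.6, 5.6]
opening: -0.0003
```

It has reached a hard stop at 0.140, which matches a foot resting on the rod. Holding longer to be sure.

Request:
play_rows(
  increments=[
    {"grip": 0, "travel": [0, 0, 4], "rot": [0, 0, 0]},
    {"grip": 0, "travel": [0, 0, 4], "rot": [0, 0, 0]},
    {"grip": 0, "travel": [0, 0, 4], "rot": [0, 0, 0]},
    {"grip": 0, "travel": [0, 0, 4], "rot": [0, 0, 0]},
    {"grip": 0, "travel": [0, 0, 4], "rot": [0, 0, 0]},
  ],
)

```text
time: 17.9
ee_pos: [0.5705, -0.1798, 0.1397]
tcp_rot: [[0.006, -1.0, 0.005], [-1.0, -0.006, -0.002], [0.002, -0.005, -1.0]]
ft_force: [-6.5, 1.8, 16.3]
opening: 0.0002
```

Request:
play_rows(
  increments=[
    {"grip": 0, "travel": [0, 0, 4], "rot": [0, 0, 0]},
    {"grip": 0, "travel": [0, 0, 4], "rot": [0, 0, 0]},
    {"grip": 0, "travel": [0, 0, 4], "rot": [0, 0, 0]},
    {"grip": 0, "travel": [0, 0, 4], "rot": [0, 0, 0]},
    {"grip": 0, "travel": [0, 0, 4], "rot": [0, 0, 0]},
  ],
)

```text
time: 18.4
ee_pos: [0.5706, -0.1798, 0.1396]
tcp_rot: [[0.006, -1.0, 0.007], [-1.0, -0.006, -0.003], [0.003, -0.007, -1.0]]
ft_force: [-9.2, 3.7, 17.5]
opening: 0.0001
```

Run:
```python
from h import *
goto([.571,-.1805,.20],-179.7)
s=snap("side");save(s,"s14.png",(300,190,400,260),8)
```

```text
t 18.4 pos [ 0.5706 -0.1798  0.1396] F [-9.2  3.7 17.5] open 0.1 yang -179.65
travel [  0.9  -0.9 -60.4] rot [-0.0072 -0.0035  0.0009]
```

View pics/s14.png

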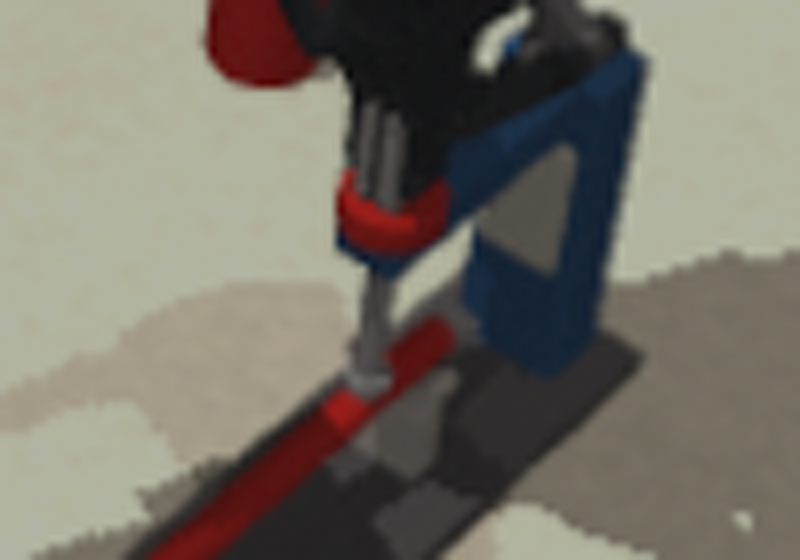

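The foot rests on the rod; TCP pinned at 0.1396 under 17 N, held for over 1.5 s. Springing back and going to the rod.

Request:
play_rows(
  increments=[
    {"grip": 0, "travel": [0, 0, -15], "rot": [-0.007, -0.003, 0]},
    {"grip": 0, "travel": [0, 0, -30], "rot": [-0.007, -0.003, 0]},
    {"grip": 0, "travel": [0, 0, -60], "rot": [-0.007, -0.003, 0]},
    {"grip": 30, "travel": [0, 40, -70], "rot": [-0.007, -0.003, 0]},
    {"grip": 30, "travel": [0, 80, -70], "rot": [-0.007, -0.003, 0]},
  ],
)

```text
time: 18.95
ee_pos: [0.4907, -0.1803, 0.2104]
tcp_rot: [[0.007, -1.0, 0.003], [-1.0, -0.007, -0.002], [0.002, -0.003, -1.0]]
ft_force: [-0.0, 0.4, 0.5]
opening: 0.0281
```

Run:
```python
from h import *
goto([.460,-.1805,.20],-179.7)
```

```text
t 18.95 pos [ 0.4907 -0.1803  0.2104] F [-0.   0.4  0.5] open 28.1 yang -179.59
travel [-0.1 30.7 10.3] rot [-0.0027 -0.0016  0.0019]
```

Request:
play_rows(
  increments=[
    {"grip": 30, "travel": [0, 31, 10], "rot": [-0.003, -0.002, 0]},
    {"grip": 30, "travel": [0, 31, 50], "rot": [-0.003, -0.002, 0]},
    {"grip": 30, "travel": [0, 31, 100], "rot": [-0.003, -0.002, 0]},
    {"grip": 30, "travel": [0, 31, 140], "rot": [-0.003, -0.002, 0]},
    {"grip": 30, "travel": [0, 31, 165], "rot": [-0.003, -0.002, 0]},
  ],
)

```text
time: 19.45
ee_pos: [0.4586, -0.1801, 0.0412]
tcp_rot: [[0.007, -1.0, -0.004], [-1.0, -0.007, 0.002], [-0.002, 0.004, -1.0]]
ft_force: [-0.2, -0.4, 0.2]
opening: 0.0297
```

Run:
```python
from h import *
goto([.460,-.1803,.032],-179.7)
s=snap("side");save(s,"s15.png",(230,140,450,305),3.6)
```

```text
t 19.45 pos [ 0.4586 -0.1801  0.0412] F [-0.2 -0.4  0.2] open 29.7 yang -179.6
travel [ 0.3 -1.4  9.2] rot [0.0037 0.0024 0.0018]
```

View pics/s15.png

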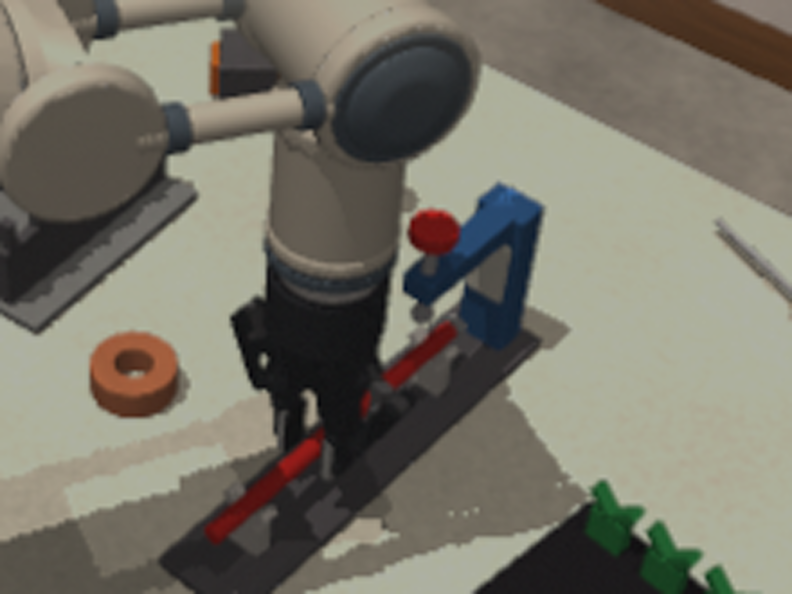

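The button has sprung back. Down 9 mm more, close, lift 24 mm.

Request:
play_rows(
  increments=[
    {"grip": 30, "travel": [0, 0, 9], "rot": [0.003, 0.002, 0]},
    {"grip": 30, "travel": [0, 0, 9], "rot": [0.003, 0.002, 0]},
    {"grip": 5, "travel": [0, 0, 9], "rot": [0.003, 0.002, 0]},
    {"grip": 5, "travel": [0, 0, 9], "rot": [0.003, 0.002, 0]},
    {"grip": 5, "travel": [0, 0, 9], "rot": [0.003, 0.002, 0]},
  ],
)

```text
time: 20.0
ee_pos: [0.4579, -0.1797, 0.0302]
tcp_rot: [[0.007, -1.0, -0.003], [-1.0, -0.007, 0.001], [-0.001, 0.003, -1.0]]
ft_force: [-0.2, -0.5, 2.0]
opening: 0.0116
```

Request:
play_rows(
  increments=[
    {"grip": 5, "travel": [0, 0, 0], "rot": [0, 0, 0]},
    {"grip": 5, "travel": [0, 0, -8], "rot": [0, 0, 0]},
    {"grip": 5, "travel": [0, 0, -16], "rot": [0, 0, 0]},
    {"grip": 5, "travel": [0, 0, -23], "rot": [0, 0, 0]},
    {"grip": 5, "travel": [0, 0, -23], "rot": [0, 0, 0]},
  ],
)

```text
time: 20.5
ee_pos: [0.4589, -0.1801, 0.0552]
tcp_rot: [[0.007, -1.0, -0.0], [-1.0, -0.007, 0.0], [-0.0, 0.0, -1.0]]
ft_force: [0.1, -0.3, -0.2]
opening: 0.0124
```

Run:
```python
from h import *
goto([.460,-.27,.056],-179.7)
d=snap("wrist");save(d,"w16.png",f=1.4);s=snap("side");save(s,"s16.png",(230,140,450,305),3.6)
```

```text
t 20.5 pos [ 0.4589 -0.1801  0.0552] F [ 0.1 -0.3 -0.2] open 12.4 yang -179.6
travel [89.9 -0.5 -0.8] rot [0.0002 0.0002 0.0018]
```

View pics/s16.png

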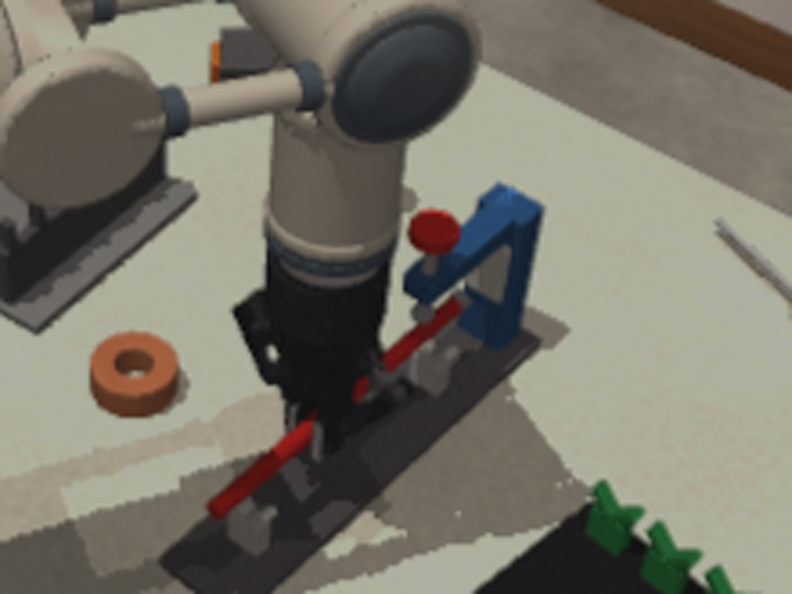

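Request:
play_rows(
  increments=[
    {"grip": 5, "travel": [20, 0, 0], "rot": [0, 0, 0]},
    {"grip": 5, "travel": [45, 0, 0], "rot": [0, 0, 0]},
    {"grip": 5, "travel": [70, 0, 0], "rot": [0, 0, 0]},
    {"grip": 5, "travel": [82, 0, -10], "rot": [0, 0, 0]},
    {"grip": 5, "travel": [82, 0, -50], "rot": [0, 0, 0]},
  ],
)

```text
time: 21.1
ee_pos: [0.4561, -0.2615, 0.099]
tcp_rot: [[0.005, -1.0, -0.011], [-1.0, -0.005, 0.007], [-0.007, 0.011, -1.0]]
ft_force: [0.2, -0.2, -0.8]
opening: 0.012
```

Request:
play_rows(
  increments=[
    {"grip": 5, "travel": [0, 0, -40], "rot": [0, 0, 0]},
    {"grip": 5, "travel": [0, 0, -60], "rot": [0, 0, 0]},
    {"grip": 5, "travel": [0, 0, -60], "rot": [0, 0, 0]},
    {"grip": 5, "travel": [0, 0, -60], "rot": [0, 0, 0]},
  ],
)

```text
time: 21.5
ee_pos: [0.4568, -0.2617, 0.1588]
tcp_rot: [[0.005, -1.0, -0.011], [-1.0, -0.005, 0.007], [-0.007, 0.011, -1.0]]
ft_force: [0.4, 0.4, -1.4]
opening: 0.0123
```

Run:
```python
from h import *
goto([.45,-.27,.16],-179.7)
d=snap("wrist");save(d,"w17.png",f=1.4);t=snap("top");save(t,"t17.png",(225,120,425,260),4)
print(blobs(mask(t,[50,120,30],[75,255,255]),12)[1:]);print(blobs(mask(d,[50,120,30],[75,255,255]),12))
```

```text
t 21.5 pos [ 0.4568 -0.2617  0.1588] F [ 0.4  0.4 -1.4] open 12.3 yang -179.7
travel [ 8.3  6.9 -1.2] rot [ 0.0108  0.0069 -0.0001]
[([366, 234, 8, 5, 32], [369.2, 235.8]), ([384, 236, 8, 4, 30], [387.5, 237.5]), ([394, 236, 12, 5, 49], [398.8, 238.3])]
[([385, 42, 175, 44, 3832], [473.3, 64.8]), ([398, 252, 22, 9, 58], [409.2, 255.6]), ([421, 254, 6, 7, 14], [423.8, 256.9]), ([448, 257, 56, 39, 859], [476.2, 278.9]), ([347, 260, 47, 23, 572], [370.1, 271.3]), ([467, 260, 7, 3, 12], [469.4, 260.9]), ([402, 262, 52, 28, 691], [425.4, 276.0])]
```

View pics/w17.png

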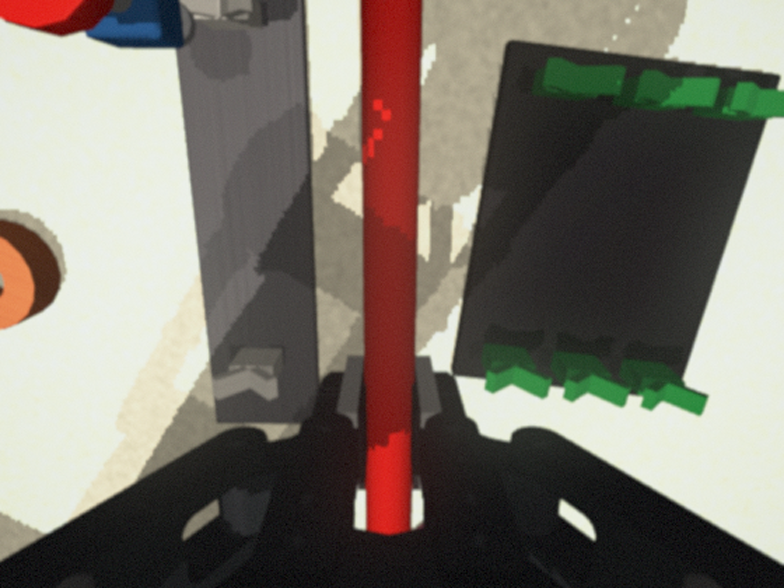

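View pics/t17.png

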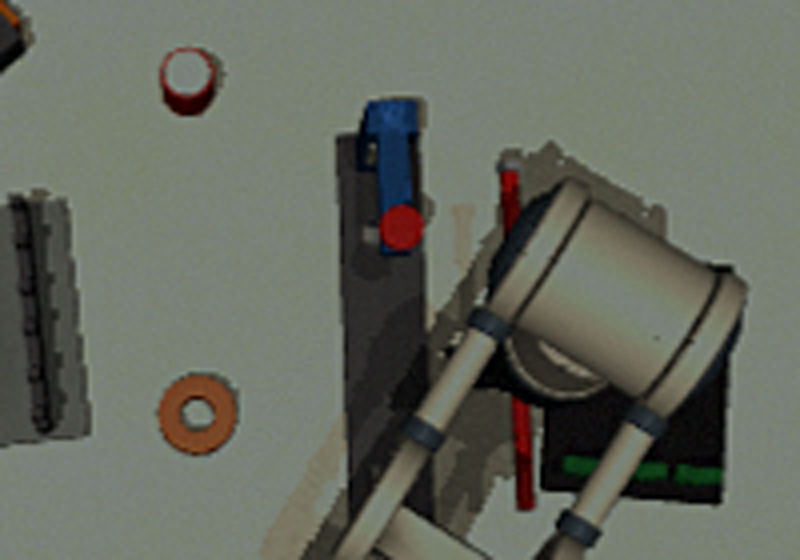

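Run:
```python
from h import *
d=snap("wrist");t=snap("top")
w=lambda a:np.array(a)/1.4
P=plane(d,w([[509,42],[780,75],[454,374]]),.01);print(P)
c=(P[1]+P[2])/2;print("centre",c, "xaxis ang",np.degrees(np.arctan2(*(P[0]-P[2])[[1,0]])),"yaxis",np.degrees(np.arctan2(*(P[0]-P[1])[[1,0]])), np.linalg.norm(P[0]-P[2]),np.linalg.norm(P[0]-P[1]))
f=lambda a:np.array(a)/4+[225,120]
# vee V notch bottoms approx on top faces: near row, lips px pairs -> z=.056
V=plane(d,w([[487,387],[549,393],[566,398],[626,403],[643,403],[706,412],[545,62],[626,68],[640,72],[718,80]]),.056);print(V);print((V[0::2]+V[1::2])/2)
print("rod",plane(t,f([[512,155],[526,508]]),.178))
```

```text
[[ 0.5787 -0.3235  0.01  ]
 [ 0.5633 -0.4693  0.01  ]
 [ 0.3849 -0.3032  0.01  ]]
centre [ 0.4741 -0.3863  0.01  ] xaxis ang -5.961716062460669 yaxis 83.97903825652972 0.19488408194279336 0.14663768127957139
[[ 0.4004 -0.3152  0.056 ]
 [ 0.3971 -0.3493  0.056 ]
 [ 0.3942 -0.3589  0.056 ]
 [ 0.3914 -0.3922  0.056 ]
 [ 0.3915 -0.4015  0.056 ]
 [ 0.3863 -0.437   0.056 ]
 [ 0.563  -0.3306  0.056 ]
 [ 0.5607 -0.3671  0.056 ]
 [ 0.5591 -0.3736  0.056 ]
 [ 0.5559 -0.4092  0.056 ]]
[[ 0.3988 -0.3322  0.056 ]
 [ 0.3928 -0.3755  0.056 ]
 [ 0.3889 -0.4192  0.056 ]
 [ 0.5619 -0.3488  0.056 ]
 [ 0.5575 -0.3914  0.056 ]]
rod [[ 0.6231 -0.2653  0.178 ]
 [ 0.3599 -0.2633  0.178 ]]
```

The stand is at centre (0.475,-0.3865), yaw -6°, unmoved so far. I'll place red in the far lane (y=-45), with the grasp target at (0.4385,-0.428).

Run:
```python
from h import *
goto([.4385,-.428,.13],-186)
```

```text
t 21.7 pos [ 0.4561 -0.2613  0.1569] F [-0.6  0.8  0.2] open 12.3 yang -179.7
travel [166.8  18.1  25.8] rot [0.0142 0.0079 0.1098]
```

Request:
play_rows(
  increments=[
    {"grip": 5, "travel": [35, 4, 0], "rot": [0.014, 0.008, 0.03]},
    {"grip": 5, "travel": [70, 8, 0], "rot": [0.014, 0.008, 0.06]},
    {"grip": 5, "travel": [105, 12, 0], "rot": [0.014, 0.008, 0.09]},
    {"grip": 5, "travel": [140, 16, 10], "rot": [0.014, 0.008, 0.11]},
    {"grip": 5, "travel": [166, 18, 20], "rot": [0.014, 0.008, 0.11]},
  ],
)

```text
time: 22.2
ee_pos: [0.4378, -0.4289, 0.1343]
tcp_rot: [[-0.106, -0.994, -0.001], [-0.994, 0.106, 0.001], [-0.0, 0.001, -1.0]]
ft_force: [0.2, 0.2, -1.6]
opening: 0.0119
```

Request:
play_rows(
  increments=[
    {"grip": 5, "travel": [0, 0, 0], "rot": [0, 0, 0]},
    {"grip": 5, "travel": [0, 0, 0], "rot": [0, 0, 0]},
  ],
)

```text
time: 22.4
ee_pos: [0.4371, -0.4286, 0.1323]
tcp_rot: [[-0.107, -0.994, -0.004], [-0.994, 0.107, 0.004], [-0.003, 0.004, -1.0]]
ft_force: [-0.2, 0.8, -1.1]
opening: 0.0122
```

Run:
```python
from h import *
goto([.4385,-.428,.06],-186)
d=snap("wrist");save(d,"w18.png",f=1.4);t=snap("top")
print(blobs(mask(t,[50,120,30],[75,255,255]),12)[1:])
```

```text
t 22.4 pos [ 0.4371 -0.4286  0.1323] F [-0.2  0.8 -1.1] open 12.2 yang 173.84
travel [-0.5 -1.6 72.3] rot [ 0.0039  0.0032 -0.0029]
[([369, 185, 12, 6, 54], [374.1, 187.3]), ([383, 186, 11, 5, 41], [387.3, 188.1]), ([397, 188, 11, 5, 44], [401.5, 189.6]), ([367, 234, 9, 4, 26], [370.4, 235.7]), ([394, 237, 8, 4, 28], [397.9, 238.7])]
```

View pics/w18.png

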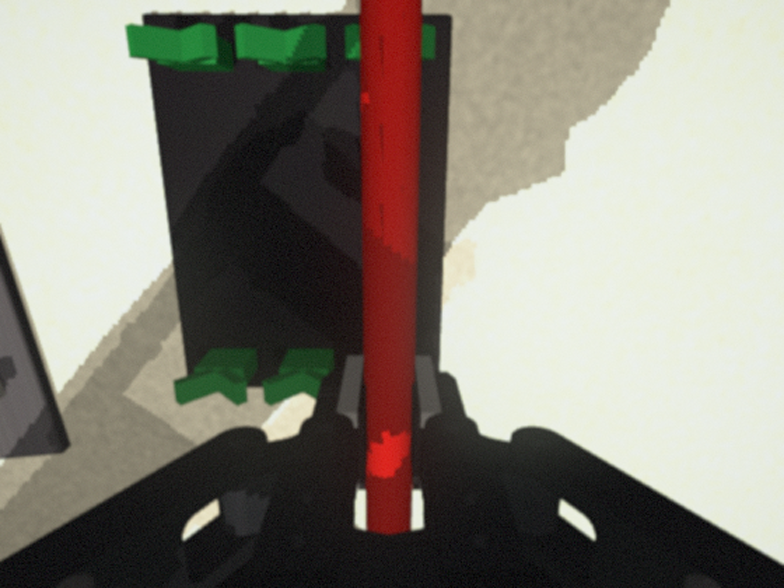

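Aligned with the right-hand lane: the vee spans 345–435 px and the rod is at ~391. Lowering.

Request:
play_rows(
  increments=[
    {"grip": 5, "travel": [0, -1, 25], "rot": [0.003, 0.003, 0]},
    {"grip": 5, "travel": [0, -1, 50], "rot": [0.003, 0.003, 0]},
    {"grip": 5, "travel": [0, -1, 70], "rot": [0.003, 0.003, 0]},
    {"grip": 5, "travel": [0, -1, 80], "rot": [0.003, 0.003, 0]},
    {"grip": 5, "travel": [0, -1, 86], "rot": [0.003, 0.003, 0]},
  ],
)

```text
time: 23.0
ee_pos: [0.4392, -0.427, 0.0479]
tcp_rot: [[-0.104, -0.995, 0.001], [-0.995, 0.104, -0.002], [0.001, -0.001, -1.0]]
ft_force: [0.5, 0.1, -0.7]
opening: 0.0119
```

Run:
```python
from h import *
goto([.4385,-.428,.032],-186)
```

```text
t 23.0 pos [ 0.4392 -0.427   0.0479] F [ 0.5  0.1 -0.7] open 11.9 yang 174.01
travel [ 1.   0.6 15.9] rot [-0.0012 -0.0014  0.0001]
```

Request:
play_rows(
  increments=[
    {"grip": 5, "travel": [1, 0, 6], "rot": [0, 0, 0]},
    {"grip": 5, "travel": [1, 0, 11], "rot": [0, 0, 0]},
    {"grip": 5, "travel": [1, 0, 14], "rot": [0, 0, 0]},
    {"grip": 5, "travel": [1, 0, 14], "rot": [0, 0, 0]},
  ],
)

```text
time: 23.4
ee_pos: [0.4391, -0.428, 0.0338]
tcp_rot: [[-0.104, -0.995, 0.001], [-0.995, 0.104, -0.001], [0.001, -0.001, -1.0]]
ft_force: [1.0, -0.4, -0.6]
opening: 0.0116
```

Run:
```python
from h import *
goto([.4385,-.428,.032],-186)
```

```text
t 23.4 pos [ 0.4391 -0.428   0.0338] F [ 1.  -0.4 -0.6] open 11.6 yang 174.0
travel [0.  0.6 1.8] rot [-0.0012 -0.0013  0.    ]
```

Request:
play_rows(
  increments=[
    {"grip": 5, "travel": [0, 0, 2], "rot": [0, 0, 0]},
    {"grip": 5, "travel": [0, 0, 2], "rot": [0, 0, 0]},
    {"grip": 28, "travel": [0, 0, 2], "rot": [0, 0, 0]},
    {"grip": 28, "travel": [0, 0, 2], "rot": [0, 0, 0]},
    {"grip": 28, "travel": [0, 0, 2], "rot": [0, 0, 0]},
  ],
)

```text
time: 23.9
ee_pos: [0.4392, -0.4282, 0.0321]
tcp_rot: [[-0.104, -0.995, 0.001], [-0.995, 0.104, -0.002], [0.002, -0.002, -1.0]]
ft_force: [-0.4, -0.4, -0.0]
opening: 0.0283
```

Request:
play_rows(
  increments=[
    {"grip": 28, "travel": [0, 0, -30], "rot": [0, 0, 0]},
    {"grip": 28, "travel": [0, 0, -70], "rot": [0, 0, 0]},
    {"grip": 28, "travel": [0, 0, -120], "rot": [0, 0, 0]},
    {"grip": 28, "travel": [0, 0, -150], "rot": [0, 0, 0]},
    {"grip": 28, "travel": [0, 0, -150], "rot": [0, 0, 0]},
  ],
)

```text
time: 24.4
ee_pos: [0.4406, -0.4296, 0.1897]
tcp_rot: [[-0.104, -0.994, 0.009], [-0.994, 0.104, -0.01], [0.009, -0.01, -1.0]]
ft_force: [0.2, -0.5, -0.0]
opening: 0.028
```

Run:
```python
from h import *
goto([.40,.16,.2],-85)
d=snap("wrist");save(d,"w19.png",f=1.4);rodends(d,"red",.05);s=snap("side");save(s,"s19.png",(300,210,500,380),3.5)
```

```text
t 24.4 pos [ 0.4406 -0.4296  0.1897] F [ 0.2 -0.5 -0. ] open 28.0 yang 174.01
travel [-582.   101.8  -16.7] rot [ 0.0008 -0.0157 -1.7627]
red rect 305.0 19.0 px [[275.5, 0.0], [275.5, 305.0]] XYZ [[0.5842, -0.445, 0.05], [0.3398, -0.4191, 0.05]] ang 173.95
```

View pics/w19.png

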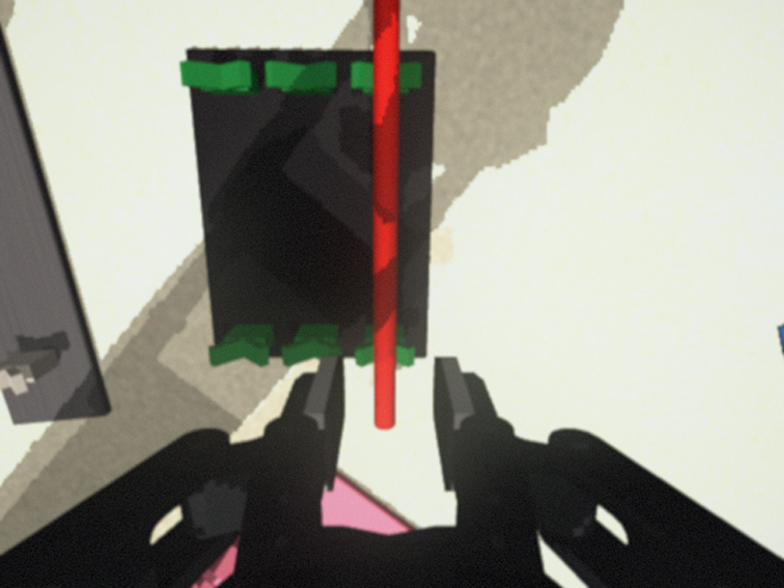

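View pics/s19.png

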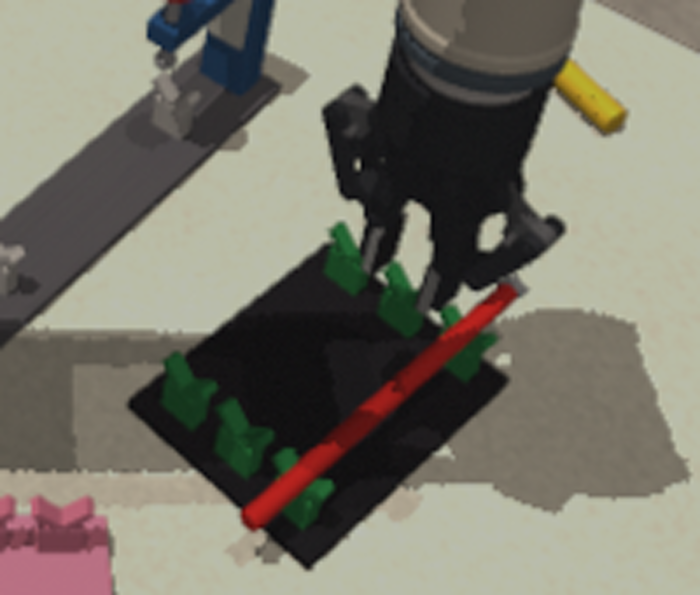

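Red lies home in the far lane. Yellow is absent, so on to the blue rod.

Request:
play_rows(
  increments=[
    {"grip": 40, "travel": [-50, 10, -20], "rot": [0, -0.01, -0.14]},
    {"grip": 40, "travel": [-100, 20, -30], "rot": [0, -0.01, -0.28]},
    {"grip": 40, "travel": [-150, 25, -30], "rot": [0, -0.01, -0.42]},
    {"grip": 40, "travel": [-200, 30, -30], "rot": [0, -0.01, -0.56]},
    {"grip": 40, "travel": [-240, 30, -30], "rot": [0, -0.01, -0.7]},
  ],
)

```text
time: 25.0
ee_pos: [0.4334, -0.1842, 0.2102]
tcp_rot: [[0.565, -0.825, -0.002], [-0.825, -0.565, 0.008], [-0.008, -0.002, -1.0]]
ft_force: [1.0, -0.5, -0.4]
opening: 0.0399
```

Run:
```python
from h import *
goto([.455,.12,.2],-85)
```

```text
t 25.0 pos [ 0.4334 -0.1842  0.2102] F [ 1.  -0.5 -0.4] open 39.9 yang -145.59
travel [-238.6 -189.7   12.5] rot [-0.0062  0.0055 -1.0576]
```

Request:
play_rows(
  increments=[
    {"grip": 40, "travel": [-35, -27, 5], "rot": [0, 0.005, -0.14]},
    {"grip": 40, "travel": [-70, -54, 10], "rot": [0, 0.005, -0.28]},
    {"grip": 40, "travel": [-105, -81, 10], "rot": [0, 0.005, -0.42]},
    {"grip": 40, "travel": [-140, -108, 10], "rot": [0, 0.005, -0.56]},
    {"grip": 40, "travel": [-175, -135, 10], "rot": [0, 0.005, -0.7]},
  ],
)

```text
time: 25.5
ee_pos: [0.4449, 0.0383, 0.1996]
tcp_rot: [[0.965, -0.262, -0.001], [-0.262, -0.965, 0.005], [-0.003, -0.004, -1.0]]
ft_force: [0.5, -0.9, 0.1]
opening: 0.0401
```

Run:
```python
from h import *
goto([.455,.17,.19],-85)
```

```text
t 25.5 pos [0.4449 0.0383 0.1996] F [ 0.5 -0.9  0.1] open 40.1 yang -105.17
travel [ -24.6 -129.7   10.3] rot [-0.0046  0.0018 -0.352 ]
```

Request:
play_rows(
  increments=[
    {"grip": 40, "travel": [-8, -43, 3], "rot": [-0.004, 0, -0.14]},
    {"grip": 40, "travel": [-16, -86, 6], "rot": [-0.004, 0, -0.28]},
    {"grip": 40, "travel": [-24, -130, 10], "rot": [-0.004, 0, -0.352]},
    {"grip": 40, "travel": [-24, -130, 10], "rot": [-0.004, 0, -0.352]},
    {"grip": 40, "travel": [-24, -130, 10], "rot": [-0.004, 0, -0.352]},
  ],
)

```text
time: 26.0
ee_pos: [0.4547, 0.1707, 0.1879]
tcp_rot: [[0.996, 0.089, -0.006], [0.089, -0.996, -0.001], [-0.006, 0.0, -1.0]]
ft_force: [0.4, 0.6, 0.0]
opening: 0.0401
```

Run:
```python
from h import *
goto([.455,.198,.11],-85)
d=snap("wrist");save(d,"w20.png",f=1.4);rodends(d,"blue")
```

```text
t 26.0 pos [0.4547 0.1707 0.1879] F [0.4 0.6 0. ] open 40.1 yang -84.88
travel [  3.2 -27.2  77.8] rot [0.0003 0.0058 0.0021]
blue rect 69.0 15.0 px [[283.5, 136.0], [283.5, 205.0]] XYZ [[0.4541, 0.2198, 0.07], [0.4591, 0.1679, 0.07]] ang -84.57
```

View pics/w20.png

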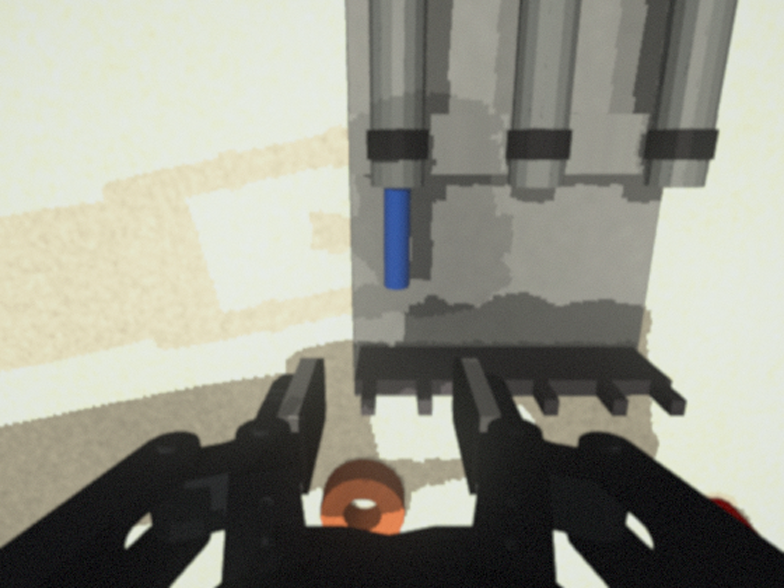

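Blue: axis at x≈0.456, tip y≈0.168, mouth y≈0.223. Descending.

Request:
play_rows(
  increments=[
    {"grip": 40, "travel": [4, -27, 30], "rot": [0, 0.005, 0]},
    {"grip": 40, "travel": [4, -27, 75], "rot": [0, 0.005, 0]},
    {"grip": 40, "travel": [4, -27, 110], "rot": [0, 0.005, 0]},
    {"grip": 40, "travel": [4, -27, 130], "rot": [0, 0.005, 0]},
    {"grip": 40, "travel": [4, -27, 134], "rot": [0, 0.005, 0]},
  ],
)

```text
time: 26.55
ee_pos: [0.4542, 0.1948, 0.0507]
tcp_rot: [[0.996, 0.085, -0.006], [0.085, -0.996, -0.003], [-0.006, 0.002, -1.0]]
ft_force: [-0.4, -0.2, -0.5]
opening: 0.0405
```

Run:
```python
from h import *
goto([.456,.198,.051],-85)
```

```text
t 26.55 pos [0.4542 0.1948 0.0507] F [-0.4 -0.2 -0.5] open 40.5 yang -85.15
travel [ 2.1 -3.1 -0.4] rot [ 0.0022  0.006  -0.0025]
```

Request:
play_rows(
  increments=[
    {"grip": 40, "travel": [2, -3, 0], "rot": [0.002, 0.006, 0]},
    {"grip": 5, "travel": [2, -3, 0], "rot": [0.002, 0.006, 0]},
    {"grip": 5, "travel": [2, -3, 0], "rot": [0.002, 0.006, 0]},
    {"grip": 5, "travel": [2, -3, 0], "rot": [0.002, 0.006, 0]},
    {"grip": 5, "travel": [2, -3, 0], "rot": [0.002, 0.006, 0]},
  ],
)

```text
time: 27.05
ee_pos: [0.4569, 0.1979, 0.0522]
tcp_rot: [[0.996, 0.084, 0.003], [0.084, -0.996, 0.0], [0.003, 0.0, -1.0]]
ft_force: [1.4, -1.6, 4.0]
opening: 0.0125
```

Run:
```python
from h import *
goto([.462,.131,.051],-85)
```

```text
t 27.05 pos [0.4569 0.1979 0.0522] F [ 1.4 -1.6  4. ] open 12.5 yang -85.16
travel [-0.6 67.1  1.2] rot [ 0.0001 -0.0028 -0.0027]
```

Request:
play_rows(
  increments=[
    {"grip": 5, "travel": [0, 20, 0], "rot": [0, 0, 0]},
    {"grip": 5, "travel": [0, 40, 0], "rot": [0, 0, 0]},
    {"grip": 5, "travel": [0, 57, 0], "rot": [0, 0, 0]},
    {"grip": 5, "travel": [0, 66, 0], "rot": [0, 0, 0]},
    {"grip": 5, "travel": [0, 66, 0], "rot": [0, 0, 0]},
  ],
)

```text
time: 27.55
ee_pos: [0.4627, 0.1314, 0.0524]
tcp_rot: [[0.997, 0.083, 0.003], [0.083, -0.997, -0.0], [0.003, 0.0, -1.0]]
ft_force: [1.0, -1.1, 0.5]
opening: 0.0124
```

Request:
play_rows(
  increments=[
    {"grip": 30, "travel": [0, 0, 0], "rot": [0, 0, 0]},
    {"grip": 30, "travel": [0, 0, 0], "rot": [0, 0, 0]},
    {"grip": 30, "travel": [0, -30, 0], "rot": [0, 0, 0]},
    {"grip": 30, "travel": [0, -68, 0], "rot": [0, 0, 0]},
    {"grip": 30, "travel": [0, -68, 0], "rot": [0, 0, 0]},
  ],
)

```text
time: 28.05
ee_pos: [0.4563, 0.2031, 0.0524]
tcp_rot: [[0.996, 0.087, 0.003], [0.087, -0.996, 0.002], [0.003, -0.002, -1.0]]
ft_force: [0.1, -0.1, -0.2]
opening: 0.0299
```

Run:
```python
from h import *
goto([.456,.199,.051],-85)
s=snap("side");rodends(s,"blue",roi=(190,175,320,300),amin=30)
```

```text
t 28.05 pos [0.4563 0.2031 0.0524] F [ 0.1 -0.1 -0.2] open 29.9 yang -84.99
travel [-0.6  4.   1.4] rot [-0.0018 -0.003   0.0001]
blue rect 34.6 4.6 px [[206.39999389648438, 186.0], [236.6999969482422, 202.6999969482422]] XYZ [[0.4542, 0.2124, 0.07], [0.464, 0.1012, 0.07]] ang -84.97
```

Tip at y≈0.101. Second pull.

Request:
play_rows(
  increments=[
    {"grip": 5, "travel": [0, 1, 1], "rot": [0, 0, 0]},
    {"grip": 5, "travel": [0, 1, 1], "rot": [0, 0, 0]},
    {"grip": 5, "travel": [0, 1, 1], "rot": [0, 0, 0]},
    {"grip": 5, "travel": [0, 1, 1], "rot": [0, 0, 0]},
    {"grip": 5, "travel": [0, 1, 1], "rot": [0, 0, 0]},
  ],
)

```text
time: 28.6
ee_pos: [0.4566, 0.1996, 0.0512]
tcp_rot: [[0.996, 0.086, 0.003], [0.086, -0.996, -0.0], [0.003, 0.0, -1.0]]
ft_force: [-0.3, -0.5, -0.0]
opening: 0.0122
```

Request:
play_rows(
  increments=[
    {"grip": 5, "travel": [0, 20, 0], "rot": [0, 0, 0]},
    {"grip": 5, "travel": [0, 40, 0], "rot": [0, 0, 0]},
    {"grip": 5, "travel": [0, 60, 0], "rot": [0, 0, 0]},
    {"grip": 5, "travel": [0, 70, 0], "rot": [0, 0, 0]},
    {"grip": 5, "travel": [0, 70, 0], "rot": [0, 0, 0]},
  ],
)

```text
time: 29.1
ee_pos: [0.4628, 0.1288, 0.0512]
tcp_rot: [[0.996, 0.084, 0.003], [0.084, -0.996, -0.0], [0.003, 0.001, -1.0]]
ft_force: [-0.2, -0.1, -0.2]
opening: 0.0121
```

Request:
play_rows(
  increments=[
    {"grip": 30, "travel": [0, 0, 0], "rot": [0, 0, 0]},
    {"grip": 30, "travel": [0, 0, 0], "rot": [0, 0, 0]},
    {"grip": 30, "travel": [0, 0, -30], "rot": [0, 0, 0]},
    {"grip": 30, "travel": [0, 0, -58], "rot": [0, 0, 0]},
    {"grip": 30, "travel": [0, 0, -60], "rot": [0, 0, 0]},
  ],
)

```text
time: 29.6
ee_pos: [0.4646, 0.13, 0.1158]
tcp_rot: [[0.996, 0.085, 0.01], [0.085, -0.996, 0.001], [0.01, -0.0, -1.0]]
ft_force: [0.3, 0.4, 0.3]
opening: 0.0297
```

Run:
```python
from h import *
goto([.468,.06,.111],-85)
s=snap("side");rodends(s,"blue",roi=(190,175,320,300),amin=20)
d=snap("wrist");rodends(d,"blue");save(d,"w21.png",f=1.4)
```

```text
t 29.6 pos [0.4646 0.13   0.1158] F [0.3 0.4 0.3] open 29.7 yang -85.12
travel [-2.6 70.1  4.7] rot [-0.0004 -0.0099 -0.0021]
blue rect 64.1 5.1 px [[201.39999389648438, 183.0], [257.1000061035156, 214.8000030517578]] XYZ [[0.4532, 0.2325, 0.07], [0.4677, 0.0285, 0.07]] ang -85.95
blue rect 19.0 74.0 px [[274.5, 307.0], [274.5, 381.0]] XYZ [[0.4665, 0.0841, 0.07], [0.471, 0.03, 0.07]] ang -85.22
blue rect 230.0 26.0 px [[275.0, 55.0], [275.0, 285.0]] XYZ [[0.4551, 0.2239, 0.07], [0.4656, 0.0989, 0.07]] ang -85.2
```

View pics/w21.png

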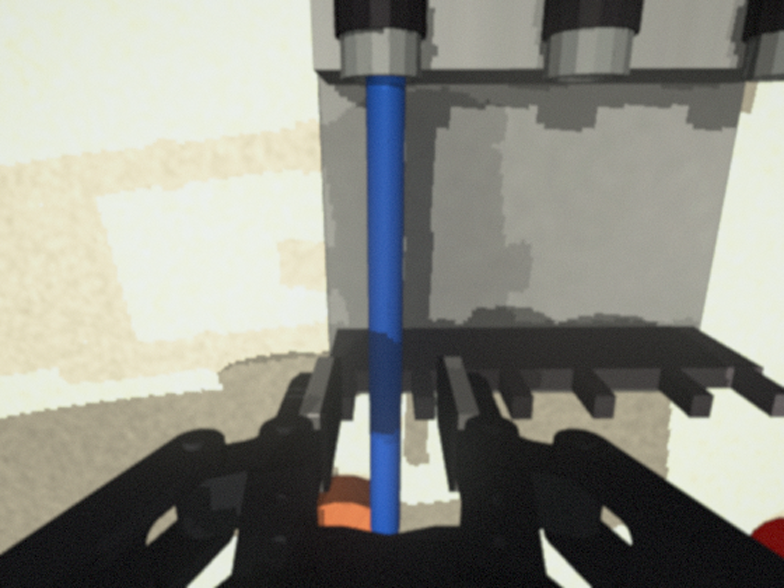

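Tip at y≈0.029. Now I'll grasp beyond the fork at y≈0.062.

Request:
play_rows(
  increments=[
    {"grip": 30, "travel": [0, 35, 0], "rot": [0, -0.01, 0]},
    {"grip": 30, "travel": [0, 68, 0], "rot": [0, -0.01, 0]},
    {"grip": 30, "travel": [0, 68, 25], "rot": [0, -0.01, 0]},
    {"grip": 30, "travel": [0, 68, 48], "rot": [0, -0.01, 0]},
    {"grip": 30, "travel": [0, 68, 55], "rot": [0, -0.01, 0]},
  ],
)

```text
time: 30.2
ee_pos: [0.4668, 0.0617, 0.0529]
tcp_rot: [[0.996, 0.085, -0.012], [0.085, -0.996, -0.001], [-0.012, -0.0, -1.0]]
ft_force: [-0.5, 0.1, -0.5]
opening: 0.03
```

Run:
```python
from h import *
goto([.468,.06,.051],-85)
```

```text
t 30.2 pos [0.4668 0.0617 0.0529] F [-0.5  0.1 -0.5] open 30.0 yang -85.14
travel [1.1 1.8 1.9] rot [-0.0001  0.012  -0.0025]
```

Request:
play_rows(
  increments=[
    {"grip": 30, "travel": [1, 1, 2], "rot": [0, 0.012, 0]},
    {"grip": 5, "travel": [1, 1, 2], "rot": [0, 0.012, 0]},
    {"grip": 5, "travel": [1, 1, 2], "rot": [0, 0.012, 0]},
    {"grip": 5, "travel": [1, 1, 2], "rot": [0, 0.012, 0]},
    {"grip": 5, "travel": [1, 1, 2], "rot": [0, 0.012, 0]},
  ],
)

```text
time: 30.7
ee_pos: [0.4683, 0.0609, 0.0517]
tcp_rot: [[0.996, 0.085, 0.001], [0.085, -0.996, 0.0], [0.001, 0.0, -1.0]]
ft_force: [-0.1, -0.0, -1.6]
opening: 0.0122
```

Request:
play_rows(
  increments=[
    {"grip": 5, "travel": [0, 18, 0], "rot": [0, 0, 0]},
    {"grip": 5, "travel": [0, 36, 0], "rot": [0, 0, 0]},
    {"grip": 5, "travel": [0, 48, 0], "rot": [0, 0, 0]},
    {"grip": 5, "travel": [0, 52, 0], "rot": [0, 0, 0]},
    {"grip": 5, "travel": [0, 52, 0], "rot": [0, 0, 0]},
  ],
)

```text
time: 31.2
ee_pos: [0.4729, 0.0088, 0.0518]
tcp_rot: [[0.996, 0.084, 0.002], [0.084, -0.996, 0.0], [0.002, -0.0, -1.0]]
ft_force: [0.4, 1.1, -0.7]
opening: 0.0122
```

Run:
```python
from h import *
goto([.466,.08,.051],-85)
s=snap("side");rodends(s,"blue",roi=(190,175,340,300),amin=20);save(s,"s22.png",(180,140,380,290),4)
```

```text
t 31.2 pos [0.4729 0.0088 0.0518] F [ 0.4  1.1 -0.7] open 12.2 yang -85.19
travel [ -0.9 -71.5   0.8] rot [-0.0002 -0.0017 -0.0034]
blue rect 8.4 3.9 px [[265.20001220703125, 218.0], [271.79998779296875, 223.3000030517578]] XYZ [[0.4734, 0.0049, 0.07], [0.4709, -0.0207, 0.07]] ang -95.45
blue rect 47.1 4.8 px [[202.0, 183.10000610351562], [243.0, 206.3000030517578]] XYZ [[0.4542, 0.2313, 0.07], [0.4654, 0.0787, 0.07]] ang -85.79
```

View pics/s22.png

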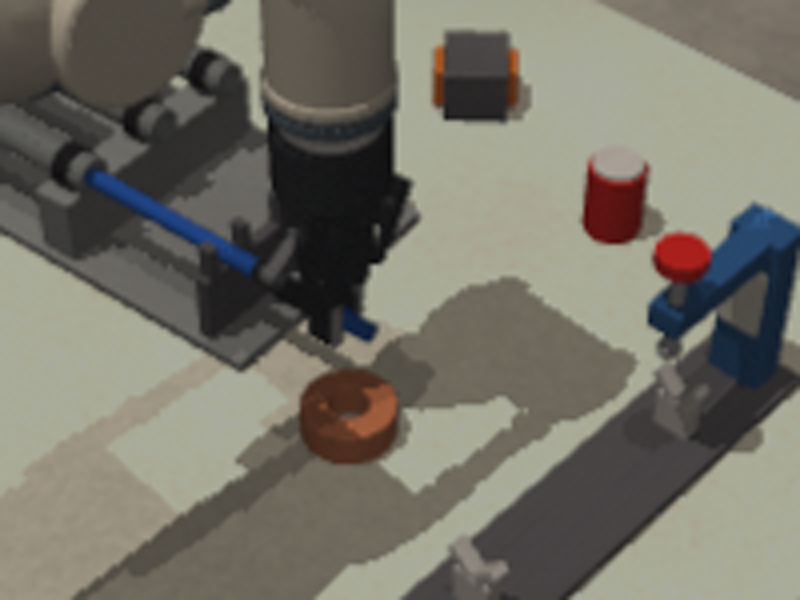

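Blue tip at y≈-0.022, middle ≈0.107, still 13 mm in the mouth. Releasing and sliding up to just beyond the fork.

Request:
play_rows(
  increments=[
    {"grip": 30, "travel": [0, 0, 0], "rot": [0, 0, 0]},
    {"grip": 30, "travel": [0, 0, 0], "rot": [0, 0, 0]},
    {"grip": 30, "travel": [-1, -35, 0], "rot": [0, 0, 0]},
    {"grip": 30, "travel": [-1, -64, 0], "rot": [0, 0, 0]},
    {"grip": 30, "travel": [-1, -67, 0], "rot": [0, 0, 0]},
  ],
)

```text
time: 31.75
ee_pos: [0.4658, 0.0787, 0.0519]
tcp_rot: [[0.996, 0.087, 0.002], [0.087, -0.996, 0.002], [0.002, -0.002, -1.0]]
ft_force: [1.1, -0.9, -0.1]
opening: 0.0297
```

Run:
```python
from h import *
goto([.466,.079,.051],-85)
s=snap("side");save(s,"s23.png",(180,140,380,290),4)
```

```text
t 31.75 pos [0.4658 0.0787 0.0519] F [ 1.1 -0.9 -0.1] open 29.7 yang -84.98
travel [ 0.2 -0.3  0.9] rot [-0.0017 -0.0018  0.0003]
```

View pics/s23.png

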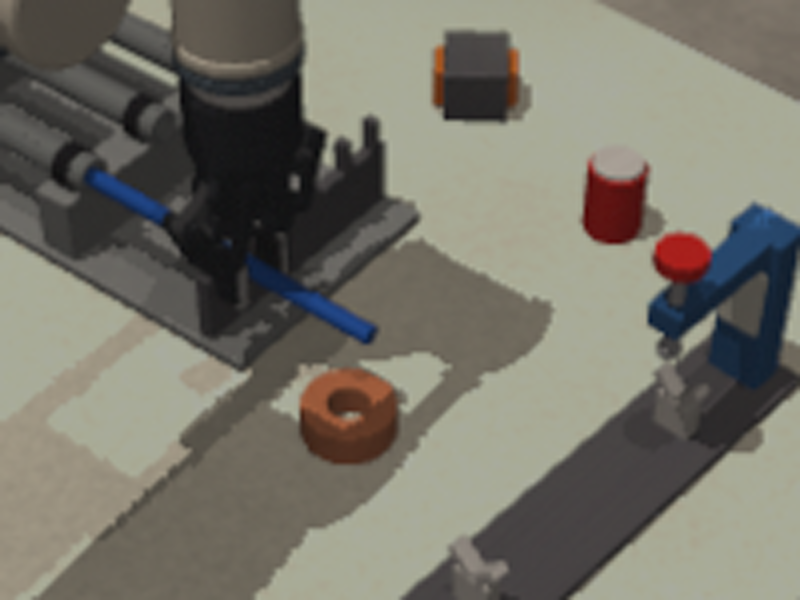

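The rod is resting steady. Grasp, pull 30 mm, lift.

Request:
play_rows(
  increments=[
    {"grip": 5, "travel": [0, 0, 1], "rot": [0, 0, 0]},
    {"grip": 5, "travel": [0, 0, 1], "rot": [0, 0, 0]},
    {"grip": 5, "travel": [0, 0, 1], "rot": [0, 0, 0]},
    {"grip": 5, "travel": [0, 0, 1], "rot": [0, 0, 0]},
    {"grip": 5, "travel": [0, 0, 1], "rot": [0, 0, 0]},
  ],
)

```text
time: 32.3
ee_pos: [0.4661, 0.0773, 0.051]
tcp_rot: [[0.996, 0.087, 0.002], [0.087, -0.996, 0.001], [0.002, -0.001, -1.0]]
ft_force: [-0.7, 0.6, 1.1]
opening: 0.0122
```

Request:
play_rows(
  increments=[
    {"grip": 5, "travel": [0, 12, 0], "rot": [0, 0, 0]},
    {"grip": 5, "travel": [0, 24, 0], "rot": [0, 0, 0]},
    {"grip": 5, "travel": [0, 32, 0], "rot": [0, 0, 0]},
    {"grip": 5, "travel": [0, 32, 0], "rot": [0, 0, 0]},
  ],
)

```text
time: 32.7
ee_pos: [0.4688, 0.0438, 0.0508]
tcp_rot: [[0.996, 0.085, 0.002], [0.085, -0.996, 0.0], [0.002, -0.0, -1.0]]
ft_force: [-0.2, -0.4, 0.2]
opening: 0.012
```

Request:
play_rows(
  increments=[
    {"grip": 5, "travel": [0, 0, -15], "rot": [0, 0, 0]},
    {"grip": 5, "travel": [0, 0, -40], "rot": [0, 0, 0]},
    {"grip": 5, "travel": [0, 0, -75], "rot": [0, 0, 0]},
    {"grip": 5, "travel": [0, 0, -105], "rot": [0, 0, 0]},
    {"grip": 5, "travel": [0, 0, -110], "rot": [0, 0, 0]},
  ],
)

```text
time: 33.2
ee_pos: [0.4705, 0.044, 0.1666]
tcp_rot: [[0.996, 0.085, 0.01], [0.085, -0.996, 0.0], [0.01, 0.0, -1.0]]
ft_force: [-0.0, -0.8, -0.2]
opening: 0.012
```

Run:
```python
from h import *
goto([.457,-.09,.17],-180)
s=snap("side");save(s,"s24.png",(180,110,380,260),4)
```

```text
t 33.2 pos [0.4705 0.044  0.1666] F [-0.  -0.8 -0.2] open 12.0 yang -85.13
travel [-24.8 132.4  -3.6] rot [-0.008  -0.0079  1.6557]
```

View pics/s24.png

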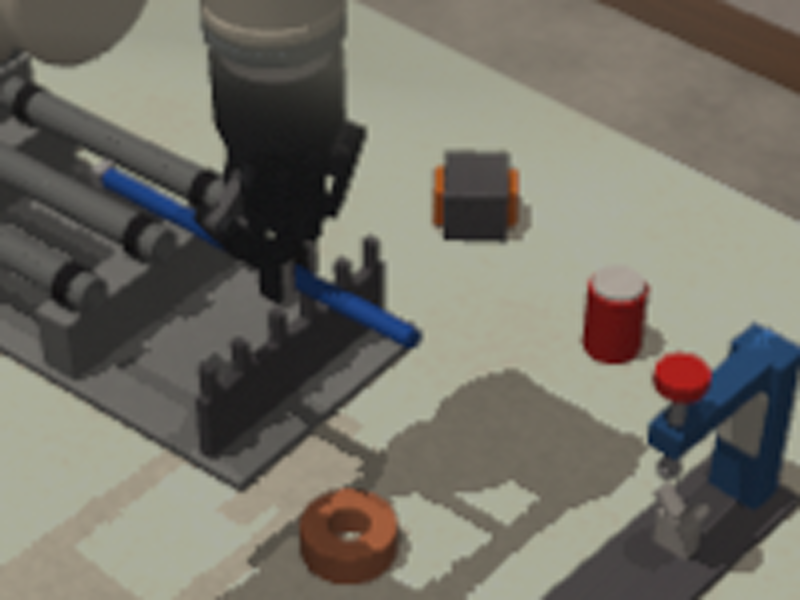

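Blue is free and held. Turning and carrying to beside the gauge.

Request:
play_rows(
  increments=[
    {"grip": 5, "travel": [-2, 5, 0], "rot": [-0.005, -0.005, 0.13]},
    {"grip": 5, "travel": [-4, 15, 0], "rot": [-0.005, -0.005, 0.26]},
    {"grip": 5, "travel": [-7, 25, 0], "rot": [-0.005, -0.005, 0.39]},
    {"grip": 5, "travel": [-10, 40, 0], "rot": [-0.005, -0.005, 0.52]},
    {"grip": 5, "travel": [-12, 55, 0], "rot": [-0.005, -0.005, 0.65]},
  ],
)

```text
time: 33.75
ee_pos: [0.462, -0.012, 0.1634]
tcp_rot: [[0.842, -0.539, -0.0], [-0.539, -0.842, -0.003], [0.001, 0.003, -1.0]]
ft_force: [0.5, -0.0, -0.8]
opening: 0.0117
```

Run:
```python
from h import *
goto([.457,-.09,.17],-180)
```

```text
t 33.75 pos [ 0.462  -0.012   0.1634] F [ 0.5 -0.  -0.8] open 11.7 yang -122.65
travel [37.9 68.4 -6.4] rot [ 0.0018 -0.0024  1.001 ]
```

Request:
play_rows(
  increments=[
    {"grip": 5, "travel": [6, 12, -1], "rot": [0, 0, 0.13]},
    {"grip": 5, "travel": [12, 24, -2], "rot": [0, 0, 0.26]},
    {"grip": 5, "travel": [18, 36, -4], "rot": [0, 0, 0.39]},
    {"grip": 5, "travel": [24, 48, -6], "rot": [0, 0, 0.52]},
    {"grip": 5, "travel": [31, 58, -6], "rot": [0, 0, 0.65]},
  ],
)

```text
time: 34.25
ee_pos: [0.4562, -0.0779, 0.1684]
tcp_rot: [[0.339, -0.941, -0.002], [-0.941, -0.339, -0.002], [0.002, 0.003, -1.0]]
ft_force: [0.2, 0.2, -1.0]
opening: 0.0123
```

Run:
```python
from h import *
goto([.457,-.09,.168],-179.7)
```

```text
t 34.25 pos [ 0.4562 -0.0779  0.1684] F [ 0.2  0.2 -1. ] open 12.3 yang -160.2
travel [11.6  3.3  0.5] rot [ 0.0027 -0.002   0.3404]
```

Request:
play_rows(
  increments=[
    {"grip": 5, "travel": [6, 2, 0], "rot": [0.003, -0.002, 0.13]},
    {"grip": 5, "travel": [12, 3, 0], "rot": [0.003, -0.002, 0.26]},
    {"grip": 5, "travel": [12, 3, 0], "rot": [0.003, -0.002, 0.34]},
    {"grip": 5, "travel": [12, 3, 0], "rot": [0.003, -0.002, 0.34]},
  ],
)

```text
time: 34.65
ee_pos: [0.4568, -0.0901, 0.167]
tcp_rot: [[0.005, -1.0, -0.002], [-1.0, -0.005, 0.001], [-0.001, 0.002, -1.0]]
ft_force: [0.3, 0.5, -0.8]
opening: 0.0119
```

Run:
```python
from h import *
goto([.457,-.09,.056],-179.7)
d=snap('wrist');save(d,'w25.png',f=1.4);t=snap("top");save(t,"t25.png",(225,120,425,260),4)
s=snap("side");rodends(s,"blue",z=.186,roi=(230,150,345,300),amin=20);rodends(t,"blue",z=.186,roi=(285,150,312,280),amin=10)
print(blobs(mask(t,[50,120,30],[75,255,255]),12)[1:])
```

```text
t 34.65 pos [ 0.4568 -0.0901  0.167 ] F [ 0.3  0.5 -0.8] open 11.9 yang -179.72
travel [ -0.   -0.4 111. ] rot [ 0.0022  0.0008 -0.0004]
blue rect 5.2 37.8 px [[287.79998779296875, 205.0], [258.29998779296875, 228.60000610351562]] XYZ [[0.4536, -0.0892, 0.186], [0.3538, -0.0938, 0.186]] ang -177.32
blue rect 4.0 22.6 px [[331.1000061035156, 173.89999389648438], [313.20001220703125, 187.60000610351562]] XYZ [[0.6108, -0.0899, 0.186], [0.5405, -0.0915, 0.186]] ang -178.7
blue rect 22.0 3.0 px [[296.5, 223.0], [296.5, 245.0]] XYZ [[0.4335, -0.0905, 0.186], [0.3695, -0.0886, 0.186]] ang 178.32
blue rect 11.0 3.0 px [[294.5, 164.0], [294.5, 175.0]] XYZ [[0.6094, -0.0897, 0.186], [0.5761, -0.0888, 0.186]] ang 178.35
[([369, 185, 12, 6, 52], [374.2, 187.2]), ([383, 186, 12, 6, 47], [387.9, 188.3]), ([397, 187, 3, 6, 17], [397.9, 189.4]), ([366, 234, 12, 5, 50], [371.3, 236.1]), ([380, 235, 12, 5, 51], [385.2, 237.2]), ([394, 236, 4, 5, 17], [395.2, 237.9])]
```

View pics/t25.png

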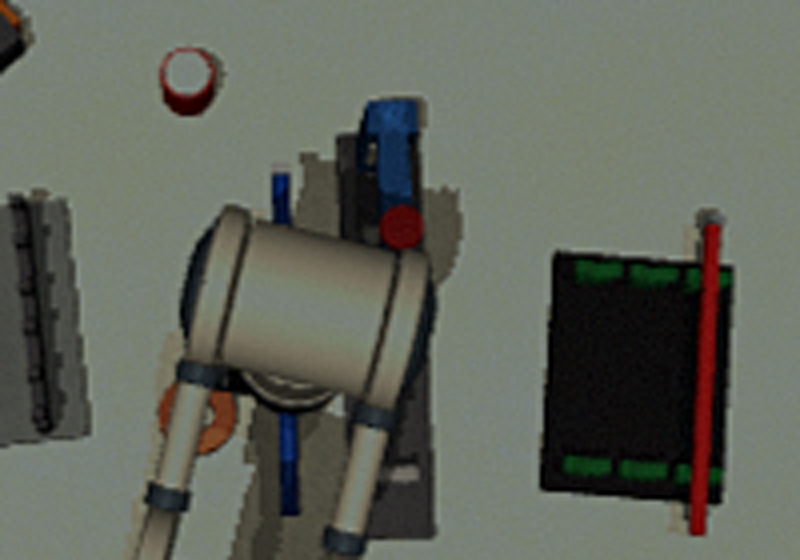

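View pics/w25.png

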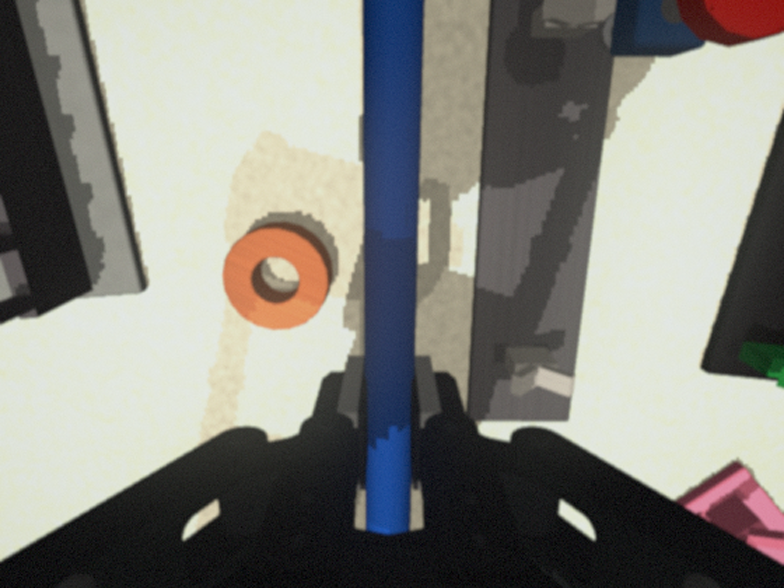

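Blue is placed as red was: ends at (295,161) and (297,249), middle x≈0.488. Same sequence.

Request:
play_rows(
  increments=[
    {"grip": 5, "travel": [0, 0, 30], "rot": [0.002, 0, 0]},
    {"grip": 5, "travel": [0, 0, 60], "rot": [0.002, 0, 0]},
    {"grip": 5, "travel": [0, 0, 90], "rot": [0.002, 0, 0]},
    {"grip": 5, "travel": [0, 0, 110], "rot": [0.002, 0, 0]},
    {"grip": 5, "travel": [0, 0, 110], "rot": [0.002, 0, 0]},
  ],
)

```text
time: 35.3
ee_pos: [0.4547, -0.0891, 0.0539]
tcp_rot: [[0.01, -1.0, -0.006], [-1.0, -0.01, 0.002], [-0.002, 0.006, -1.0]]
ft_force: [-1.1, -0.2, -1.2]
opening: 0.0119
```

Run:
```python
from h import *
goto([.457,-.1803,.0565],-179.7)
```

```text
t 35.3 pos [ 0.4547 -0.0891  0.0539] F [-1.1 -0.2 -1.2] open 11.9 yang -179.45
travel [91.2 -1.4 -2.8] rot [0.0057 0.0024 0.0044]
```

Request:
play_rows(
  increments=[
    {"grip": 5, "travel": [20, -1, -3], "rot": [0.006, 0.002, 0.004]},
    {"grip": 5, "travel": [45, -1, -3], "rot": [0.006, 0.002, 0.004]},
    {"grip": 5, "travel": [70, -1, -3], "rot": [0.006, 0.002, 0.004]},
    {"grip": 5, "travel": [89, -1, -3], "rot": [0.006, 0.002, 0.004]},
    {"grip": 5, "travel": [91, -1, -3], "rot": [0.006, 0.002, 0.004]},
  ],
)

```text
time: 35.8
ee_pos: [0.4572, -0.1821, 0.0584]
tcp_rot: [[0.004, -1.0, 0.002], [-1.0, -0.004, -0.001], [0.001, -0.002, -1.0]]
ft_force: [-0.6, 0.8, -1.4]
opening: 0.012
```

Run:
```python
from h import *
goto([.457,-.1803,.032],-179.7)
s=snap("side");save(s,"s26.png",(230,140,450,305),3.6)
```

```text
t 35.8 pos [ 0.4572 -0.1821  0.0584] F [-0.6  0.8 -1.4] open 12.0 yang -179.74
travel [-1.8  0.2 26.3] rot [-0.0022 -0.0013 -0.0008]
```

View pics/s26.png

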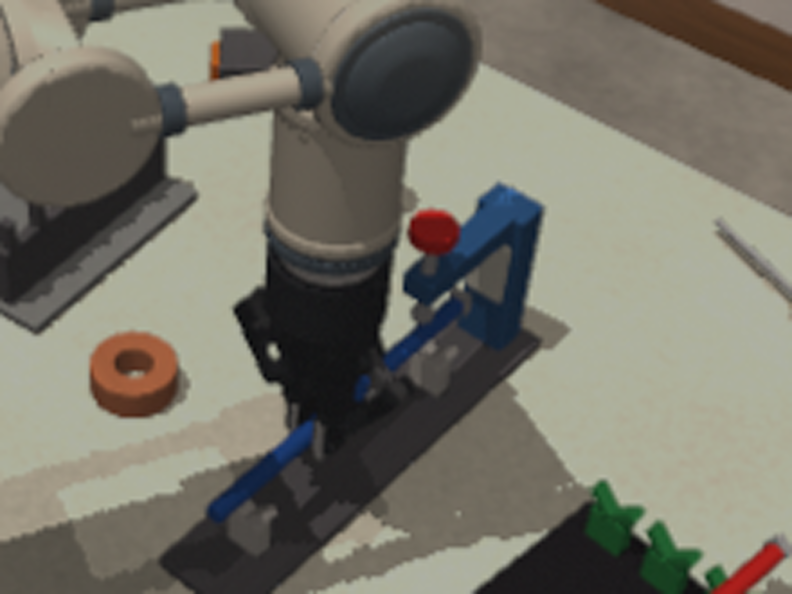

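Request:
play_rows(
  increments=[
    {"grip": 5, "travel": [-2, 0, 8], "rot": [-0.002, 0, 0]},
    {"grip": 5, "travel": [-2, 0, 16], "rot": [-0.002, 0, 0]},
    {"grip": 5, "travel": [-2, 0, 22], "rot": [-0.002, 0, 0]},
    {"grip": 5, "travel": [-2, 0, 25], "rot": [-0.002, 0, 0]},
    {"grip": 5, "travel": [-2, 0, 25], "rot": [-0.002, 0, 0]},
  ],
)

```text
time: 36.35
ee_pos: [0.4572, -0.1794, 0.0332]
tcp_rot: [[0.005, -1.0, -0.0], [-1.0, -0.005, -0.002], [0.002, 0.0, -1.0]]
ft_force: [-1.1, -1.9, 1.2]
opening: 0.0121
```

Request:
play_rows(
  increments=[
    {"grip": 30, "travel": [0, 0, 0], "rot": [0, 0, 0]},
    {"grip": 30, "travel": [0, 0, 0], "rot": [0, 0, 0]},
    {"grip": 30, "travel": [0, 0, 0], "rot": [0, 0, 0]},
    {"grip": 30, "travel": [0, 0, 0], "rot": [0, 0, 0]},
  ],
)

```text
time: 36.75
ee_pos: [0.4571, -0.1792, 0.033]
tcp_rot: [[0.006, -1.0, -0.0], [-1.0, -0.006, -0.002], [0.002, 0.0, -1.0]]
ft_force: [-0.4, -0.0, 0.1]
opening: 0.0303
```

Request:
play_rows(
  increments=[
    {"grip": 30, "travel": [0, 0, -50], "rot": [0, 0, 0]},
    {"grip": 30, "travel": [0, 0, -100], "rot": [0, 0, 0]},
    {"grip": 30, "travel": [0, 0, -150], "rot": [0, 0, 0]},
    {"grip": 30, "travel": [0, 0, -180], "rot": [0, 0, 0]},
    {"grip": 30, "travel": [0, 0, -180], "rot": [0, 0, 0]},
  ],
)

```text
time: 37.25
ee_pos: [0.4589, -0.1797, 0.2193]
tcp_rot: [[0.006, -1.0, 0.009], [-1.0, -0.006, -0.006], [0.006, -0.009, -1.0]]
ft_force: [0.5, 0.6, 0.1]
opening: 0.03
```

Run:
```python
from h import *
goto([.571,-.1800,.20],-179.7)
s=snap("side");save(s,"s27.png",(230,140,450,305),3.6);d=snap("wrist");save(d,"w27.png",f=1.4);rodends(d,"blue",.05)
```

```text
t 37.25 pos [ 0.4589 -0.1797  0.2193] F [0.5 0.6 0.1] open 30.0 yang -179.68
travel [   0.9 -111.9   20.3] rot [-0.0088 -0.0058  0.0004]
blue rect 139.0 14.0 px [[278.0, 55.0], [278.0, 194.0]] XYZ [[0.5687, -0.1802, 0.05], [0.4529, -0.181, 0.05]] ang -179.62
```

View pics/w27.png

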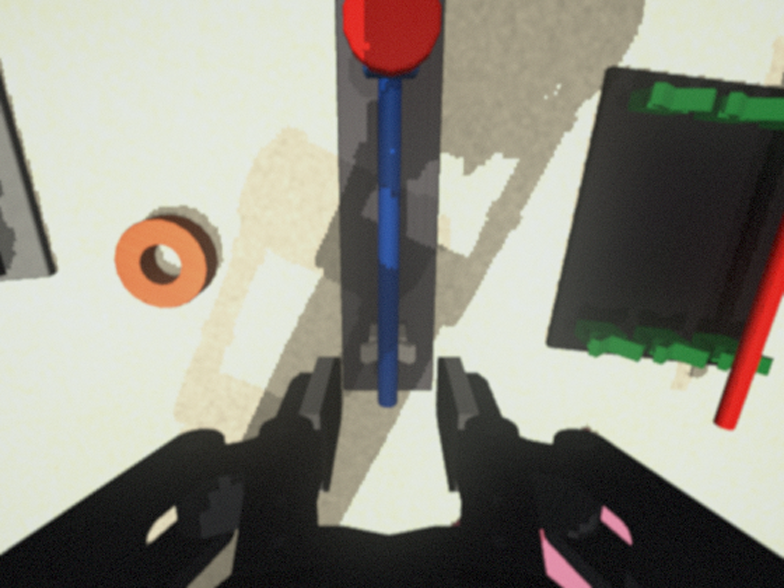

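View pics/s27.png

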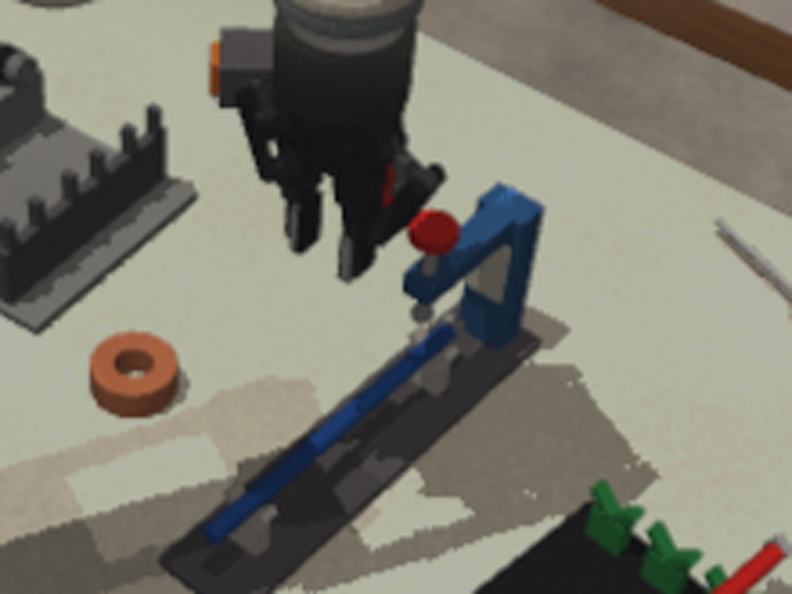

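Blue is seated and released: tip at (387,405), within 3 mm of where red's was. Now press.

Request:
play_rows(
  increments=[
    {"grip": 0, "travel": [1, -50, 0], "rot": [-0.004, -0.003, 0]},
    {"grip": 0, "travel": [1, -100, 0], "rot": [-0.004, -0.003, 0]},
    {"grip": 0, "travel": [1, -112, 0], "rot": [-0.004, -0.003, 0]},
    {"grip": 0, "travel": [1, -112, 10], "rot": [-0.004, -0.003, 0]},
    {"grip": 0, "travel": [1, -112, 25], "rot": [-0.004, -0.003, 0]},
  ],
)

```text
time: 37.85
ee_pos: [0.569, -0.1793, 0.1864]
tcp_rot: [[0.006, -1.0, -0.005], [-1.0, -0.006, 0.001], [-0.001, 0.005, -1.0]]
ft_force: [-0.3, -0.1, 0.7]
opening: 0.0001
```

Run:
```python
from h import *
goto([.571,-.1800,.14],-179.7)
```

```text
t 37.85 pos [ 0.569  -0.1793  0.1864] F [-0.3 -0.1  0.7] open 0.1 yang -179.67
travel [ 0.8 -2.2 46.4] rot [0.005  0.0015 0.0005]
```

Request:
play_rows(
  increments=[
    {"grip": 0, "travel": [0, -2, 8], "rot": [0.005, 0, 0]},
    {"grip": 0, "travel": [0, -2, 16], "rot": [0.005, 0, 0]},
    {"grip": 0, "travel": [0, -2, 26], "rot": [0.005, 0, 0]},
    {"grip": 0, "travel": [0, -2, 36], "rot": [0.005, 0, 0]},
    {"grip": 0, "travel": [0, -2, 42], "rot": [0.005, 0, 0]},
  ],
)

```text
time: 38.35
ee_pos: [0.5702, -0.1793, 0.1441]
tcp_rot: [[0.005, -1.0, -0.0], [-1.0, -0.005, 0.001], [-0.001, 0.0, -1.0]]
ft_force: [-4.9, 0.8, 5.6]
opening: 0.0001
```

Request:
play_rows(
  increments=[
    {"grip": 0, "travel": [0, 0, 2], "rot": [0, 0, 0]},
    {"grip": 0, "travel": [0, 0, 4], "rot": [0, 0, 0]},
    {"grip": 0, "travel": [0, 0, 4], "rot": [0, 0, 0]},
    {"grip": 0, "travel": [0, 0, 4], "rot": [0, 0, 0]},
    {"grip": 0, "travel": [0, 0, 4], "rot": [0, 0, 0]},
  ],
)

```text
time: 38.85
ee_pos: [0.5702, -0.1793, 0.141]
tcp_rot: [[0.005, -1.0, 0.001], [-1.0, -0.005, 0.001], [-0.001, -0.001, -1.0]]
ft_force: [-3.9, 1.0, 6.1]
opening: 0.0
```

Request:
play_rows(
  increments=[
    {"grip": 0, "travel": [0, 0, 4], "rot": [0, 0, 0]},
    {"grip": 0, "travel": [0, 0, 4], "rot": [0, 0, 0]},
    {"grip": 0, "travel": [0, 0, 4], "rot": [0, 0, 0]},
    {"grip": 0, "travel": [0, 0, 4], "rot": [0, 0, 0]},
    {"grip": 0, "travel": [0, 0, 4], "rot": [0, 0, 0]},
  ],
)

```text
time: 39.35
ee_pos: [0.5704, -0.1794, 0.1397]
tcp_rot: [[0.005, -1.0, 0.003], [-1.0, -0.005, 0.0], [0.0, -0.003, -1.0]]
ft_force: [-7.5, 1.2, 13.5]
opening: -0.0002
```

Request:
play_rows(
  increments=[
    {"grip": 0, "travel": [0, 0, 4], "rot": [0, 0, 0]},
    {"grip": 0, "travel": [0, 0, 4], "rot": [0, 0, 0]},
    {"grip": 0, "travel": [0, 0, 4], "rot": [0, 0, 0]},
    {"grip": 0, "travel": [0, 0, 4], "rot": [0, 0, 0]},
    {"grip": 0, "travel": [0, 0, 4], "rot": [0, 0, 0]},
  ],
)

```text
time: 39.85
ee_pos: [0.5705, -0.1794, 0.1396]
tcp_rot: [[0.006, -1.0, 0.006], [-1.0, -0.006, -0.001], [0.001, -0.006, -1.0]]
ft_force: [-9.4, 2.8, 17.3]
opening: 0.0001
```

Request:
play_rows(
  increments=[
    {"grip": 0, "travel": [0, 0, 4], "rot": [0, 0, 0]},
    {"grip": 0, "travel": [0, 0, 4], "rot": [0, 0, 0]},
    {"grip": 0, "travel": [0, 0, 4], "rot": [0, 0, 0]},
    {"grip": 0, "travel": [0, 0, 4], "rot": [0, 0, 0]},
    {"grip": 0, "travel": [0, 0, 4], "rot": [0, 0, 0]},
  ],
)

```text
time: 40.35
ee_pos: [0.5705, -0.1795, 0.1396]
tcp_rot: [[0.006, -1.0, 0.008], [-1.0, -0.006, -0.002], [0.002, -0.008, -1.0]]
ft_force: [-9.2, 2.8, 17.8]
opening: -0.0003
```

Run:
```python
from h import *
goto([.571,-.1800,.14],-179.7)
s=snap("side");save(s,"s28.png",(300,190,400,260),8)
```

```text
t 40.35 pos [ 0.5705 -0.1795  0.1396] F [-9.2  2.8 17.8] open -0.3 yang -179.68
travel [ 0.5 -0.5 -0.4] rot [-0.0084 -0.0023  0.0003]
```

View pics/s28.png

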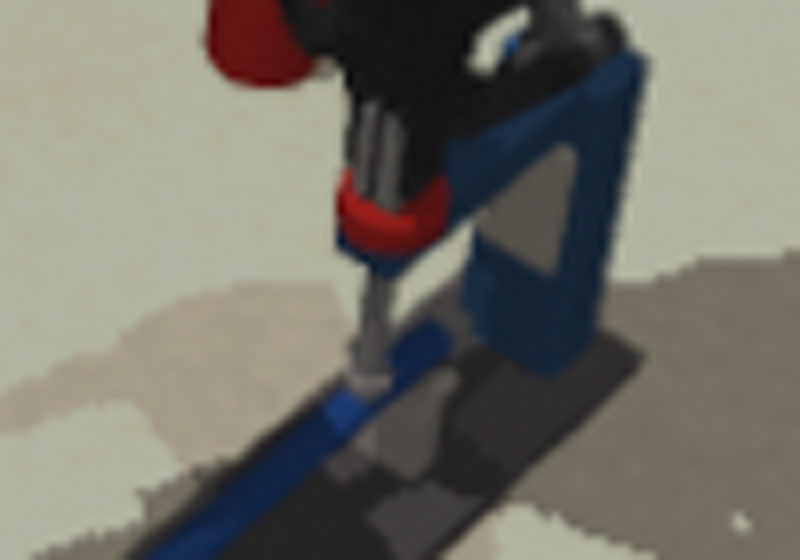

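The foot is on the blue rod and was held for over 1 s. Springing back and picking up the rod.

Request:
play_rows(
  increments=[
    {"grip": 0, "travel": [0, 0, -15], "rot": [-0.007, -0.002, 0]},
    {"grip": 0, "travel": [0, 0, -30], "rot": [-0.007, -0.002, 0]},
    {"grip": 0, "travel": [0, 0, -60], "rot": [-0.007, -0.002, 0]},
    {"grip": 30, "travel": [0, 40, -70], "rot": [-0.007, -0.002, 0]},
    {"grip": 30, "travel": [0, 80, -70], "rot": [-0.007, -0.002, 0]},
  ],
)

```text
time: 40.9
ee_pos: [0.4904, -0.1801, 0.2102]
tcp_rot: [[0.006, -1.0, 0.004], [-1.0, -0.006, -0.001], [0.001, -0.004, -1.0]]
ft_force: [-0.6, -0.8, 0.5]
opening: 0.0285
```

Request:
play_rows(
  increments=[
    {"grip": 30, "travel": [0, 31, 10], "rot": [0, 0, 0]},
    {"grip": 30, "travel": [0, 31, 50], "rot": [0, 0, 0]},
    {"grip": 30, "travel": [0, 31, 100], "rot": [0, 0, 0]},
    {"grip": 30, "travel": [0, 31, 140], "rot": [0, 0, 0]},
    {"grip": 30, "travel": [0, 31, 165], "rot": [0, 0, 0]},
  ],
)

```text
time: 41.4
ee_pos: [0.4585, -0.1798, 0.041]
tcp_rot: [[0.006, -1.0, 0.001], [-1.0, -0.006, 0.0], [-0.0, -0.001, -1.0]]
ft_force: [0.0, 0.6, -0.1]
opening: 0.0302
```

Run:
```python
from h import *
goto([.459,-.1803,.032],-179.7)
```

```text
t 41.4 pos [ 0.4585 -0.1798  0.041 ] F [ 0.   0.6 -0.1] open 30.2 yang -179.64
travel [ 0.5 -0.4  9. ] rot [-0.0008  0.0003  0.001 ]
```

Request:
play_rows(
  increments=[
    {"grip": 30, "travel": [0, 0, 9], "rot": [0, 0, 0]},
    {"grip": 30, "travel": [0, 0, 9], "rot": [0, 0, 0]},
    {"grip": 5, "travel": [0, 0, 9], "rot": [0, 0, 0]},
    {"grip": 5, "travel": [0, 0, 9], "rot": [0, 0, 0]},
    {"grip": 5, "travel": [0, 0, 9], "rot": [0, 0, 0]},
  ],
)

```text
time: 41.9
ee_pos: [0.4597, -0.18, 0.0341]
tcp_rot: [[0.006, -1.0, 0.004], [-1.0, -0.006, -0.001], [0.001, -0.004, -1.0]]
ft_force: [-0.4, 2.8, 3.8]
opening: 0.0119
```

Request:
play_rows(
  increments=[
    {"grip": 5, "travel": [0, 0, 0], "rot": [0, 0, 0]},
    {"grip": 5, "travel": [0, 0, -8], "rot": [0, 0, 0]},
    {"grip": 5, "travel": [0, 0, -16], "rot": [0, 0, 0]},
    {"grip": 5, "travel": [0, 0, -23], "rot": [0, 0, 0]},
    {"grip": 5, "travel": [0, 0, -23], "rot": [0, 0, 0]},
  ],
)

```text
time: 42.4
ee_pos: [0.4605, -0.1805, 0.0589]
tcp_rot: [[0.006, -1.0, 0.006], [-1.0, -0.006, -0.002], [0.002, -0.006, -1.0]]
ft_force: [0.9, -0.2, -0.3]
opening: 0.0116
```

Request:
play_rows(
  increments=[
    {"grip": 5, "travel": [20, 0, 0], "rot": [0, 0, 0]},
    {"grip": 5, "travel": [45, 0, 0], "rot": [0, 0, 0]},
    {"grip": 5, "travel": [70, 0, 0], "rot": [0, 0, 0]},
    {"grip": 5, "travel": [80, 0, -10], "rot": [0, 0, 0]},
    {"grip": 5, "travel": [80, 0, -50], "rot": [0, 0, 0]},
  ],
)

```text
time: 42.9
ee_pos: [0.4581, -0.26, 0.1047]
tcp_rot: [[0.005, -1.0, -0.002], [-1.0, -0.005, 0.003], [-0.003, 0.002, -1.0]]
ft_force: [0.6, -0.1, -1.9]
opening: 0.0121
```

Run:
```python
from h import *
goto([.456,-.26,.16],-179.7)
```

```text
t 42.9 pos [ 0.4581 -0.26    0.1047] F [ 0.6 -0.1 -1.9] open 12.1 yang -179.74
travel [ -0.2   2.2 -55.3] rot [ 0.002   0.0035 -0.0007]
```

Request:
play_rows(
  increments=[
    {"grip": 5, "travel": [0, 0, -30], "rot": [0.002, 0.003, 0]},
    {"grip": 5, "travel": [0, 0, -52], "rot": [0.002, 0.003, 0]},
    {"grip": 5, "travel": [0, 0, -55], "rot": [0.002, 0.003, 0]},
    {"grip": 5, "travel": [0, 0, -55], "rot": [0.002, 0.003, 0]},
  ],
)

```text
time: 43.3
ee_pos: [0.4585, -0.2601, 0.1603]
tcp_rot: [[0.005, -1.0, 0.001], [-1.0, -0.005, -0.0], [0.0, -0.001, -1.0]]
ft_force: [-0.4, -0.4, -0.9]
opening: 0.0121
```

Run:
```python
from h import *
goto([.456,-.26,.16],-179.7)
d=snap("wrist");save(d,"w29.png",f=1.4);t=snap("top")
print(blobs(mask(t,[50,120,30],[75,255,255]),12)[1:])
```

```text
t 43.3 pos [ 0.4585 -0.2601  0.1603] F [-0.4 -0.4 -0.9] open 12.1 yang -179.73
travel [-0.1  2.5  0.3] rot [-0.0013 -0.0002 -0.0006]
[([366, 234, 8, 5, 29], [369.0, 235.7]), ([382, 236, 10, 4, 35], [387.1, 237.5]), ([394, 236, 4, 5, 17], [395.2, 237.9])]
```

View pics/w29.png

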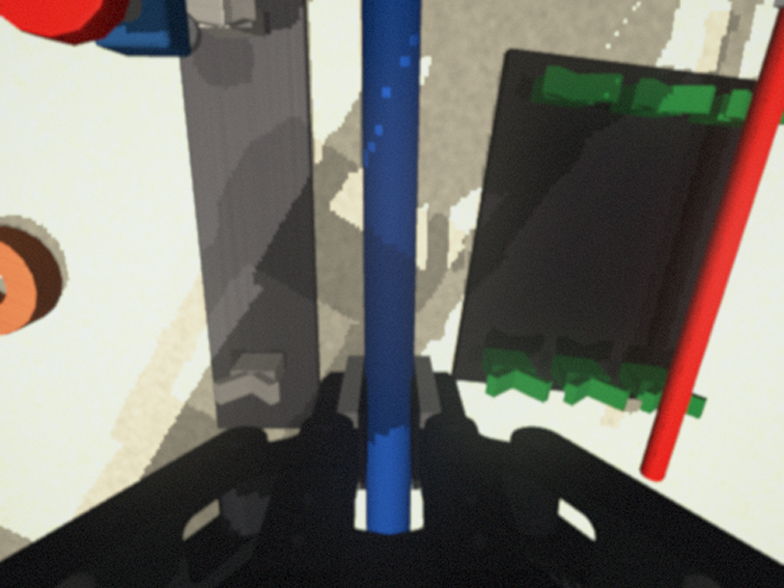

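The stand is unmoved and red is in its lane. Placing blue in the near lane (y=+45), grasp target (0.450,-0.339).

Request:
play_rows(
  increments=[
    {"grip": 5, "travel": [20, 2, 0], "rot": [0, 0, 0.03]},
    {"grip": 5, "travel": [40, 4, 0], "rot": [0, 0, 0.06]},
    {"grip": 5, "travel": [60, 6, 0], "rot": [0, 0, 0.09]},
    {"grip": 5, "travel": [78, 8, 10], "rot": [0, 0, 0.11]},
    {"grip": 5, "travel": [78, 8, 25], "rot": [0, 0, 0.11]},
  ],
)

```text
time: 43.9
ee_pos: [0.4494, -0.3394, 0.1313]
tcp_rot: [[-0.108, -0.994, -0.003], [-0.994, 0.108, 0.002], [-0.001, 0.003, -1.0]]
ft_force: [0.3, 0.1, -0.7]
opening: 0.0116
```

Run:
```python
from h import *
goto([.450,-.3387,.06],-186)
d=snap("wrist");save(d,"w30.png",f=1.4);t=snap("top");print(blobs(mask(t,[50,120,30],[75,255,255]),12)[1:])
```

```text
t 43.9 pos [ 0.4494 -0.3394  0.1313] F [ 0.3  0.1 -0.7] open 11.6 yang 173.83
travel [-0.6 -0.7 71.3] rot [ 0.0029  0.0014 -0.003 ]
[([370, 186, 7, 4, 16], [373.3, 187.8]), ([380, 235, 12, 5, 52], [385.3, 237.2]), ([394, 236, 4, 5, 17], [395.2, 237.9])]
```

View pics/w30.png

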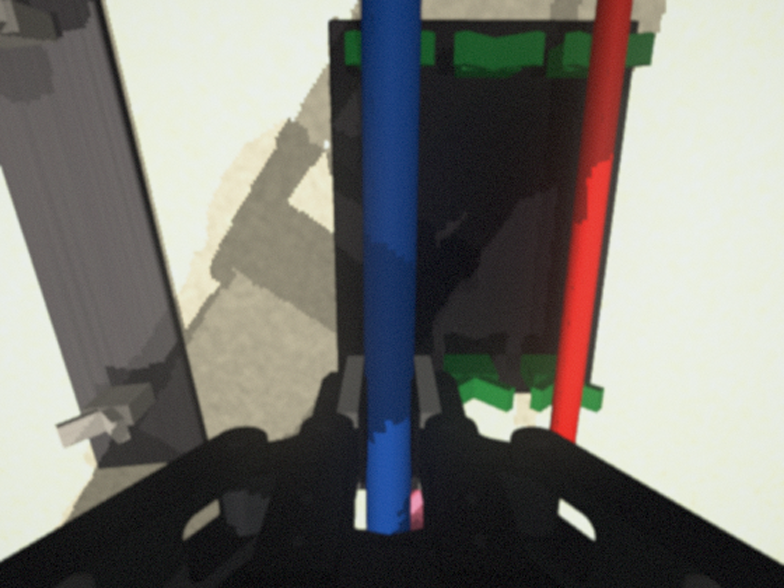

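Blue is aligned with the left lane: the vee spans 345–435 px and the rod is at 391. Lowering.

Request:
play_rows(
  increments=[
    {"grip": 5, "travel": [0, 0, 25], "rot": [0.002, 0, 0]},
    {"grip": 5, "travel": [0, 0, 50], "rot": [0.002, 0, 0]},
    {"grip": 5, "travel": [0, 0, 70], "rot": [0.002, 0, 0]},
    {"grip": 5, "travel": [0, 0, 80], "rot": [0.002, 0, 0]},
    {"grip": 5, "travel": [0, 0, 84], "rot": [0.002, 0, 0]},
  ],
)

```text
time: 44.5
ee_pos: [0.4474, -0.3346, 0.0427]
tcp_rot: [[-0.105, -0.994, -0.007], [-0.994, 0.104, 0.009], [-0.008, 0.008, -1.0]]
ft_force: [-0.5, 0.1, -0.7]
opening: 0.0119
```

Run:
```python
from h import *
goto([.450,-.3387,.032],-186)
```

```text
t 44.5 pos [ 0.4474 -0.3346  0.0427] F [-0.5  0.1 -0.7] open 11.9 yang 174.0
travel [ 3.9 -3.1 10.6] rot [0.0081 0.008  0.    ]
```

Request:
play_rows(
  increments=[
    {"grip": 5, "travel": [4, -3, 0], "rot": [0.008, 0.008, 0]},
    {"grip": 5, "travel": [4, -3, 4], "rot": [0.008, 0.008, 0]},
    {"grip": 5, "travel": [4, -3, 8], "rot": [0.008, 0.008, 0]},
    {"grip": 5, "travel": [4, -3, 10], "rot": [0.008, 0.008, 0]},
    {"grip": 5, "travel": [4, -3, 10], "rot": [0.008, 0.008, 0]},
  ],
)

```text
time: 45.0
ee_pos: [0.4503, -0.3393, 0.0338]
tcp_rot: [[-0.105, -0.994, 0.001], [-0.994, 0.105, -0.001], [0.001, -0.001, -1.0]]
ft_force: [-1.6, 1.2, 3.8]
opening: 0.012
```

Run:
```python
from h import *
goto([.450,-.3387,.032],-186)
```

```text
t 45.0 pos [ 0.4503 -0.3393  0.0338] F [-1.6  1.2  3.8] open 12.0 yang 173.99
travel [-0.5  0.4  1.8] rot [-0.0013 -0.001  -0.0003]
```

Touching down (3.8 N). Release and rise.

Request:
play_rows(
  increments=[
    {"grip": 28, "travel": [0, 0, 0], "rot": [0, 0, 0]},
    {"grip": 28, "travel": [0, 0, 0], "rot": [0, 0, 0]},
    {"grip": 28, "travel": [0, 0, 0], "rot": [0, 0, 0]},
    {"grip": 28, "travel": [0, 0, 0], "rot": [0, 0, 0]},
  ],
)

```text
time: 45.4
ee_pos: [0.4502, -0.3392, 0.0336]
tcp_rot: [[-0.105, -0.994, 0.001], [-0.994, 0.105, -0.001], [0.001, -0.001, -1.0]]
ft_force: [-0.3, -0.5, 0.0]
opening: 0.028
```

Request:
play_rows(
  increments=[
    {"grip": 28, "travel": [0, 0, -30], "rot": [0, 0, 0]},
    {"grip": 28, "travel": [0, 0, -70], "rot": [0, 0, 0]},
    {"grip": 28, "travel": [0, 0, -120], "rot": [0, 0, 0]},
    {"grip": 28, "travel": [0, 0, -170], "rot": [0, 0, 0]},
    {"grip": 28, "travel": [0, 0, -180], "rot": [0, 0, 0]},
  ],
)

```text
time: 45.9
ee_pos: [0.4516, -0.3403, 0.2217]
tcp_rot: [[-0.105, -0.994, 0.01], [-0.994, 0.105, -0.008], [0.007, -0.011, -1.0]]
ft_force: [-0.2, -0.0, -0.0]
opening: 0.0279
```

Request:
play_rows(
  increments=[
    {"grip": 28, "travel": [-50, 30, -30], "rot": [0, 0, 0]},
    {"grip": 28, "travel": [-100, 60, -30], "rot": [0, 0, 0]},
    {"grip": 28, "travel": [-150, 70, -30], "rot": [0, 0, 0]},
    {"grip": 28, "travel": [-200, 70, -30], "rot": [0, 0, 0]},
    {"grip": 28, "travel": [-230, 70, -30], "rot": [0, 0, 0]},
  ],
)

```text
time: 46.4
ee_pos: [0.4048, -0.1055, 0.2491]
tcp_rot: [[-0.106, -0.994, 0.01], [-0.994, 0.106, -0.009], [0.007, -0.011, -1.0]]
ft_force: [1.8, -0.1, 0.0]
opening: 0.0274
```

Run:
```python
from h import *
goto([.4,-.1,.2],-180)
t=snap("top");save(t,"t31.png",(225,110,425,270),4);s=snap("side");save(s,"s31.png",(280,180,480,380),3)
rodends(t,"blue",.05,roi=(360,160,420,260),amin=15);rodends(t,"red",.05,roi=(360,160,420,260),amin=15)
G=blobs(mask(t,[50,120,30],[75,255,255]),5)[1:];print(G)
print("button",tri(t,[325.1,176.6],s,[350,204.5]),blobs(mask(s,*RED),50))
```

```text
t 46.4 pos [ 0.4048 -0.1055  0.2491] F [ 1.8 -0.1  0. ] open 27.4 yang 173.91
travel [-5.3  6.  49. ] rot [-0.0109 -0.008  -0.1063]
blue rect 4.0 77.2 px [[375.29998779296875, 174.0], [370.5, 251.0]] XYZ [[0.6018, -0.357, 0.05], [0.3526, -0.3284, 0.05]] ang 173.46
red rect 3.8 77.2 px [[402.8999938964844, 175.89999389648438], [399.0, 253.10000610351562]] XYZ [[0.5932, -0.4464, 0.05], [0.344, -0.4188, 0.05]] ang 173.69
[([369, 185, 3, 5, 15], [370.0, 187.0]), ([377, 185, 4, 5, 15], [378.4, 186.9]), ([383, 186, 12, 6, 46], [387.8, 188.3]), ([397, 187, 3, 6, 16], [398.0, 189.2]), ([405, 188, 3, 4, 10], [405.9, 189.2]), ([366, 234, 4, 4, 14], [367.3, 235.4]), ([374, 235, 4, 4, 15], [375.4, 236.4]), ([380, 235, 12, 5, 52], [385.3, 237.2]), ([394, 236, 4, 5, 17], [395.2, 237.9]), ([402, 237, 4, 4, 11], [403.4, 238.5])]
button (array([ 0.5724, -0.1802,  0.166 ]), array([0.0018])) [([326, 182, 15, 19, 199], [332.7, 191.8]), ([344, 199, 13, 11, 119], [350.0, 203.9]), ([369, 291, 78, 70, 667], [405.7, 327.3])]
```

View pics/t31.png

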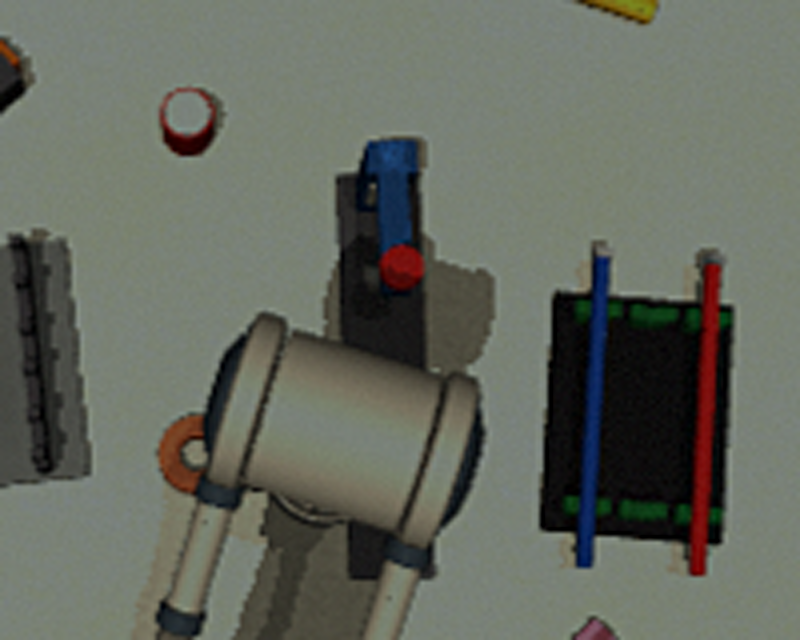

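View pics/s31.png

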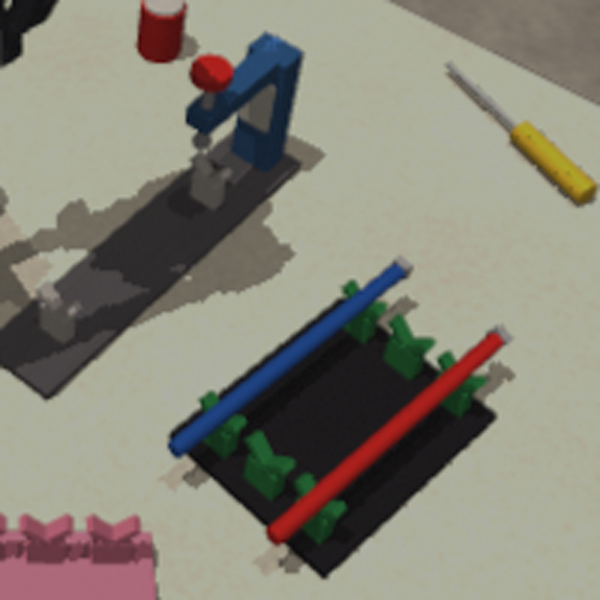

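Both rods lie parallel in the outer lanes and the gauge is empty with its button up. I'll let the arm settle and hand in.

Request:
play_rows(
  increments=[
    {"grip": 28, "travel": [0, 0, 0], "rot": [0, 0, 0]},
    {"grip": 28, "travel": [0, 0, 0], "rot": [0, 0, 0]},
    {"grip": 28, "travel": [0, 0, 0], "rot": [0, 0, 0]},
  ],
)

```text
time: 46.8
ee_pos: [0.4057, -0.1031, 0.2491]
tcp_rot: [[-0.099, -0.995, 0.01], [-0.995, 0.099, -0.007], [0.006, -0.011, -1.0]]
ft_force: [0.1, 0.0, -0.1]
opening: 0.0282
```

Run:
```python
from h import *
print(robot.close_job(), robot.state()["time"])
```

```text
the job is handed in; nothing more can be done
the job is handed in; nothing more can be done
```

I checked the red rod and then the blue rod, and handed the job in at about 47 s. No yellow rod was there; the only yellow thing in view was a screwdriver.

Each rod was drawn out of its tube in four pulls with regrasps, laid in the gauge's vees and let go. I then pressed the button until the fingers stopped moving at 17–18 N, consistent with the foot resting on the rod, and held it there for over a second. After that I moved the rod to an outer lane of the stand, leaving the middle lane empty.

**Last checks:**
- **Rods:** both lie in the stand's vees, parallel to the lanes within about 0.5° and within about 3 mm of the lane middles.
- **Gauge:** it is empty, and the button is back at its starting image position.
- **Stand and bystanders:** the stand's vee positions in the top view did not change. The capacitor and toroid looked unmoved. The transformer was last seen clearly, and in place, partway through the run.
- **Robot:** the arm was clear of everything.

**What disagreed:**
- One descent on the red rod ended about 10 mm too low and slightly tilted; I corrected it at the next grasp.
- One wrist-camera reading of the red rod's tip was about 20 mm off because of shadow. It made me think the rod had slipped, but the side view showed it had not.
- Because of that, the red rod came free of its tube one pull earlier than I intended. It was firmly held at the time.
- The button's height triangulated about 9 mm below the stated 175 mm, but I pressed by the stated height and by force.

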